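Set up the tile inspection stand and clamp it to the first click

TASK

Set up the inspection stand on the bench: set the loose stage plate on it so that its three ball feet settle fully into the cone, groove and flat seats, then turn the clamp crank clockwise until its slip clutch clicks for the first time and stop there, before a second click. Then stand the broad-footed test tile upright inside the frame scribed on the stage, the back of its foot towards the backrest and square to it, and finally swing the lens arm over it as far as it goes. Let go of everything and leave the two narrow tiles standing where they are.

Things in the scene. Friction and masses are not known exactly. Their poses are not given: they have to be found in the camera images.
- stand: Fixed grey stand, slab 180 x 300 x 22 mm. Origin on the bench under it; x from its robot side to its back, y left. Seats at x, y (mm): cone (-60, 55), V-groove along y (-60, -55), flat (50, 0); cone and groove: slick 45 degree walls, mouth 30 mm wide at z 39. Crank post (0, -110), lens post (50, 110), 172 high. The seated stage lies parallel to it, its origin 28 mm above this one.
- stage: Loose aluminium plate, 0.45 kg, on three 20 mm balls. Origin level with the ball bottoms; plate x -85..65, y -75..75, z 16..24 mm, balls at the x, y of the seats (one way round only). The backrest, 12 mm thick in x, 64 long in y, z 24..60, stands across x = 0 over the centre of mass: grip here. Low bar behind it at x 45..63, z to 34. Scribed tile frame before it.
- ball_cone (a point): centre of the front left ball foot (20 mm ball) of the stage; belongs in the cone
- ball_groove (a point): centre of the front right ball foot of the stage; belongs in the groove
- ball_flat (a point): centre of the rear ball foot of the stage; belongs on the flat seat
- seat_cone (a point): where the centre of the ball lies when settled in the cone seat of the stand (38 mm above the bench)
- seat_groove (a point): where the centre of the ball lies when settled in the groove seat
- seat_flat (a point): where the centre of the ball lies when settled on the flat seat
- backrest (a point): middle of the top edge of the stage's backrest
- tile_spot (a point): centre of the scribed frame (75 mm in x by 64 mm in y) on the stage's top face, 45.5 mm in front of the backrest's middle; axes as the stage's
- clamp (a joint): turn of the clamp spindle and its hook, rad, growing clockwise from above. Starts at 0 to 0.6 (hook clear of the stage); at 1.9 the hook lies over the stage's right edge, against its stop. Turning takes 0.25 N m; it stays where left.
- clutch (a joint): slip of crank against spindle, rad, clockwise. 0 while the clutch holds (they turn together). With the spindle at its stop it yields: 0.45 N m at 0.2 rad, then the torque drops and the crank falls into the next notch, one click per 0.70 rad. Rests near 0.70 after one click; from 1.05 it falls into the second. White pointer on the crank, nine black marks on the spindle's collar.
- crank_grip (a point): on the upright black crank handle (18 mm thick, z 104 to 150 mm), 132 mm above the bench, 70 mm from the crank axis; seen from the axis it points along the stand's +x when clamp and clutch are 0 and turns clockwise by clamp + clutch. The crank arm below it is at z 94 to 104. About 4 N turns it, 6.5 N just before the click.
- crank_axis (a point): point on the crank's vertical axis, 132 mm above the bench
- broad_tile: Test tile on a broad oval foot, 60 g: foot 73 (x) x 57 (y) x 16 mm, origin under its middle; the upright, 12 mm thick in x, 31 wide in y, stands at x +16..28 mm, up to 84 mm high, at the back of the foot. It faces -x; grip the upright near its top across x. Starts in one of three places in a row with the narrow tiles, facing the robot within 0.25 rad.
- tile_top (a point): middle of the top of the broad tile's upright, 22 mm behind its origin, 82 mm up
- narrow_tile_a: narrow test tile, foot 36 x 25 mm, about 72 mm high, origin under it; leave it standing
- narrow_tile_b: narrow test tile, foot 38 x 25 mm, about 73 mm high, origin under it; leave it standing
- lens_arm (a joint): turn of the lens arm about its upright post, rad. 0 = over the front of the stage, at its stop; grows as it swings clockwise (from above) away to the left; starts 0.9 to 1.3. Stays where left (0.12 N m). The tilted round lens (70 mm across) passes 147 mm above the bench, just over the tile (top at 136 mm).
- lens_grip (a point): on the upright black knob on the lens arm, 16 mm thick, standing from 172 to 212 mm above the bench; this point is 194 mm above the bench, 85 mm from the arm's axis
- lens_axis (a point): point on the lens arm's vertical axis, 194 mm above the bench
Mind the look-alikes: they are no part of the job. There is more than one size of the stage; the job needs the larger.

How it is judged:
By the outcome, as a careful person would: the job done as asked, in the order asked, and still so for the second after the job is handed in, with the robot touching nothing.
It also fails if it takes over 72 s, if anything falls off the work surface, if the arm or the gripper's body presses on something with over 40 N, if the wrist force passes 120 N, or if a joint passes its speed limit or range.

ROBOT

A 7-joint arm with a two-finger parallel gripper is mounted at the origin on a cart in front of the work surface, level with it; the furniture and walls round the work are solid. World frame = base frame: x ahead of the robot, y to its left, z up, the work surface at z = 0. Lengths are in m, angles in rad, forces in N, time in s.
With the tool pointing down it reaches from about 0.425 to 0.875 m from the base axis. Payload 8.4 kg.
Tool frame: the origin (TCP) lies at the very end of the fingers, on their centre line; the grasp point (between the pads) lies 19 mm behind it (ctrl.grip_depth is the z of the grasp point in the tool frame, in m); z points along the fingers, y is the direction in which the jaws open and shut (so a half turn about z gives the same grasp; the last joint's range is limited). The gripper opens to 87 mm and grips with 3 to 60 N. Pads are 19 mm wide; open, the fingers measure 117 mm over their backs; the gripper's body (75 mm by 190 mm) begins 51 mm behind the grasp point.
Start: joints at [-1.347, 0.333, 0.04, 1.465, -0.013, 1.343, -0.059], TCP at [0.206, 0.616, 0.223] pointing down, gripper open.
Joint ranges: [-2.58, 2.58], [-0.38, 2.09], [-1.3, 1.39], [0.25, 2.4], [-1.5, 4.64], [0.08, 2.09], [-2.65, 2.65]. Speed limits (rad/s): [2.22, 2.22, 2.79, 2.79, 3.14, 3.14, 3.14].

INTERFACE

Orientations are given as a unit quaternion [x, y, z, w].
In Python, from plant import telemetry, capture, finish_job, search_frame, regions_of, ctrl gives the robot as it stands. The module is installed in compiled form; this text tells all that it offers.
- The arm moves only by the tool move_arm, never from a script. Its argument "moves" is one flat list of numbers, 6 for each row, row after row: the shift along the tool's x, y, z in cm, then the turn, a rotation vector about the tool's x, y, z in degrees. In form: [tx, ty, tz, rx, ry, rz, tx, ty, tz, rx, ry, rz, ...]. A call has 1 to 5 rows; each row shifts and turns the commanded pose from where the row before left it, along the tool's axes as they then stand; what a row does not reach is not made up. A row lasts 1/10 s, in which the tool goes at most 50 mm and 8.59 degrees, less where a joint would pass 70% of its speed; a pose out of reach is approached as far as the arm can. A call with a gripper value outside its range is refused whole. "gripper" is the closure in counts, from 0 (fully open) to 255 (shut), set as the call begins (left out, the last holds). The fingers move at their own pace and stop on an object; "force" is the grip in N (left out, the last holds). Time passes only in rows, so rows that do not move let the fingers close. It gives the time, the measured TCP pose, the force and the opening at its end, in the units of the state.
- telemetry.get_state(): the state, without advancing time (a new reading comes with each control period).
- capture(name): name is "side" or "top"; returns a dict with "frame" (400x640x3 uint8, red, green, blue), "fov_y" (degrees; the focal length in pixels is half the picture's height over the tangent of half this angle, whatever the lens; pixels are square), "cx", "cy" (the principal point, pixels), "extrinsics" (4x4, takes a point from camera to world coordinates). Camera axes: x right, y down, z forward; pixel columns grow to the right and rows downward; lengths in m; the calibration is good to about 2 mm. A picture is of the moment at which its call begins. There is no depth.
- finish_job(): hands the job in, once; it reports no verdict.
Trained networks look in a picture, given as the dict that the camera call returned (one of the last four; its "shot" number tells which), for a name from the list of things; names that differ only in an ending like _2 or _b are one class to them, and where a whole thing is asked for, a point or a joint stands for the part that bears it (a point fixed in the world has none). Each returns a list of dicts, best first, with "score" (0 to 1); they miss things now and then, are a little off and sometimes report something else, mostly with a low value. They report only what shows in the picture. A call takes as long as a camera call. They do not tell look-alikes from the thing itself.
- search_frame(query, picture): "rect" ([left, top, right, bottom] in pixels, round what is visible of it).
- regions_of(query, picture): "pixels" (400x640 bool, what is visible of it) and "rect" ([left, top, right, bottom] in pixels, round what is visible of it).
The state is a dict: "time_s": time; "q": joint angles; "dq": joint speeds; "joint_torque": joint torques, N m; "ee_pos": TCP position; "orientation": TCP orientation; "contact_force": force on the tool from outside, world axes, zero at the start; "moment": the same for the moment, N m; "finger_gap": finger opening in m.
Only numpy, scipy, OpenCV 4.12 (cv2) and the standard library are available. Lean on these libraries where they do the work, as an engineer would, in place of code of your own. Each camera call takes 0.05 s, during which the arm holds its last target.

## Working session

There is one attempt and no reset: what is moved stays moved. The work goes in short steps, Python scripts to look and compute and a tool call to move; the robot and the scene stay as the last step left them, time stands still between calls to the robot, and variables do not carry over. Pictures are saved under pics/ and viewed, and the job is handed in when it is done.

Besides the shell and the picture viewer there is one more tool, called after "Call:" as name(argument=value, ...), one argument or row to a line, values as JSON. move_arm: Moves the arm, as the interface text tells. Its arguments: {"type":"object","properties":{"moves":{"type":"array"},"gripper":{"type":"number"},"force":{"type":"number"}},"required":["moves"]}

```bash
mkdir -p pics; python3 - <<'E'
from plant import telemetry, capture, ctrl
import cv2
s=telemetry.get_state()
for k,v in s.items(): print(k,v)
print([a for a in dir(ctrl) if a[0]!='_'], ctrl.grip_depth)
for n in ["side","top"]:
    c=capture(n); cv2.imwrite(f"pics/{n}0.png",c["frame"][:,:,::-1]); print(n,c["fov_y"],c["cx"],c["cy"],c["extrinsics"])
E
```

```text
time_s 0.0
q [-1.34721444  0.33391777  0.03987017  1.46625417 -0.01341255  1.3432977
 -0.0584771 ]
dq [-0.00014386  0.00028858 -0.00103112  0.00017332 -0.00229127  0.00030542
 -0.00054121]
joint_torque [-7.42866468e-04 -6.56352925e+01  1.33447766e+00 -4.03802991e+01
 -6.00109901e-02  4.47972247e-02  1.48316467e-04]
ee_pos [0.20605847 0.61598656 0.22166315]
orientation [ 1.60687974e-01  9.87004927e-01 -8.01344754e-04 -8.16608953e-05]
contact_force [ 1.13744122 -0.01463694  0.96895542]
moment [0.01717389 0.00892761 0.01406566]
finger_gap 0.08694066350654883
['Unreachable', 'grip_depth'] -0.0187
side 53.06770723520907 324.12699387468655 200.88594142380285 [[-0.96274927 -0.12064651  0.24198813  0.283332  ]
 [-0.27034725  0.41254684 -0.86989509  0.96268199]
 [ 0.00511837 -0.90291169 -0.42979563  0.56131808]
 [ 0.          0.          0.          1.        ]]
top 55.087698611938634 322.01756088920763 202.38344415267062 [[-0.02379933 -0.98497954  0.17102311  0.32713773]
 [-0.99921344  0.02886445  0.02719101  0.05136786]
 [-0.03171907 -0.17024146 -0.98489174  1.33469682]
 [ 0.          0.          0.          1.        ]]
```

View pics/side0.png

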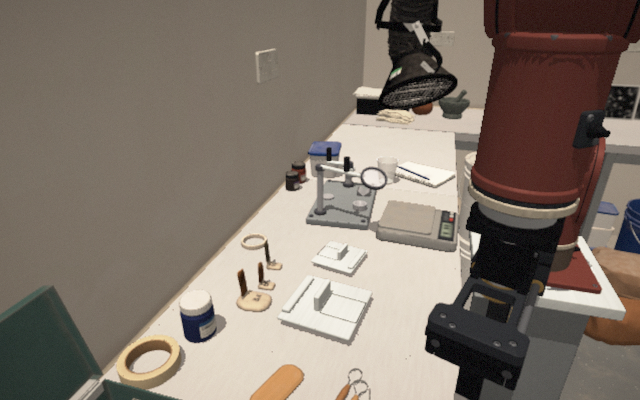

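View pics/top0.png

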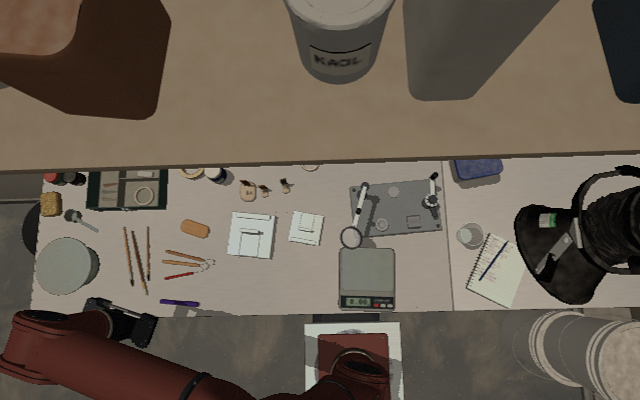

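```bash
cat > h.py <<'E'
import numpy as np, cv2
from plant import telemetry, capture, search_frame, regions_of
def f_of(c): return 200/np.tan(np.radians(c["fov_y"])/2)
def proj(c,P):
    P=np.atleast_2d(P); E=c["extrinsics"]; X=(P-E[:3,3])@E[:3,:3]; f=f_of(c)
    return np.c_[c["cx"]+f*X[:,0]/X[:,2], c["cy"]+f*X[:,1]/X[:,2]]
def ray(c,u):
    E=c["extrinsics"]; f=f_of(c); d=E[:3,:3]@np.array([(u[0]-c["cx"])/f,(u[1]-c["cy"])/f,1]); return E[:3,3],d
def atz(c,u,z):
    o,d=ray(c,u); return o+d*(z-o[2])/d[2]
def crop(c,r,fn,s=None):
    l,t,R,b=r; im=c["frame"][t:b,l:R,::-1]; s=s or min(790/(R-l),590/(b-t))
    cv2.imwrite(fn,cv2.resize(im,None,fx=s,fy=s,interpolation=cv2.INTER_CUBIC)); return s
def tri(cs,us):
    A=np.zeros((3,3));b=np.zeros(3)
    for c,u in zip(cs,us):
        o,d=ray(c,u);d=d/np.linalg.norm(d);M=np.eye(3)-np.outer(d,d);A+=M;b+=M@o
    return np.linalg.solve(A,b)
E
python3 - <<'E'
from h import *
S=capture("side");T=capture("top")
crop(T,(210,155,460,315),"pics/t1.png");crop(S,(220,130,470,345),"pics/s1.png")
for q in ["stand","stage","broad_tile","narrow_tile_a","backrest","crank_grip","lens_grip","ball_cone","clamp","tile_top"]:
    for n,c in (("S",S),("T",T)):
        print(q,n,[(np.round(r["rect"]).tolist(),round(r["score"],2)) for r in search_frame(q,c)[:4]])
E
```

```text
stand S [([306.0, 146.0, 388.0, 232.0], 0.83)]
stand T [([341.0, 172.0, 444.0, 251.0], 0.88)]
stage S [([310.0, 242.0, 367.0, 272.0], 0.8), ([278.0, 276.0, 377.0, 338.0], 0.64)]
stage T [([292.0, 212.0, 323.0, 248.0], 0.78), ([228.0, 212.0, 273.0, 260.0], 0.64), ([240.0, 181.0, 257.0, 205.0], 0.42)]
broad_tile S [([306.0, 149.0, 387.0, 229.0], 0.65), ([235.0, 270.0, 273.0, 309.0], 0.55)]
broad_tile T [([242.0, 182.0, 255.0, 205.0], 0.58)]
narrow_tile_a S [([256.0, 261.0, 277.0, 291.0], 0.78), ([266.0, 243.0, 282.0, 270.0], 0.69)]
narrow_tile_a T [([280.0, 176.0, 294.0, 194.0], 0.48), ([242.0, 180.0, 256.0, 203.0], 0.18)]
backrest S [([311.0, 239.0, 368.0, 272.0], 0.93), ([278.0, 275.0, 373.0, 342.0], 0.78)]
backrest T [([289.0, 211.0, 324.0, 244.0], 0.79), ([226.0, 212.0, 275.0, 257.0], 0.59), ([339.0, 172.0, 444.0, 248.0], 0.16)]
crank_grip S [([328.0, 146.0, 351.0, 170.0], 0.5)]
crank_grip T [([427.0, 171.0, 439.0, 206.0], 0.75)]
lens_grip S [([320.0, 159.0, 390.0, 187.0], 0.57)]
lens_grip T [([341.0, 180.0, 368.0, 252.0], 0.65), ([240.0, 180.0, 260.0, 201.0], 0.46)]
ball_cone S [([313.0, 248.0, 371.0, 271.0], 0.91), ([278.0, 272.0, 372.0, 340.0], 0.74), ([326.0, 149.0, 354.0, 181.0], 0.72)]
ball_cone T [([291.0, 213.0, 320.0, 248.0], 0.87), ([227.0, 213.0, 277.0, 259.0], 0.56)]
clamp S [([326.0, 147.0, 355.0, 183.0], 0.75)]
clamp T [([426.0, 172.0, 438.0, 217.0], 0.85), ([342.0, 178.0, 371.0, 249.0], 0.67)]
tile_top S [([234.0, 269.0, 272.0, 312.0], 0.6)]
tile_top T [([225.0, 215.0, 278.0, 261.0], 0.69), ([243.0, 180.0, 255.0, 201.0], 0.53)]
```

View pics/t1.png

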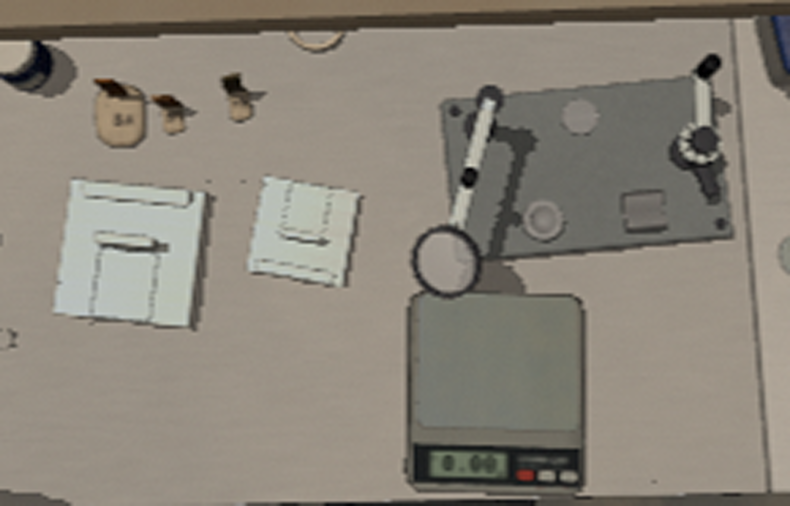

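View pics/s1.png

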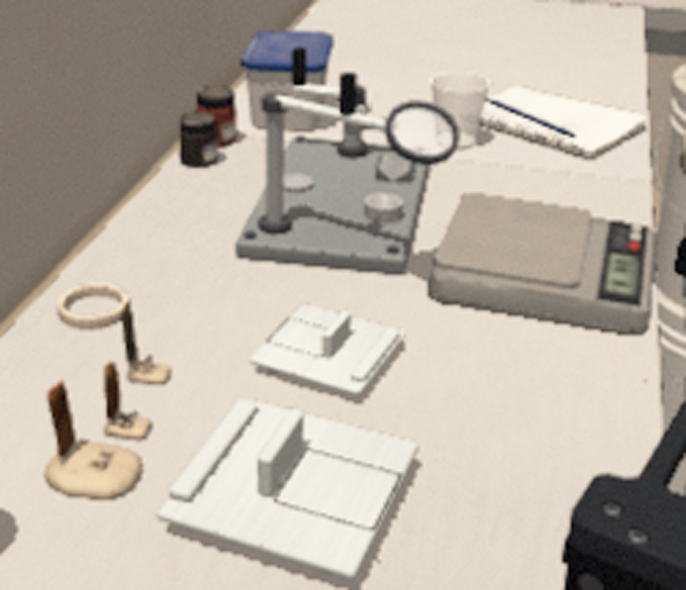

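```bash
cat >> h.py <<'E'
def gcrop(c,r,fn,s=8,step=10):
    l,t,R,b=r; im=np.ascontiguousarray(cv2.resize(c["frame"][t:b,l:R,::-1],None,fx=s,fy=s,interpolation=cv2.INTER_CUBIC))
    for x in range((l//step+1)*step,R,step):
        cv2.line(im,(int((x+.5-l)*s),0),(int((x+.5-l)*s),6),(0,0,255),1); cv2.putText(im,str(x),(int((x+.5-l)*s)-10,16),0,.35,(0,0,255),1)
    for y in range((t//step+1)*step,b,step):
        cv2.line(im,(0,int((y+.5-t)*s)),(6,int((y+.5-t)*s)),(0,0,255),1); cv2.putText(im,str(y),(8,int((y+.5-t)*s)+4),0,.35,(0,0,255),1)
    cv2.imwrite(fn,im)
E
python3 - <<'E'
from h import *
S=capture("side");T=capture("top")
gcrop(S,(270,270,380,345),"pics/s_stage.png",7);gcrop(T,(220,170,300,265),"pics/t_stage.png",6)
gcrop(S,(300,140,395,235),"pics/s_stand.png",6);gcrop(T,(335,165,450,255),"pics/t_stand.png",6.5)
gcrop(S,(230,235,290,315),"pics/s_tile.png",7)
E
```

```text
(no output)
```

View pics/s_stage.png

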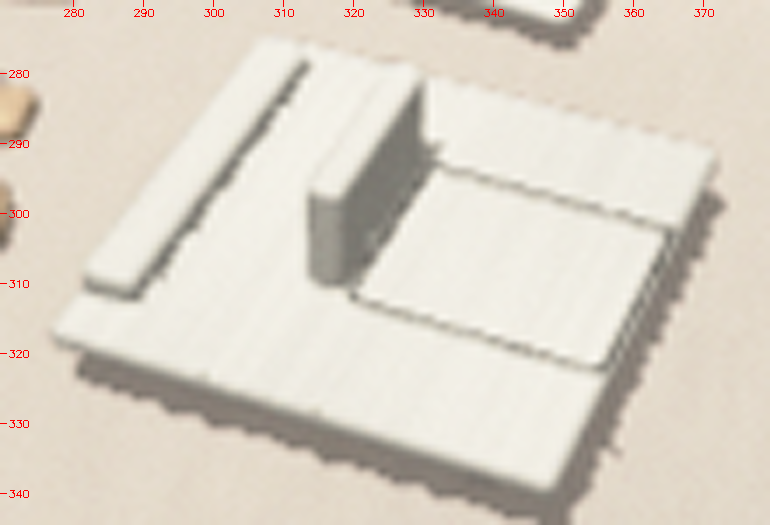

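View pics/t_stage.png

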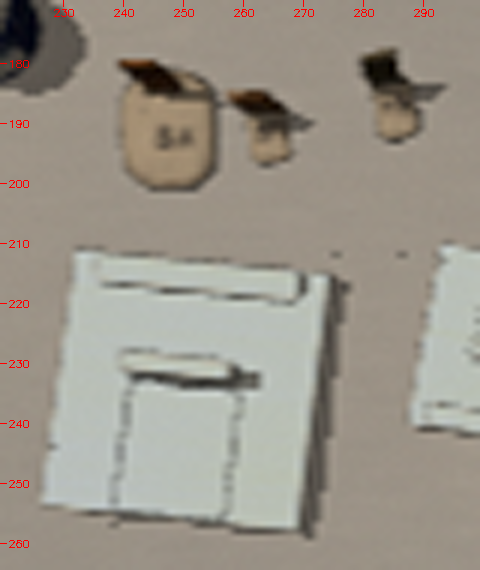

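View pics/s_stand.png

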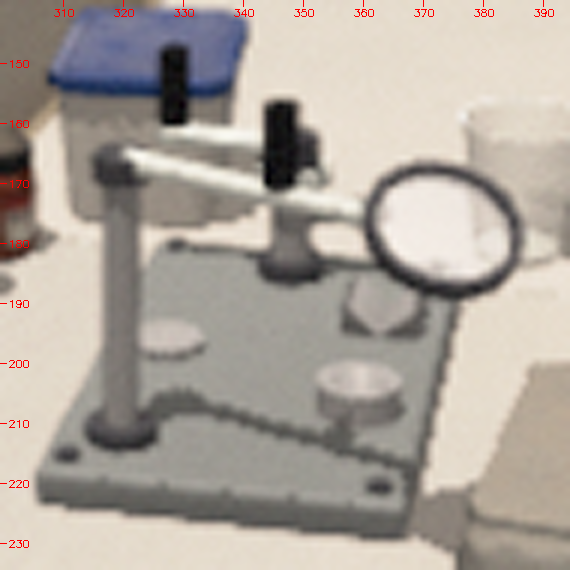

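View pics/t_stand.png

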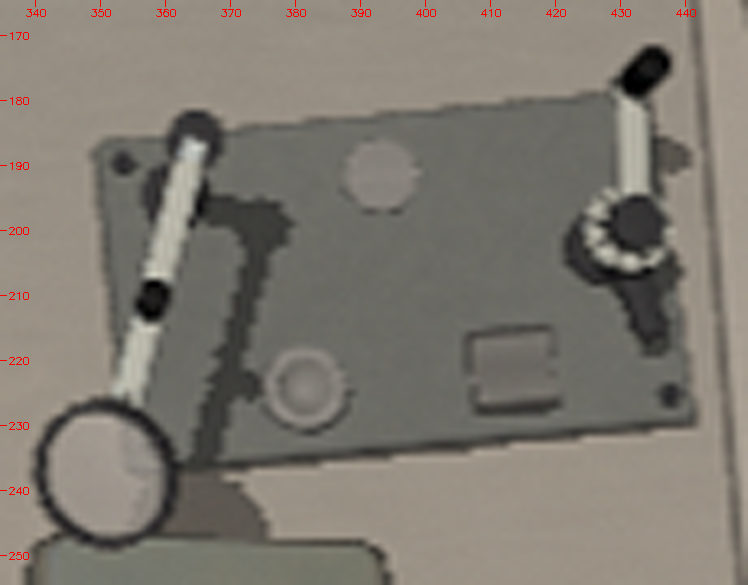

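View pics/s_tile.png

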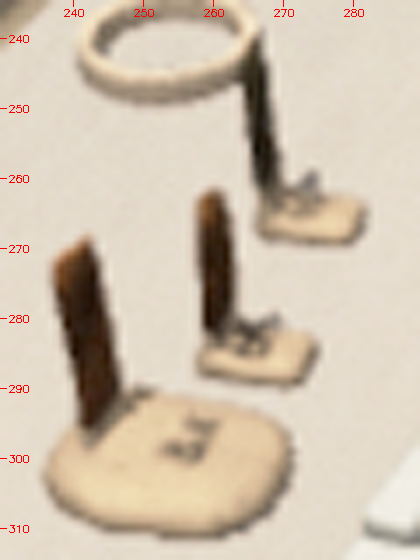

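```bash
cat >> h.py <<'E'
from scipy.optimize import least_squares
def pose2(p,M):
    c,s=np.cos(p[2]),np.sin(p[2]); M=np.atleast_2d(M)/1000.
    return np.c_[p[0]+c*M[:,0]-s*M[:,1],p[1]+s*M[:,0]+c*M[:,1],M[:,2]]
def fit(obs,x0,shift=True):
    # obs: list of (cam, model mm, px)
    def r(p):
        return np.concatenate([(proj(c,pose2(p,m))[0]-u)*(1.0) for c,m,u in obs])
    s=least_squares(r,x0,loss='soft_l1',f_scale=1.0); return s.x,r(s.x).reshape(-1,2)
E
cat > f1.py <<'E'
from h import *
S=capture("side");T=capture("top")
st=[(T,(65,75,24),(232,211)),(T,(65,-75,24),(274,215.5)),(T,(-85,75,24),(227,253.5)),(T,(-85,-75,24),(269.5,257.5)),
(T,(6,32,60),(239.5,228)),(T,(6,-32,60),(259,230)),(T,(-6,-32,60),(259,233)),
(S,(65,75,24),(277,317.5)),(S,(-85,75,24),(348,339.5)),(S,(-85,-75,24),(371.5,291)),(S,(65,-75,24),(307,275)),
(S,(6,32,60),(314,296.5)),(S,(-6,32,60),(319,298.5)),(S,(-6,-32,60),(330,281)),(S,(6,-32,60),(326,278.5))]
sd=[(T,(90,150,22),(350,186)),(T,(-90,-150,22),(440.5,229.5)),(T,(50,0,28),(393,191.5)),(T,(-60,55,39),(381,223.5)),(T,(-60,-55,39),(413,221)),(T,(50,110,172),(364.5,185)),
(S,(90,150,22),(306,218.5)),(S,(-90,150,22),(366.5,224)),(S,(-60,55,39),(359,202.5)),(S,(50,0,28),(327.5,195.5)),(S,(-60,-55,39),(363,190)),(S,(90,-150,22),(328,180))]
for o in (st,sd):
    for oo in (o,[k for k in o if k[0] is T],[k for k in o if k[0] is S]):
        p,r=fit(oo,[0.5,0.1,0]); print(np.round(p,4)); 
        print(np.round(r,1).tolist())
E
python3 f1.py
```

```text
[ 0.4603  0.3377 -0.1114]
[[-0.9, 0.1], [-0.3, -0.9], [-1.5, 0.8], [-0.5, 0.7], [-0.9, -0.1], [-1.5, -0.5], [-2.0, 0.0], [-0.6, -0.6], [1.7, -0.8], [1.0, -0.6], [1.0, -0.7], [-1.0, -0.2], [-0.3, -0.7], [0.7, -1.8], [-0.7, -0.6]]
[ 0.4603  0.334  -0.1162]
[[0.3, -0.0], [0.9, -0.8], [-0.5, 0.7], [0.4, 0.8], [0.2, -0.2], [-0.4, -0.5], [-0.9, 0.1]]
[ 0.4601  0.3397 -0.1082]
[[-0.9, 0.2], [1.8, -0.1], [0.8, -0.1], [0.7, -0.1], [-1.2, 0.5], [-0.4, 0.0], [0.5, -1.2], [-0.9, -0.0]]
[ 0.5334 -0.1612  0.0566]
[[-1.5, -1.2], [0.8, -0.7], [-0.1, 0.5], [-0.2, 1.0], [0.3, 0.8], [-0.2, 0.8], [-2.6, -1.2], [-0.9, 0.0], [0.8, 0.6], [0.2, 0.0], [1.5, -1.3], [-2.5, -1.2]]
[ 0.5345 -0.1616  0.0443]
[[-1.2, -2.1], [0.7, -0.4], [0.2, 0.2], [-0.4, 0.5], [0.2, 0.7], [0.1, 0.0]]
[ 0.5327 -0.159   0.0719]
[[-2.0, -0.6], [0.0, 0.3], [1.2, 0.8], [0.2, 0.4], [1.3, -1.1], [-3.2, -0.9]]
```

```bash
cat >> h.py <<'E'
def box(x0,x1,y0,y1,z0,z1):
    P=[(x,y,z) for z in (z0,z1) for x,y in ((x0,y0),(x1,y0),(x1,y1),(x0,y1))]
    return [(P[i],P[(i+1)%4]) for i in range(4)]+[(P[4+i],P[4+(i+1)%4]) for i in range(4)]+[(P[i],P[i+4]) for i in range(4)]
def circ(x,y,z,r,n=24):
    P=[(x+r*np.cos(a),y+r*np.sin(a),z) for a in np.linspace(0,2*np.pi,n+1)]; return list(zip(P[:-1],P[1:]))
STAGE=box(-85,65,-75,75,16,24)+box(-6,6,-32,32,24,60)+box(45,63,-60,60,24,34)+[e for e in box(-83,-8,-32,32,24,24)[:4]]
STAND=box(-90,90,-150,150,0,22)+circ(-60,55,39,15)+circ(50,0,28,17)+box(-75,-45,-75,-35,39,39)[:4]+circ(50,110,172,8)+circ(0,-110,104,10)
TILE=[( (36.5*np.cos(a),28.5*np.sin(a),16),(36.5*np.cos(b),28.5*np.sin(b),16)) for a,b in zip(np.linspace(0,6.283,25)[:-1],np.linspace(0,6.283,25)[1:])]+box(16,28,-15.5,15.5,16,84)
def over(c,r,fn,s,items,dz=0):
    l,t,R,b=r; im=np.ascontiguousarray(cv2.resize(c["frame"][t:b,l:R,::-1],None,fx=s,fy=s,interpolation=cv2.INTER_CUBIC))
    for p,E,dz in items:
        for a,b_ in E:
            q=proj(c,pose2(p,[a,b_])+[0,0,dz]); q=((q+.5-[l,t])*s).astype(int)
            cv2.line(im,tuple(map(int,q[0])),tuple(map(int,q[1])),(0,0,255),1)
    cv2.imwrite(fn,im)
E
python3 - <<'E'
from h import *
S=capture("side");T=capture("top")
it=[([.4603,.3377,-.1114],STAGE,0),([.5334,-.1612,.0566],STAND,0)]
over(S,(270,270,380,345),"pics/o1.png",7,it);over(T,(220,170,300,265),"pics/o2.png",6,it)
over(S,(300,140,395,235),"pics/o3.png",6,it);over(T,(335,165,450,255),"pics/o4.png",6.5,it)
a=cv2.imread("pics/o1.png");b=cv2.imread("pics/o2.png");
E
```

```text
(no output)
```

View pics/o1.png

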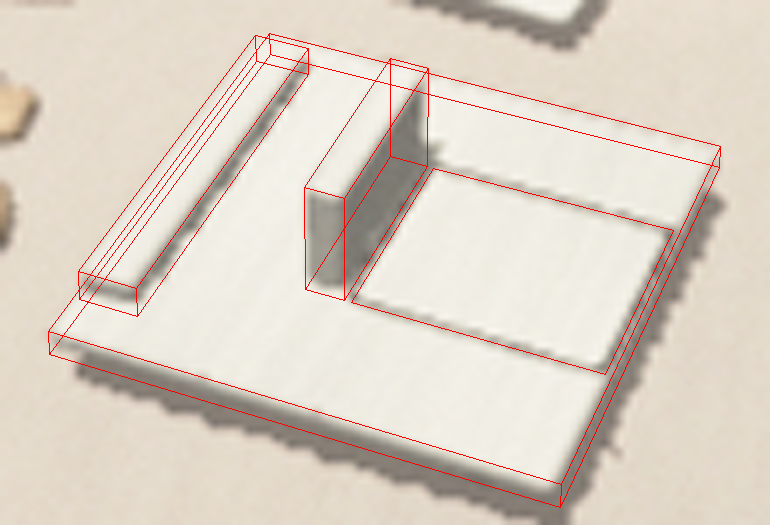

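View pics/o2.png

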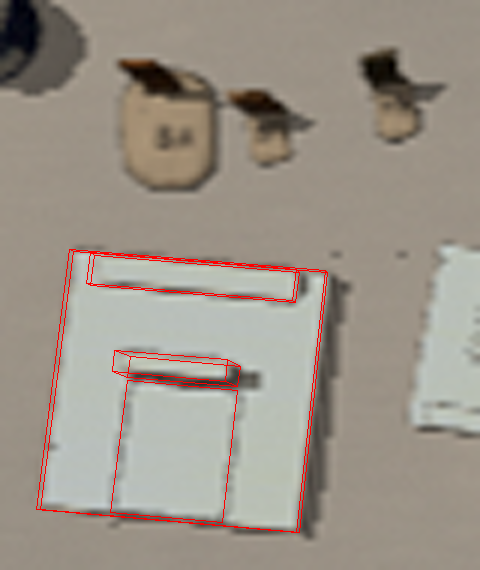

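View pics/o3.png

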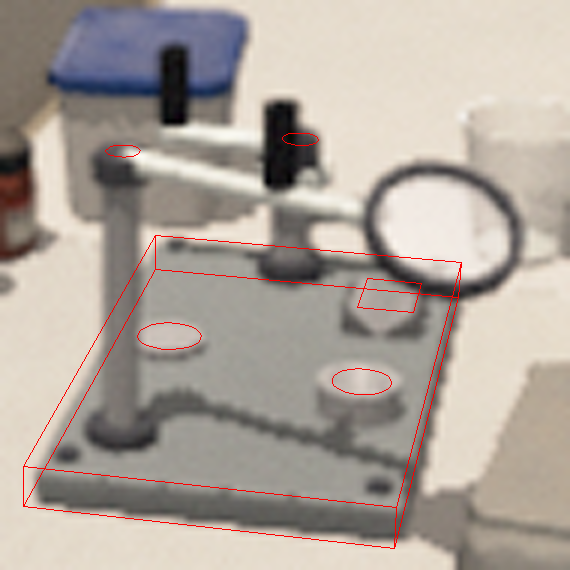

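View pics/o4.png

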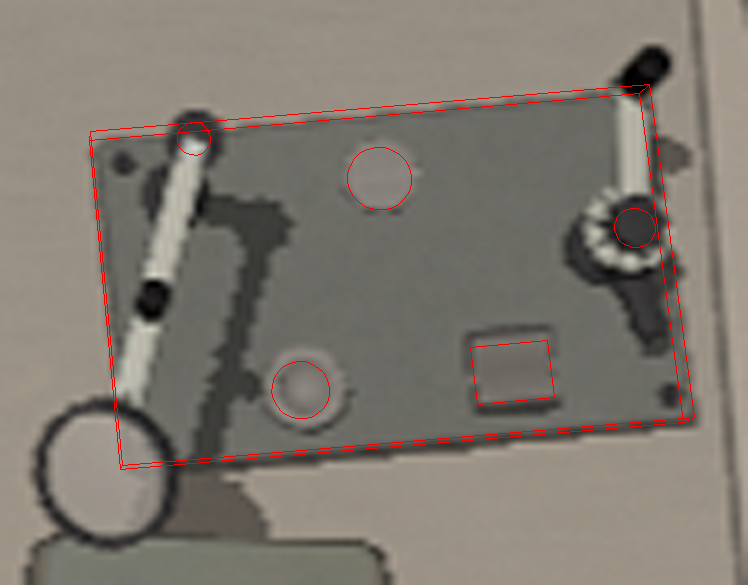

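```bash
cat > f2.py <<'E'
from h import *
S=capture("side");T=capture("top")
u=lambda x,y:(335+x/6.5-.5,165+y/6.5-.5)
v=lambda x,y:(300+x/6-.5,140+y/6-.5)
sd=[(T,(50,0,28),u(381,176)),(T,(-60,55,39),u(304,390)),(T,(-60,-55,39),u(512,370)),(T,(50,110,172),u(195,137)),(T,(0,-110,108),u(636,222)),
(S,(-60,55,39),v(360,381)),(S,(50,0,28),v(170,336)),(S,(50,110,172),v(120,154)),(S,(50,110,22),v(122,440))]
for oo in (sd,[k for k in sd if k[0] is T],[k for k in sd if k[0] is S]):
        p,r=fit(oo,[0.5,0.1,0]); print(np.round(p,4),np.round(r,1).tolist())
E
python3 f2.py
```

```text
[ 0.5345 -0.1614  0.0615] [[-0.2, 0.1], [-0.3, -0.2], [0.2, -0.0], [-0.2, 0.1], [0.2, 0.2], [0.1, -0.0], [-0.4, -0.0], [0.3, -0.5], [-0.0, -0.3]]
[ 0.5346 -0.1617  0.0628] [[-0.2, 0.1], [-0.2, -0.2], [0.3, -0.1], [-0.1, 0.1], [0.2, 0.1]]
[ 0.5335 -0.1598  0.0525] [[0.1, 0.3], [-0.2, 0.2], [0.2, -0.4], [-0.1, -0.2]]
```

```bash
cat > mv.py <<'E'
import sys
from h import *
from scipy.spatial.transform import Rotation as R
def cur():
    s=telemetry.get_state(); return np.array(s["ee_pos"]),R.from_quat(s["orientation"])
def Rpsi(psi):
    y=np.array([np.cos(psi),np.sin(psi),0]);z=np.array([0,0,-1.]);x=np.cross(y,z); return R.from_matrix(np.c_[x,y,z])
def plan(P0,R0,wps,v=4.5,w=8.4,dp=1,da=1):
    """wps: list of (pos, psi or None, n or None). prints rows, rounded"""
    P=np.array(P0);Rc=R0;rows=[]
    for pos,psi,n in wps:
        Rt=Rpsi(psi);pos=np.array(pos)
        rv=(Rc.inv()*Rt).as_rotvec(degrees=True)
        N=n or int(max(1,np.ceil(np.linalg.norm(pos-P)*100/v-.02),np.ceil(np.linalg.norm(rv)/w-.02)))
        for k in range(N):
            rem=N-k
            t=np.round(Rc.inv().apply((pos-P)/rem)*100,dp); a=np.round((Rc.inv()*Rt).as_rotvec(degrees=True)/rem,da)
            rows.append(np.r_[t,a]); P=P+Rc.apply(t/100); Rc=Rc*R.from_rotvec(a,degrees=True)
    for i in range(0,len(rows),5): print([float(x)+0. for r in rows[i:i+5] for x in r])
    print("end",np.round(P,4), "psi",np.degrees(np.arctan2(*Rc.as_matrix()[[1,0],1])))
    return P,Rc
E
python3 - <<'E'
from mv import *
P,Rr=cur()
sp=[.4603,.336,-.114]
T=capture("top");S=capture("side")
a=lambda c,u,z:np.round(atz(c,u,z),3)
print("lens",a(T,(351,236),.16),"lamp",a(T,(515,235),.4),a(S,(420,95),.4))
print("knob",a(T,(358.5,210),.2), "handle",a(T,(434,174),.15), "lensS",a(S,(371,178),.165))
print(pose2([.5345,-.1614,.0615],[(70,-110,132),(50,110,194),(50,110-85,194)]))
plan(P,Rr,[((.4603,.336,.15),sp[2],None),((.4603,.336,.06),sp[2],None)])
E
```

```text
lens [ 0.424 -0.002  0.16 ] lamp [ 0.396 -0.384  0.4  ] [0.32  0.076 0.4  ]
knob [ 0.498 -0.026  0.2  ] handle [ 0.613 -0.271  0.15 ] lensS [ 0.426 -0.008  0.165]
[[ 0.6111284  -0.26688976  0.132     ]
 [ 0.57764474 -0.0485349   0.194     ]
 [ 0.58286894 -0.1333742   0.194     ]]
[-3.3, -1.9, 0.7, 0.0, 0.0, 7.8, -3.5, -1.4, 0.7, 0.0, 0.0, 7.8, -3.7, -0.9, 0.7, 0.0, 0.0, 7.8, -3.8, -0.4, 0.7, 0.0, 0.0, 7.8, -3.8, 0.1, 0.7, 0.0, 0.0, 7.8]
[-3.7, 0.7, 0.8, 0.0, 0.0, 7.8, -3.6, 1.1, 0.7, 0.0, 0.0, 7.8, -3.4, 1.6, 0.8, 0.0, 0.0, 7.8, -3.1, 2.1, 0.7, 0.0, 0.0, 7.8, -2.9, 2.5, 0.8, 0.0, 0.0, 7.8]
[0.0, 0.0, 4.5, 0.0, 0.0, 0.0, 0.0, 0.0, 4.5, 0.0, 0.0, 0.0]
end [0.4605 0.3358 0.0595] psi -6.498652908218316
```

Call:
move_arm(
  moves=[-3.3, -1.9, 0.7, 0, 0, 7.8, -3.5, -1.4, 0.7, 0, 0, 7.8, -3.7, -0.9, 0.7, 0, 0, 7.8, -3.8, -0.4, 0.7, 0, 0, 7.8, -3.8, 0.1, 0.7, 0, 0, 7.8],
  gripper=138,
  force=40,
)

```text
time_s: 2.2
ee_pos: [0.3341, 0.4737, 0.1875]
orientation: [0.483, 0.875, 0.0, -0.0]
contact_force: [0.6, 0.7, 0.2]
finger_gap: 0.0549
```

Call:
move_arm(
  moves=[-3.7, 0.7, 0.8, 0, 0, 7.8, -3.6, 1.1, 0.7, 0, 0, 7.8, -3.4, 1.6, 0.8, 0, 0, 7.8, -3.1, 2.1, 0.7, 0, 0, 7.8, -2.9, 2.5, 0.8, 0, 0, 7.8],
)

```text
time_s: 2.7
ee_pos: [0.4614, 0.3348, 0.1496]
orientation: [0.748, 0.664, 0.0, -0.0]
contact_force: [0.0, 0.7, 0.4]
finger_gap: 0.0401
```

Call:
move_arm(
  moves=[0, 0, 2, 0, 0, 0, 0, 0, 0, 0, 0, 0],
)

```text
time_s: 2.9
ee_pos: [0.46, 0.334, 0.1275]
orientation: [0.747, 0.665, -0.002, 0.0]
contact_force: [-0.4, 0.5, -0.2]
finger_gap: 0.0397
```

```bash
python3 - <<'E'
from mv import *
P,Rr=cur(); print(P)
S=capture("side");T=capture("top")
it=[(np.array([.4603,.336,-.114]),STAGE,0)]
over(S,(230,190,400,345),"pics/g1.png",3.8,it);over(T,(210,170,310,265),"pics/g2.png",6,it)
plan(P,Rr,[((.4603,.336,.032),-.114,None)])
E
```

```text
[0.4600054  0.33400563 0.12752197]
[0.1, 0.0, 3.2, 0.0, 0.1, 0.0, 0.1, 0.0, 3.2, -0.1, 0.0, 0.0, 0.0, 0.0, 3.2, 0.0, 0.1, -0.1]
end [0.4601 0.3358 0.0315] psi -6.511932877950155
```

View pics/g1.png

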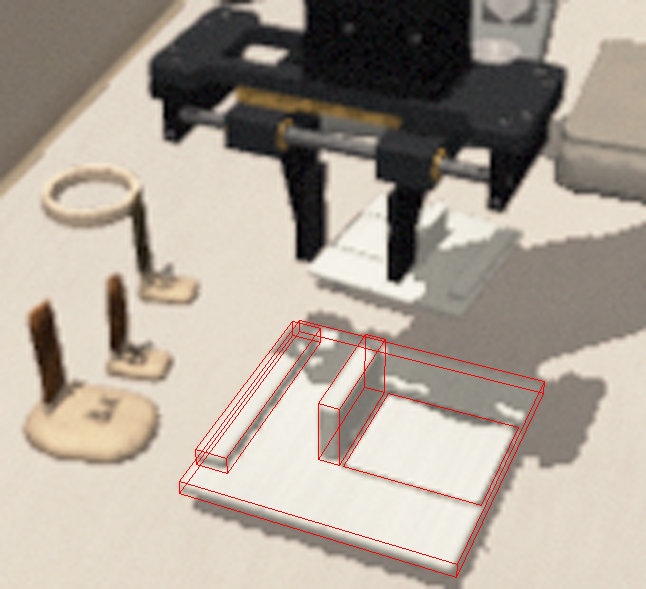

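View pics/g2.png

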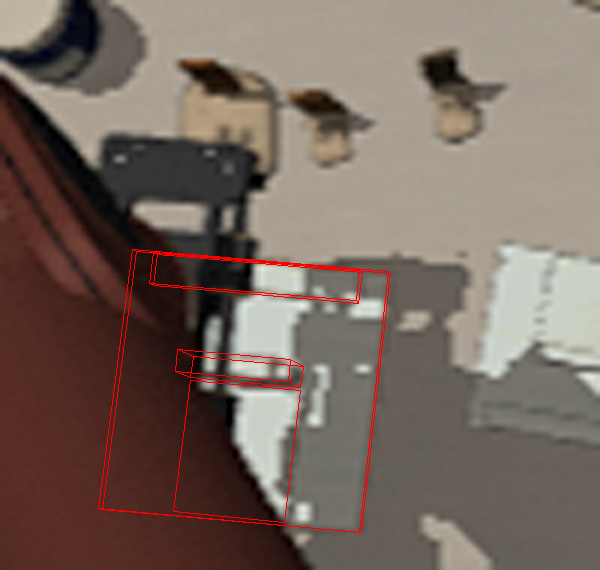

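Call:
move_arm(
  moves=[0.1, 0, 3.2, 0, 0.1, 0, 0.1, 0, 3.2, -0.1, 0, 0, 0, 0, 3.1, 0, 0.1, -0.1, 0, 0, 0, 0, 0, 0],
)

```text
time_s: 3.4
ee_pos: [0.4581, 0.3377, 0.0319]
orientation: [0.745, 0.668, -0.001, -0.001]
contact_force: [-0.2, -0.9, -0.0]
finger_gap: 0.0398
```

```bash
python3 - <<'E'
from mv import *
P,Rr=cur(); print(P, Rr.as_quat())
S=capture("side")
it=[(np.array([.4603,.336,-.114]),STAGE,0)]
over(S,(230,190,400,345),"pics/g3.png",3.8,it)
E
```

```text
[0.45808235 0.33769378 0.03185956] [ 7.44529141e-01  6.67589145e-01 -8.61348875e-04 -5.90715576e-04]
```

View pics/g3.png

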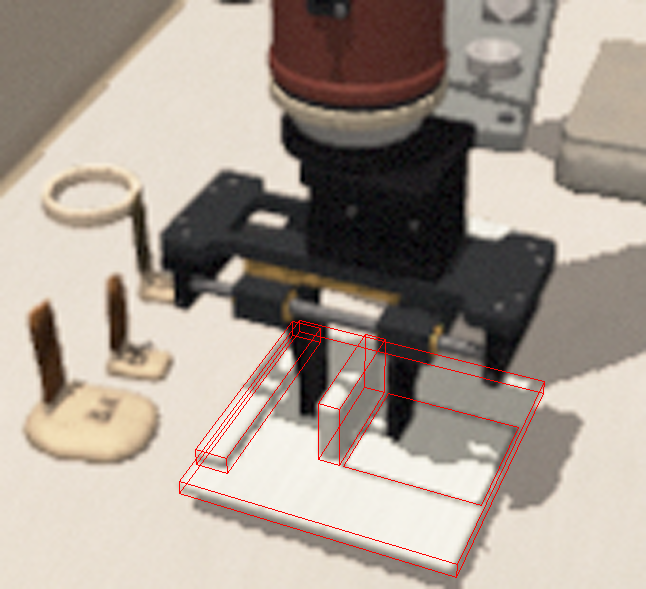

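Call:
move_arm(
  moves=[0, 0, 0, 0, 0, 0, 0, 0, 0, 0, 0, 0, 0, 0, 0, 0, 0, 0, 0, 0, 0, 0, 0, 0],
  gripper=255,
  force=45,
)

```text
time_s: 3.85
ee_pos: [0.4612, 0.3384, 0.0356]
orientation: [0.745, 0.667, 0.003, -0.001]
contact_force: [0.4, -0.2, -0.3]
finger_gap: 0.0155
```

Call:
move_arm(
  moves=[0, 0, -1, 0, 0, 0, 0, 0, -3, 0, 0, 0, 0, 0, -4, 0, 0, 0, 0, 0, -4, 0, 0, 0, 0, 0, -4, 0, 0, 0],
)

```text
time_s: 4.35
ee_pos: [0.4598, 0.3366, 0.1962]
orientation: [0.746, 0.666, 0.001, -0.0]
contact_force: [-0.3, 0.2, -5.7]
finger_gap: 0.0116
```

```bash
python3 - <<'E'
from mv import *
P,Rr=cur(); print(P, Rr.as_quat(), telemetry.get_state()["finger_gap"])
S=capture("side");T=capture("top")
gcrop(S,(230,180,400,345),"pics/g4.png",3.6);gcrop(T,(210,170,310,265),"pics/g5.png",6)
E
```

```text
[0.45983947 0.33663275 0.19617666] [ 7.45589889e-01  6.66403773e-01  1.23175739e-03 -4.59730151e-04] 0.011552565223706
```

View pics/g4.png

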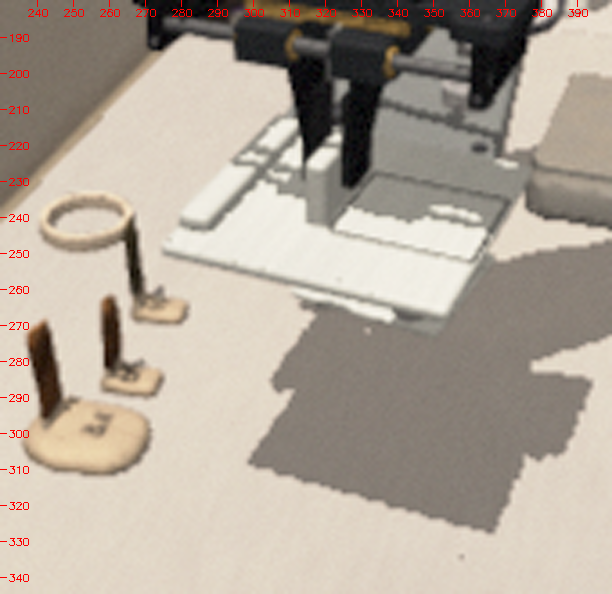

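```bash
python3 - <<'E'
from mv import *
P,Rr=cur()
P,Rr=plan(P,Rr,[((.4603,.336,.28),-.114,None),((.5345,-.1614,.28),.0615,None)])
E
```

```text
[-0.1, -0.1, -4.0, 0.2, -0.3, 0.1, -0.1, -0.1, -3.9, 0.2, -0.3, 0.0, -4.1, 1.1, 0.0, 0.0, 0.0, -0.8, -4.1, 1.0, 0.0, 0.0, 0.0, -0.8, -4.1, 1.0, 0.0, 0.0, 0.0, -0.8]
[-4.1, 0.9, 0.0, 0.0, 0.0, -0.9, -4.1, 0.9, 0.0, 0.0, 0.0, -0.8, -4.1, 0.8, 0.0, 0.0, 0.0, -0.9, -4.1, 0.7, 0.0, 0.0, 0.0, -0.8, -4.1, 0.7, 0.0, 0.0, 0.0, -0.9]
[-4.1, 0.6, 0.0, 0.0, 0.0, -0.8, -4.2, 0.5, 0.0, 0.0, 0.0, -0.9, -4.2, 0.5, 0.0, 0.0, 0.0, -0.8, -4.1, 0.5, 0.0, 0.0, 0.0, -0.9]
end [ 0.535  -0.161   0.2798] psi 3.569597325013315
```

Call:
move_arm(
  moves=[0, 0, -4, 0, 0, 0, 0, 0, -4, 0, 0, 0, -4.1, 1.1, 0, 0, 0, -0.8, -4.1, 1, 0, 0, 0, -0.8, -4.1, 1, 0, 0, 0, -0.8],
)

```text
time_s: 4.95
ee_pos: [0.4785, 0.2098, 0.2732]
orientation: [0.731, 0.682, 0.001, -0.001]
contact_force: [0.8, -0.6, -5.1]
finger_gap: 0.0114
```

Call:
move_arm(
  moves=[-4.1, 0.9, 0.0, 0.0, 0.0, -0.9, -4.1, 0.9, 0.0, 0.0, 0.0, -0.8, -4.1, 0.8, 0.0, 0.0, 0.0, -0.9, -4.1, 0.7, 0.0, 0.0, 0.0, -0.8, -4.1, 0.7, 0.0, 0.0, 0.0, -0.9],
)

```text
time_s: 5.45
ee_pos: [0.51, 0.0033, 0.2727]
orientation: [0.705, 0.709, 0.001, -0.001]
contact_force: [1.2, 0.3, -6.5]
finger_gap: 0.0117
```

Call:
move_arm(
  moves=[-4.1, 0.6, 0.0, 0.0, 0.0, -0.8, -4.2, 0.5, 0.0, 0.0, 0.0, -0.9, -4.2, 0.5, 0.0, 0.0, 0.0, -0.8, -4.1, 0.5, 0.0, 0.0, 0.0, -0.9, 0, 0, 0, 0, 0, 0],
)

```text
time_s: 5.95
ee_pos: [0.5347, -0.1671, 0.2724]
orientation: [0.687, 0.727, 0.0, 0.0]
contact_force: [-0.9, 0.1, -6.2]
finger_gap: 0.0121
```

```bash
python3 - <<'E'
from mv import *
P,Rr=cur(); print(P, Rr.as_euler('xyz',degrees=True))
S=capture("side");T=capture("top")
p=[P[0],P[1],.0615]; it=[(p,STAGE,P[2]-.033)]
over(S,(270,40,430,235),"pics/h1.png",3,it);over(T,(320,145,470,275),"pics/h2.png",5,it)
E
```

```text
[ 0.53474262 -0.16711185  0.27240135] [1.79969944e+02 1.16677133e-02 9.32360402e+01]
```

View pics/h1.png

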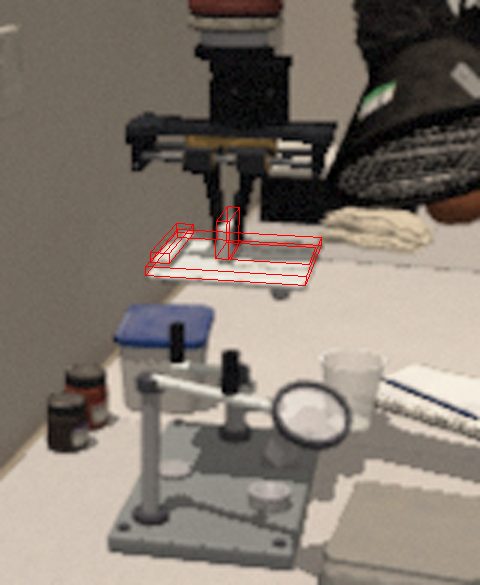

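View pics/h2.png

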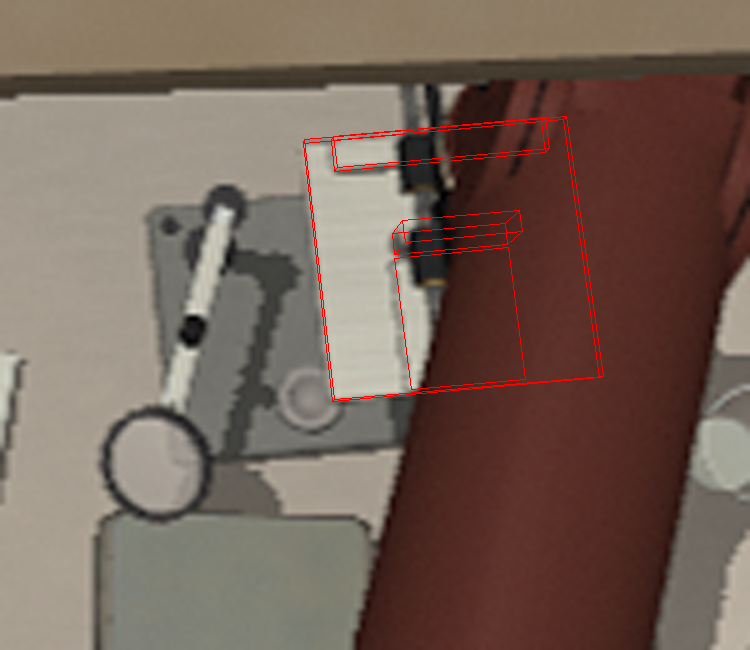

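```bash
python3 - <<'E'
from mv import *
S=capture("side");T=capture("top")
for a,b in [((420,90),(545,235)),((385,100),(535,190)),((455,80),(545,290))]: 
    X=tri([S,T],[a,b]); print(X,proj(S,X)-a,proj(T,X)-b)
P,Rr=cur()
P,Rr=plan(P,Rr,[((.534,-.1614,.18),.0615,None),((.534,-.1614,.11),.0615,None)])
E
```

```text
[ 0.37342672 -0.50212958  0.31317709] [[-7.92197339 -0.80181156]] [[ 1.3434341  10.50675083]]
[ 0.49772128 -0.51293158  0.27187946] [[-8.45769714 -1.53042727]] [[ 1.61320141 11.16352958]]
[ 0.24954445 -0.46261948  0.35580095] [[-4.39846074  0.00679036]] [[0.70477805 5.80779122]]
[-0.1, -0.1, 3.1, 0.0, -0.1, 0.1, -0.1, -0.1, 3.1, 0.0, -0.1, 0.1, 0.0, 0.0, 3.0, 0.0, 0.0, 0.0, 0.0, 0.0, 3.5, 0.0, 0.0, 0.0, -0.1, 0.0, 3.5, 0.0, 0.0, 0.0]
end [ 0.5343 -0.1619  0.1103] psi 3.5584734745621454
```

```bash
python3 - <<'E'
from mv import *
for i in range(4):
    print(cur()[0]); capture("top")
E
```

```text
[ 0.53602558 -0.1589895   0.27226397]
[ 0.53622549 -0.15870215  0.27247683]
[ 0.53633448 -0.15865895  0.27268915]
[ 0.53643495 -0.15878482  0.27285188]
```

```bash
python3 - <<'E'
from mv import *
P,Rr=cur(); print(P)
S=capture("side");T=capture("top")
p=[P[0],P[1],.0615]; it=[(p,STAGE,P[2]-.034)]
over(S,(300,95,390,145),"pics/h3.png",8,it);over(T,(370,160,450,235),"pics/h4.png",7.5,it)
E
```

```text
[ 0.53647296 -0.1589811   0.27297468]
```

View pics/h3.png

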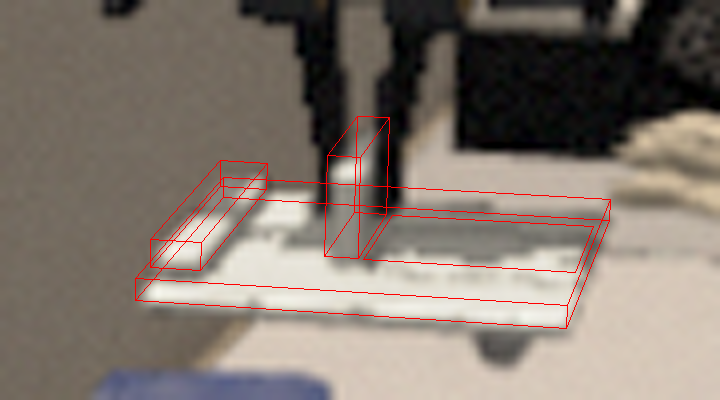

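View pics/h4.png

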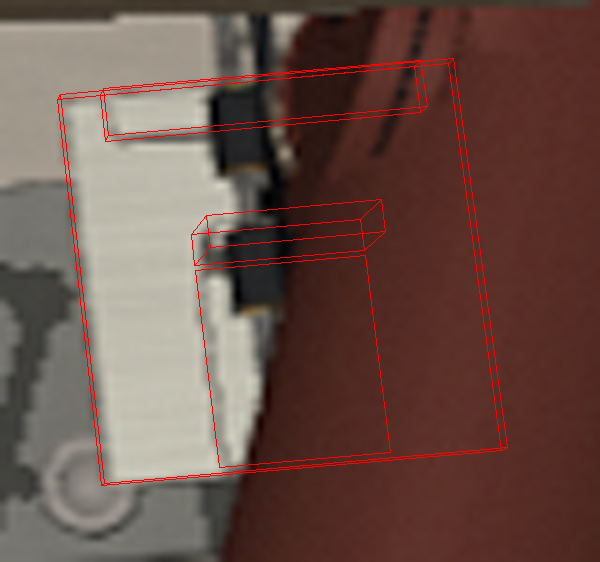

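Call:
move_arm(
  moves=[-0.1, -0.2, 4.2, 0, 0, 0, 0, 0, 4.2, 0, 0, 0, 0, 0, 4.2, 0, 0, 0, 0, 0, 3.8, 0, 0, 0, 0, 0, 0, 0, 0, 0],
)

```text
time_s: 6.95
ee_pos: [0.5315, -0.1593, 0.1047]
orientation: [0.684, 0.73, -0.001, -0.004]
contact_force: [-1.0, 0.1, -6.0]
finger_gap: 0.0117
```

Call:
move_arm(
  moves=[0, 0, 0, 0, 0, 0, 0, 0, 0, 0, 0, 0, 0, 0, 0, 0, 0, 0, 0, 0, 0, 0, 0, 0],
)

```text
time_s: 7.35
ee_pos: [0.5358, -0.1608, 0.1106]
orientation: [0.684, 0.73, 0.003, 0.0]
contact_force: [0.2, -0.6, -5.8]
finger_gap: 0.0114
```

```bash
python3 - <<'E'
from mv import *
P,Rr=cur(); print(P,Rr.as_euler('xyz',degrees=True))
S=capture("side");T=capture("top")
p=[P[0],P[1]-.0015,.0615]; it=[(p,STAGE,P[2]-.035),([.5345,-.1614,.0615],STAND,0)]
over(S,(300,140,395,235),"pics/i3.png",6,it);over(T,(335,165,450,255),"pics/i4.png",6.5,it)
print(cur()[0])
E
```

```text
[ 0.5358129  -0.16080889  0.11059754] [ 1.79726382e+02 -1.79071202e-01  9.37167005e+01]
[ 0.53533902 -0.16071658  0.10992524]
```

View pics/i3.png

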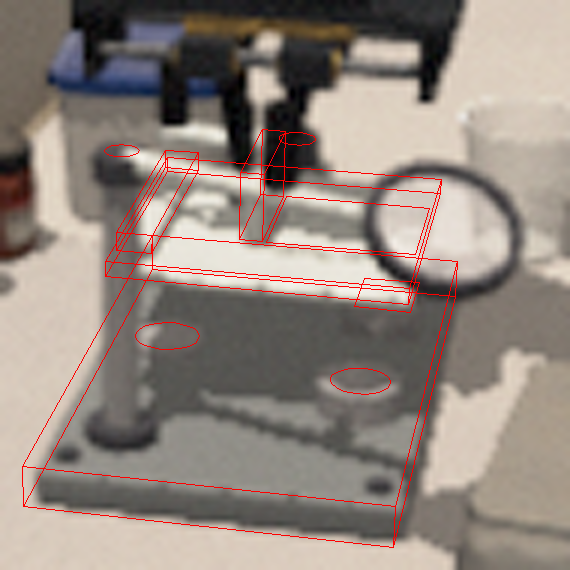

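View pics/i4.png

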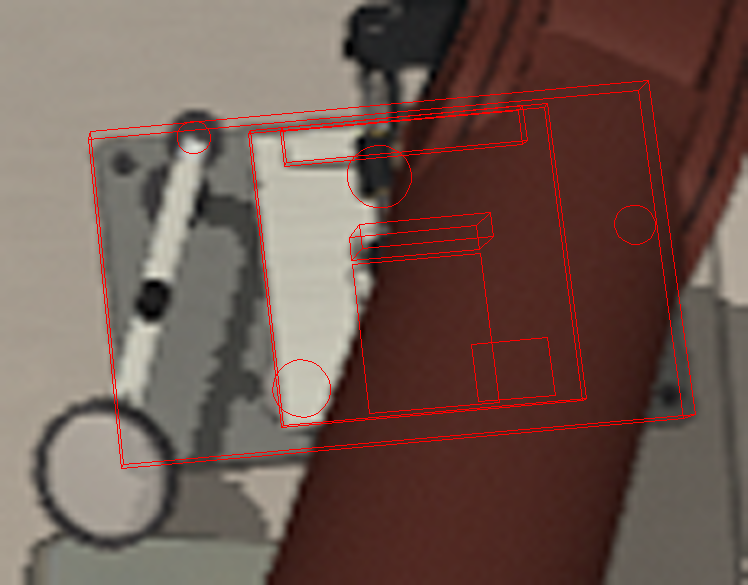

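Call:
move_arm(
  moves=[0, -0.1, 1.5, 0, 0, 0, 0, 0, 1.5, 0, 0, 0, 0, 0, 0.5, 0, 0, 0, 0, 0, 0.5, 0, 0, 0, 0, 0, 0, 0, 0, 0],
)

```text
time_s: 7.95
ee_pos: [0.5343, -0.1608, 0.0688]
orientation: [0.684, 0.73, 0.002, -0.0]
contact_force: [0.4, 0.4, -4.6]
finger_gap: 0.0119
```

Call:
move_arm(
  moves=[0, 0, 0.3, 0, 0, 0, 0, 0, 0, 0, 0, 0],
)

```text
time_s: 8.15
ee_pos: [0.5358, -0.1609, 0.0671]
orientation: [0.684, 0.73, 0.003, 0.001]
contact_force: [5.2, -0.8, -0.3]
finger_gap: 0.0117
```

Call:
move_arm(
  moves=[0, 0, 0.2, 0, 0, 0, 0, 0, 0, 0, 0, 0],
)

```text
time_s: 8.35
ee_pos: [0.5363, -0.1609, 0.0664]
orientation: [0.684, 0.73, 0.004, 0.001]
contact_force: [1.8, 1.0, 13.7]
finger_gap: 0.0119
```

```bash
python3 - <<'E'
from mv import *
P,Rr=cur(); print(P,Rr.as_euler('xyz',degrees=True),telemetry.get_state()["contact_force"])
S=capture("side");T=capture("top")
p=[.5345,-.1614,.0615]; it=[(p,STAGE,.028)]
over(S,(300,140,395,235),"pics/j3.png",6,it);over(T,(335,165,450,255),"pics/j4.png",6.5,it)
E
```

```text
[ 0.53628487 -0.16094944  0.06641013] [ 1.79607024e+02 -1.68015842e-01  9.37211923e+01] [ 1.75901274  1.04145824 13.69410611]
```

View pics/j3.png

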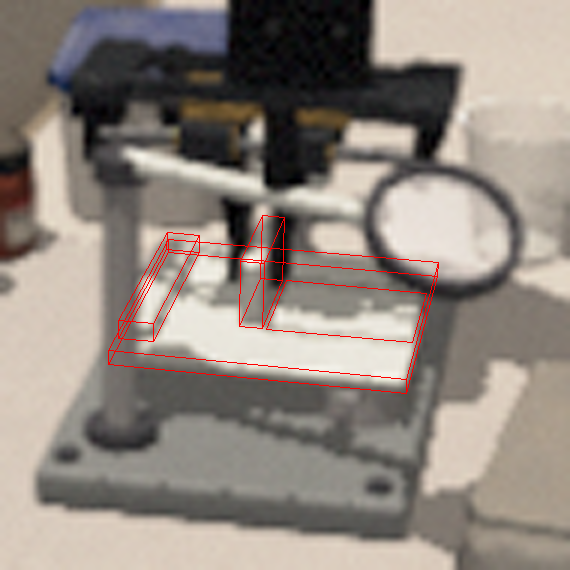

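View pics/j4.png

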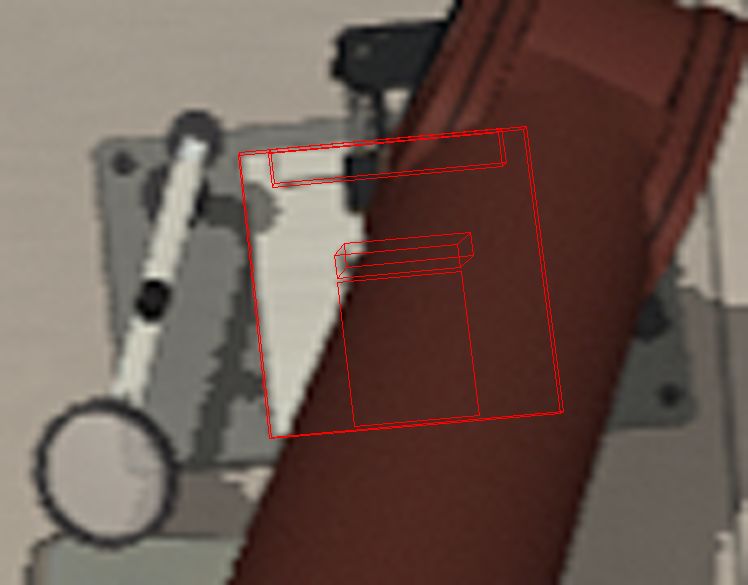

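Call:
move_arm(
  moves=[0, 0, 0, 0, 0, 0, 0, 0, 0, 0, 0, 0, 0, 0, 0, 0, 0, 0],
  gripper=150,
)

```text
time_s: 8.75
ee_pos: [0.5336, -0.1607, 0.064]
orientation: [0.684, 0.73, 0.002, -0.001]
contact_force: [0.2, -0.2, -0.3]
finger_gap: 0.0281
```

Call:
move_arm(
  moves=[0, 0, -1, 0, 0, 0, 0, 0, -4, 0, 0, 0, 0, 0, -4, 0, 0, 0, 0, 0, -4, 0, 0, 0, 0, 0, -4, 0, 0, 0],
)

```text
time_s: 9.25
ee_pos: [0.533, -0.1616, 0.2363]
orientation: [0.684, 0.729, 0.002, -0.0]
contact_force: [1.6, 1.0, 0.1]
finger_gap: 0.0358
```

```bash
python3 - <<'E'
from mv import *
P,Rr=cur(); print(P,Rr.as_euler('xyz',degrees=True),telemetry.get_state()["contact_force"])
S=capture("side");T=capture("top")
p=[.5345,-.1614,.0615]; it=[(p,STAGE,.028)]
over(S,(300,140,395,235),"pics/k3.png",6,it);over(T,(335,165,450,255),"pics/k4.png",6.5,it)
E
```

```text
[ 0.53304932 -0.1616036   0.23631925] [ 1.79861396e+02 -1.75341227e-01  9.36565840e+01] [1.56012776 1.03913859 0.07314502]
```

View pics/k3.png

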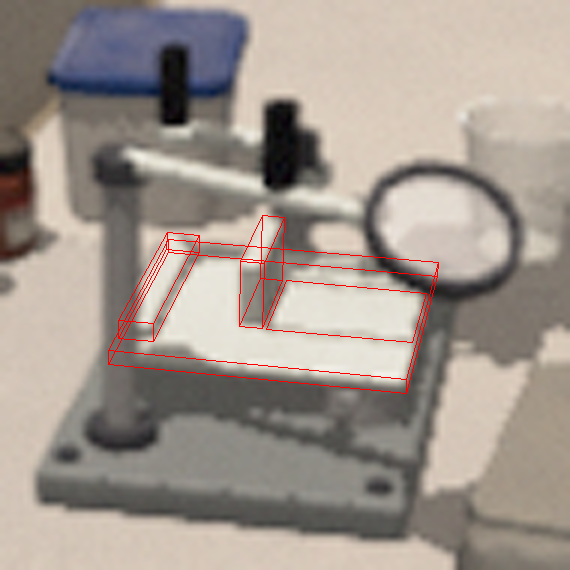

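View pics/k4.png

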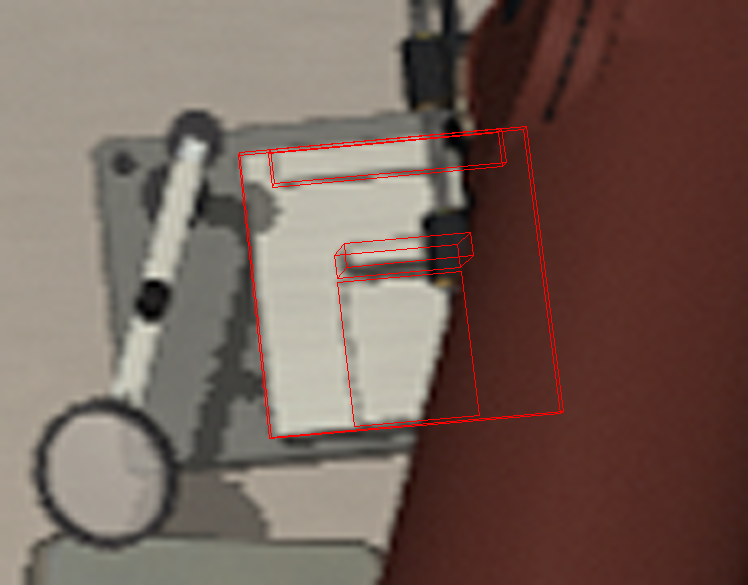

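```bash
python3 - <<'E'
from mv import *
S=capture("side");T=capture("top")
p=[.5345,-.1614,.0615]
ax=pose2(p,[(0,-110,132)])[0]; print("axis",ax)
for z,u,v in [(.150,(435.5,173.5),(328.5,148.2)),(.106,(431.5,178),(328.5,159.5))]:
    for X in (atz(T,u,z),atz(S,v,z)):
        d=X-ax; a=np.arctan2(d[1],d[0])-p[2]; print(z,X,"r",np.hypot(*d[:2]),"clamp",-a)
gcrop(S,(315,140,370,185),"pics/c1.png",14,5)
for cl in (0,.15,.3):
    h=pose2(p,[(70*np.cos(cl),-110-70*np.sin(cl),z) for z in (104,150)]); print(cl,proj(S,h),proj(T,h))
E
```

```text
axis [ 0.54126074 -0.27119204  0.132     ]
0.15 [ 0.61462615 -0.27536307  0.15      ] r 0.07348388582245953 clamp 0.1182917173796976
0.15 [ 0.61049071 -0.26358369  0.15      ] r 0.06964679202084184 clamp -0.04796037483286038
0.106 [ 0.61066271 -0.27347404  0.106     ] r 0.06943948472578185 clamp 0.09436902952248621
0.106 [ 0.61346279 -0.27623807  0.106     ] r 0.07237816463481689 clamp 0.1312741163244065
0 [[328.43911171 161.02846756]
 [328.57455634 147.88509506]] [[429.3060604  178.06540509]
 [432.87043735 174.66376951]]
0.15 [[329.28901407 160.02141603]
 [329.43612481 146.95263657]] [[432.54461063 178.00937044]
 [436.23152159 174.60475807]]
0.3 [[330.56172627 159.08479825]
 [330.7266268  146.08580453]] [[435.77763948 178.42212829]
 [439.58777401 175.03140477]]
```

View pics/c1.png

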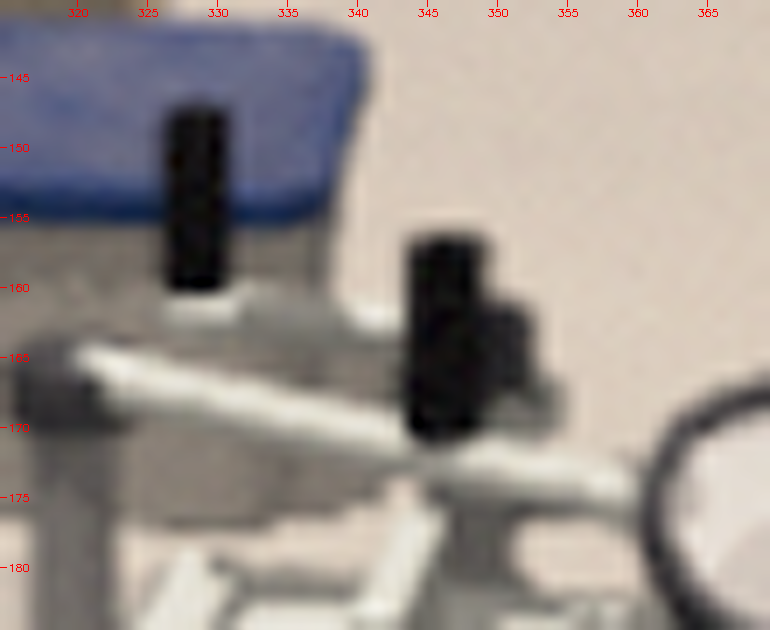

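```bash
python3 - <<'E'
from mv import *
S=capture("side");T=capture("top")
X=tri([S,T],[(337,152),(457,181)]); print(X,proj(S,X),proj(T,X))
X=tri([S,T],[(310,152),(453,163)]); print(X,proj(S,X),proj(T,X))
P,Rr=cur(); print(P)
P,Rr=plan(P,Rr,[((.611,-.2733,.215),np.radians(85),None),((.611,-.2733,.118),np.radians(85),None)])
E
```

```text
[ 0.60039855 -0.35363852  0.108421  ] [[337.78256389 152.14243317]] [[456.81091528 180.15324256]]
[ 0.68025454 -0.34509944  0.10024321] [[315.47137589 153.02295272]] [[451.39041145 157.19873234]]
[ 0.5329584  -0.16099763  0.23324455]
[-1.2, 0.7, 0.2, 0.0, 0.0, -8.1, -1.3, 0.5, 0.2, 0.0, 0.0, -8.1, -1.3, 0.4, 0.2, 0.0, 0.0, -8.1, -1.4, 0.2, 0.2, 0.0, 0.0, -8.1, -1.4, 0.0, 0.2, 0.0, 0.0, -8.1]
[-1.3, -0.2, 0.2, 0.0, 0.0, -8.2, -1.3, -0.4, 0.1, 0.1, 0.0, -8.1, -1.2, -0.6, 0.2, 0.0, 0.0, -8.2, -1.1, -0.8, 0.1, 0.1, 0.0, -8.1, -1.0, -0.9, 0.2, 0.0, -0.1, -8.2]
[0.0, 0.0, 3.2, 0.0, 0.0, 0.0, 0.0, 0.0, 3.2, 0.0, 0.0, 0.0, 0.0, 0.0, 3.3, 0.0, 0.1, 0.0]
end [ 0.6111 -0.2732  0.1179] psi 85.00220083157518
```

Call:
move_arm(
  moves=[-1.2, 0.7, 0.2, 0, 0, -8.1, -1.3, 0.5, 0.2, 0, 0, -8.1, -1.3, 0.4, 0.2, 0, 0, -8.1, -1.4, 0.2, 0.2, 0, 0, -8.1, -1.4, 0, 0.2, 0, 0, -8.1],
  gripper=90,
  force=20,
)

```text
time_s: 10.05
ee_pos: [0.5732, -0.2182, 0.2222]
orientation: [0.386, 0.922, 0.002, -0.001]
contact_force: [-0.2, -0.2, -0.3]
finger_gap: 0.0556
```

Call:
move_arm(
  moves=[-1.3, -0.2, 0.2, 0.0, 0.0, -8.2, -1.3, -0.4, 0.1, 0, 0.0, -8.1, -1.2, -0.6, 0.2, 0.0, 0.0, -8.2, -1.1, -0.8, 0.1, 0, 0.0, -8.1, -1.0, -0.9, 0.2, 0.0, 0, -8.2],
)

```text
time_s: 10.55
ee_pos: [0.6112, -0.2738, 0.214]
orientation: [0.041, 0.999, 0.002, -0.0]
contact_force: [-0.4, 0.3, -0.1]
finger_gap: 0.0562
```

Call:
move_arm(
  moves=[0, 0, 0, 0, 0, 0, 0, 0, 0, 0, 0, 0, 0, 0, 0, 0, 0, 0],
)

```text
time_s: 10.85
ee_pos: [0.6113, -0.2727, 0.2153]
orientation: [0.045, 0.999, 0.002, 0.0]
contact_force: [0.2, 0.4, 0.1]
finger_gap: 0.0561
```

```bash
python3 - <<'E'
from mv import *
P,Rr=cur(); print(P,Rr.as_euler('xyz',degrees=True),telemetry.get_state()["q"])
S=capture("side");T=capture("top")
gcrop(S,(290,90,400,190),"pics/c3.png",6);gcrop(T,(390,150,480,240),"pics/c4.png",6)
print(cur()[0])
P,Rr=plan(P,Rr,[((.611,-.2733,.118),np.radians(87),None)])
E
```

```text
[ 0.61133111 -0.27271306  0.21533264] [1.79776148e+02 4.14374895e-02 1.74837112e+02] [-0.10179935  0.42523824  0.63149569  1.44636768 -0.25609528  1.35275533
  2.02341004]
[ 0.61161388 -0.27264433  0.21583461]
[0.0, 0.0, 3.2, 0.1, 0.0, -0.7, 0.0, 0.0, 3.3, 0.1, 0.0, -0.7, 0.0, -0.1, 3.2, 0.0, 0.0, -0.8]
end [ 0.6114 -0.2735  0.1183] psi 87.03712631778221
```

View pics/c3.png

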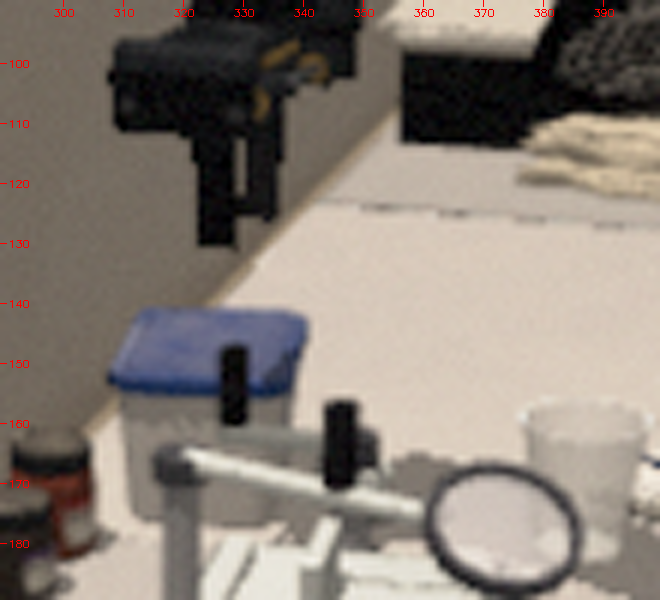

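View pics/c4.png

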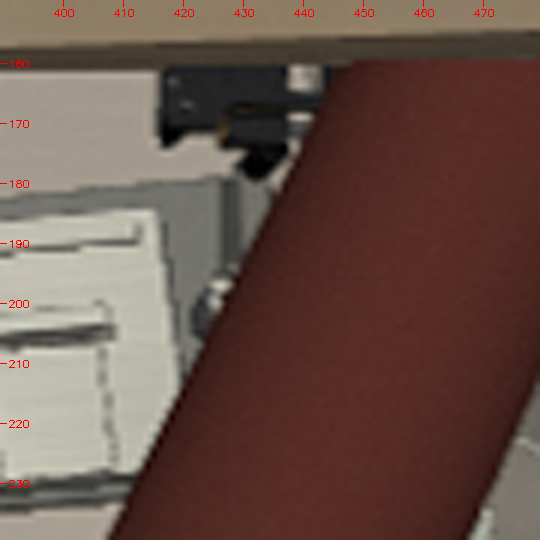

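Call:
move_arm(
  moves=[0, 0, 3.2, 0, 0, -0.7, 0, 0, 3.3, 0, 0, -0.7, 0, -0.1, 3.2, 0, 0, -0.8, 0, 0, 0, 0, 0, 0],
)

```text
time_s: 11.35
ee_pos: [0.6095, -0.2721, 0.1146]
orientation: [0.025, 1.0, 0.003, -0.002]
contact_force: [-0.1, 0.2, 0.2]
finger_gap: 0.0565
```

```bash
python3 - <<'E'
from mv import *
P,Rr=cur(); print(P,Rr.as_euler('xyz',degrees=True),telemetry.get_state()["contact_force"])
S=capture("side")
gcrop(S,(290,100,400,190),"pics/c5.png",6)
E
```

```text
[ 0.60945476 -0.27213205  0.11464317] [179.68573709  -0.27506384 177.19247909] [-0.07432893  0.19708362  0.24213414]
```

View pics/c5.png

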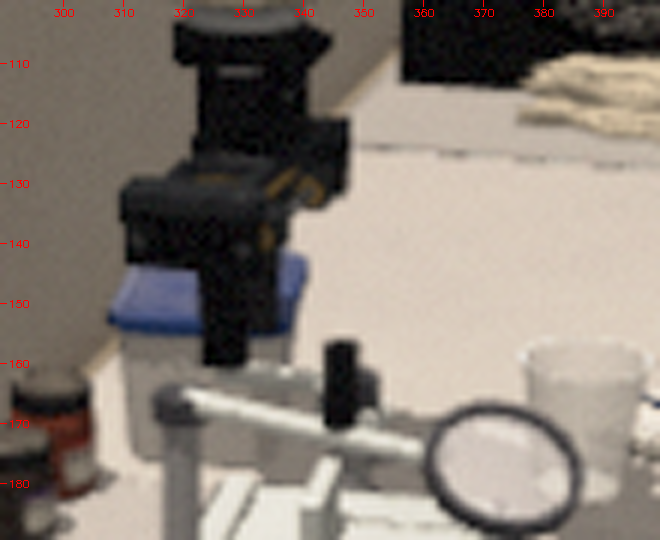

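Call:
move_arm(
  moves=[0, 0, 0, 0, 0, 0, 0, 0, 0, 0, 0, 0, 0, 0, 0, 0, 0, 0, 0, 0, 0, 0, 0, 0, 0, 0, 0, 0, 0, 0],
  gripper=255,
  force=15,
)

```text
time_s: 11.9
ee_pos: [0.6121, -0.2741, 0.1194]
orientation: [0.024, 1.0, 0.002, 0.001]
contact_force: [-0.3, -0.5, -0.3]
finger_gap: 0.0241
```

```bash
cat > crank.py <<'E'
from mv import *
p=[.5345,-.1614,.0615]
ax=pose2(p,[(0,-110,132)])[0]
def tot(P): d=P-ax; return -(np.arctan2(d[1],d[0])-p[2]), np.hypot(d[0],d[1])
def hand(t,r=.07): a=p[2]-t; return ax+r*np.array([np.cos(a),np.sin(a),0])
if __name__=="__main__":
    P,Rr=cur(); s=telemetry.get_state(); print(P,s["finger_gap"],s["contact_force"],"tot",tot(P))
    t0=tot(P)[0]; psi0=np.arctan2(*Rr.as_matrix()[[1,0],1]); t1=float(sys.argv[1]); n=int(sys.argv[2])
    ts=np.linspace(t0,t1,n+1)[1:]
    off=P-hand(t0); print("off",off)
    plan(P,Rr,[(np.r_[hand(t)[:2],P[2]],psi0-(t-t0),1) for t in ts])
E
python3 crank.py 1.7 13
```

```text
[ 0.61205829 -0.2741468   0.1194106 ] 0.02407250715289681 [-0.25504434 -0.49584087 -0.25500107] tot (np.float64(0.10321106863454671), np.float64(0.07085918171862579))
off [ 8.58434419e-04 -3.58269968e-05 -1.25894031e-02]
[0.1, -0.9, 0.0, 0.2, 0.1, 7.0, 0.1, -0.8, 0.0, 0.0, 0.0, 7.1, 0.0, -0.9, 0.0, 0.0, 0.0, 7.0, 0.1, -0.8, 0.0, 0.0, 0.0, 7.1, 0.0, -0.9, 0.0, 0.0, 0.0, 7.0]
[0.1, -0.9, 0.0, 0.0, 0.0, 7.0, 0.0, -0.8, 0.0, 0.0, 0.0, 7.1, 0.1, -0.9, 0.0, 0.0, 0.0, 7.0, 0.0, -0.8, 0.0, 0.0, 0.0, 7.0, 0.1, -0.9, 0.0, 0.0, 0.0, 7.1]
[0.0, -0.8, 0.0, 0.0, 0.0, 7.0, 0.0, -0.9, 0.0, 0.0, 0.0, 7.1, 0.1, -0.9, 0.0, 0.0, 0.0, 7.0]
end [ 0.5361 -0.341   0.1193] psi -4.302198680384778
```

Call:
move_arm(
  moves=[0, 0, 0, 0, 0, 0, 0, 0, 0, 0, 0, 0, 0, 0, 0, 0, 0, 0],
)

```text
time_s: 12.2
ee_pos: [0.612, -0.2743, 0.1191]
orientation: [0.024, 1.0, 0.001, 0.001]
contact_force: [1.1, -0.9, 2.1]
finger_gap: 0.0175
```

```bash
python3 crank.py 1.7 15
```

```text
[ 0.61200032 -0.27431389  0.11913097] 0.017452794678362357 [ 1.05614918 -0.90455899  2.10884468] tot (np.float64(0.10560291631792801), np.float64(0.07080843266063128))
off [ 8.07646560e-04 -3.56426808e-05 -1.28690297e-02]
[0.1, -0.7, 0.0, 0.2, 0.1, 6.1, 0.0, -0.8, 0.0, 0.0, 0.0, 6.1, 0.1, -0.7, 0.0, 0.0, 0.0, 6.1, 0.0, -0.8, 0.0, 0.0, 0.0, 6.1, 0.1, -0.7, 0.0, 0.0, 0.0, 6.1]
[0.0, -0.8, 0.0, 0.0, 0.0, 6.0, 0.0, -0.7, 0.0, 0.0, 0.0, 6.1, 0.1, -0.7, 0.0, 0.0, 0.0, 6.1, 0.0, -0.8, 0.0, 0.0, 0.0, 6.1, 0.0, -0.7, 0.0, 0.0, 0.0, 6.1]
[0.1, -0.8, 0.0, 0.0, 0.0, 6.1, 0.0, -0.7, 0.0, 0.0, 0.0, 6.1, 0.0, -0.8, 0.0, 0.0, 0.0, 6.1, 0.1, -0.7, 0.0, 0.0, 0.0, 6.1, 0.0, -0.7, 0.0, 0.0, 0.0, 6.1]
end [ 0.537  -0.3412  0.1191] psi -4.204482022735115
```

Call:
move_arm(
  moves=[0.1, -0.7, 0, 0, 0, 6.1, 0, -0.8, 0, 0, 0, 6.1, 0.1, -0.7, 0, 0, 0, 6.1, 0, -0.8, 0, 0, 0, 6.1, 0.1, -0.7, 0, 0, 0, 6.1],
)

```text
time_s: 12.7
ee_pos: [0.6013, -0.3082, 0.1193]
orientation: [0.288, 0.958, 0.002, 0.002]
contact_force: [5.6, -0.3, -0.9]
finger_gap: 0.0177
```

```bash
python3 crank.py 1.7 10
```

```text
[ 0.60131774 -0.30823777  0.11925189] 0.017687796258016825 [ 5.62692916 -0.29713182 -0.93255728] tot (np.float64(0.6142119188294366), np.float64(0.07056366134259137))
off [ 0.00047973 -0.00029592 -0.01274811]
[0.1, -0.8, 0.0, 0.3, 0.1, 6.2, 0.0, -0.7, 0.0, 0.0, 0.0, 6.2, 0.0, -0.8, 0.0, 0.0, 0.0, 6.3, 0.0, -0.7, 0.0, 0.0, 0.0, 6.2, 0.0, -0.8, 0.0, 0.0, 0.0, 6.2]
[0.1, -0.8, 0.0, 0.0, 0.0, 6.2, 0.0, -0.7, 0.0, 0.0, 0.0, 6.2, 0.0, -0.8, 0.0, 0.0, 0.0, 6.3, 0.0, -0.7, 0.0, 0.0, 0.0, 6.2, 0.0, -0.8, 0.0, 0.0, 0.0, 6.2]
end [ 0.5365 -0.3413  0.1192] psi -5.670550581764592
```

Call:
move_arm(
  moves=[0.1, -0.8, 0, 0, 0, 6.2, 0, -0.7, 0, 0, 0, 6.2, 0, -0.8, 0, 0, 0, 6.2, 0.1, -0.7, 0, 0, 0, 6.2, 0, -0.8, 0, 0, 0, 6.2],
)

```text
time_s: 13.2
ee_pos: [0.5732, -0.3335, 0.1192]
orientation: [0.534, 0.846, 0.003, 0.002]
contact_force: [6.4, 1.6, 0.4]
finger_gap: 0.0172
```

Call:
move_arm(
  moves=[0.1, -0.8, 0, 0, 0, 6.2, 0, -0.7, 0, 0, 0, 6.2, 0, -0.8, 0, 0, 0, 6.2, 0, -0.7, 0, 0, 0, 6.2, 0, -0.8, 0, 0, 0, 6.2],
)

```text
time_s: 13.7
ee_pos: [0.5362, -0.3401, 0.119]
orientation: [0.74, 0.673, 0.003, 0.0]
contact_force: [5.1, 4.4, 2.3]
finger_gap: 0.0175
```

```bash
python3 crank.py 2.25 9;  python3 - <<'E'
from h import *
S=capture("side");T=capture("top")
gcrop(S,(290,100,400,200),"pics/d1.png",6);gcrop(T,(390,150,480,240),"pics/d2.png",6)
E
```

```text
[ 0.5362068  -0.34014004  0.11904899] 0.017520131408577024 [5.14319438 4.4428063  2.27898399] tot (np.float64(1.7054662070710762), np.float64(0.06913297569112009))
off [ 6.33834721e-05  8.64704393e-04 -1.29510129e-02]
[-0.1, -0.4, 0.0, 0.3, -0.3, 3.5, 0.0, -0.4, 0.0, 0.0, 0.0, 3.4, 0.0, -0.5, 0.0, 0.0, 0.0, 3.5, 0.0, -0.4, 0.0, 0.0, 0.0, 3.5, 0.0, -0.4, 0.0, 0.0, 0.0, 3.4]
[0.0, -0.4, 0.0, 0.0, 0.0, 3.5, 0.0, -0.5, 0.0, 0.0, 0.0, 3.5, 0.0, -0.4, 0.0, 0.0, 0.0, 3.4, 0.0, -0.4, 0.0, 0.0, 0.0, 3.5]
end [ 0.5007 -0.3287  0.119 ] psi -36.65632240027396
```

View pics/d1.png

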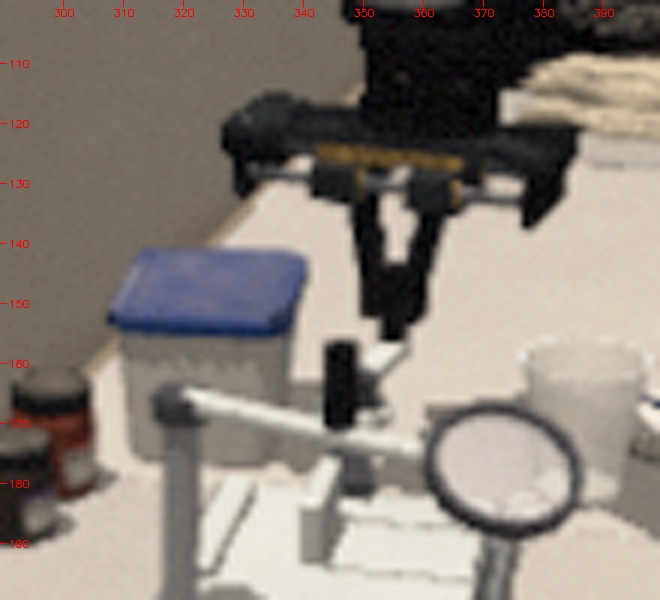

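Call:
move_arm(
  moves=[0, -0.5, 0, 0, 0, 3.5, 0, -0.4, 0, 0, 0, 3.5, 0, -0.4, 0, 0, 0, 3.5, 0, -0.4, 0, 0, 0, 3.5],
)

```text
time_s: 14.2
ee_pos: [0.5207, -0.3367, 0.1191]
orientation: [0.815, 0.579, 0.004, 0.0]
contact_force: [10.6, 1.9, -0.2]
finger_gap: 0.0174
```

```bash
python3 crank.py 2.2 3
```

```text
[ 0.52067464 -0.33667495  0.11907628] 0.01735433453908316 [10.56093504  1.93718797 -0.20517927] tot (np.float64(1.9368871460786008), np.float64(0.0686425386497273))
off [ 0.00040711  0.00129498 -0.01292372]
[-0.1, -0.6, 0.0, 0.3, -0.4, 5.0, 0.0, -0.6, 0.0, 0.0, 0.0, 5.1, 0.0, -0.6, 0.0, 0.0, 0.0, 5.0]
end [ 0.504  -0.3302  0.119 ] psi -34.36176274389223
```

Call:
move_arm(
  moves=[0, -0.4, 0, 0, 0, 3.4, 0, -0.4, 0, 0, 0, 3.4],
)

```text
time_s: 14.4
ee_pos: [0.5139, -0.3339, 0.1191]
orientation: [0.848, 0.53, 0.004, 0.001]
contact_force: [11.9, 2.1, -0.6]
finger_gap: 0.0178
```

```bash
python3 crank.py 2.2 2
```

```text
[ 0.51389126 -0.33390007  0.11908507] 0.017800717513991943 [11.92241357  2.12264198 -0.5986298 ] tot (np.float64(2.0438325703390947), np.float64(0.06842065160289418))
off [ 0.00063177  0.00144748 -0.01291493]
[-0.2, -0.5, 0.0, 0.3, -0.4, 4.5, 0.0, -0.6, 0.0, 0.0, 0.0, 4.4]
end [ 0.5034 -0.3305  0.119 ] psi -34.920910612570815
```

Call:
move_arm(
  moves=[-0.1, -0.5, 0, 0, 0, 4, 0, -0.5, 0, 0, 0, 4, 0, -0.5, 0, 0, 0, 4],
)

```text
time_s: 14.7
ee_pos: [0.5014, -0.3265, 0.119]
orientation: [0.899, 0.438, 0.005, -0.0]
contact_force: [13.4, 5.1, -1.4]
finger_gap: 0.0171
```

```bash
python3 crank.py 2.6 4
```

```text
[ 0.50138836 -0.3264647   0.11902974] 0.017080838704775426 [13.44391125  5.11449191 -1.39612899] tot (np.float64(2.2572251282106084), np.float64(0.06815330420673986))
off [ 0.00108039  0.00149768 -0.01297026]
[-0.2, -0.6, 0.0, 0.2, -0.5, 4.9, 0.0, -0.6, 0.0, 0.0, 0.0, 4.9, 0.0, -0.6, 0.0, 0.0, 0.0, 4.9, 0.0, -0.6, 0.0, 0.0, 0.0, 4.9]
end [ 0.4834 -0.311   0.119 ] psi -57.59406947671209
```

Call:
move_arm(
  moves=[0.1, -0.6, 0, 0, 0, 4.9, 0.1, -0.6, 0, 0, 0, 4.9],
)

```text
time_s: 14.9
ee_pos: [0.4927, -0.3181, 0.1191]
orientation: [0.933, 0.359, 0.004, -0.0]
contact_force: [12.1, 0.4, -2.4]
finger_gap: 0.0175
```

```bash
python3 crank.py 2.6 3;python3 - <<'E'
from h import *
S=capture("side");T=capture("top")
gcrop(S,(320,100,430,200),"pics/d3.png",6);gcrop(T,(390,150,480,240),"pics/d4.png",6)
E
```

```text
[ 0.49265563 -0.31811066  0.11908077] 0.017484494884371954 [12.05542835  0.43157739 -2.40834883] tot (np.float64(2.4353479123544752), np.float64(0.06755600090661341))
off [ 0.00175841  0.00169739 -0.01291923]
[-0.2, -0.4, 0.0, 0.1, -0.4, 3.1, 0.0, -0.4, 0.0, 0.0, 0.0, 3.2, 0.0, -0.3, 0.0, 0.0, 0.0, 3.1]
end [ 0.4842 -0.3109  0.119 ] psi -57.288278496521606
```

View pics/d3.png

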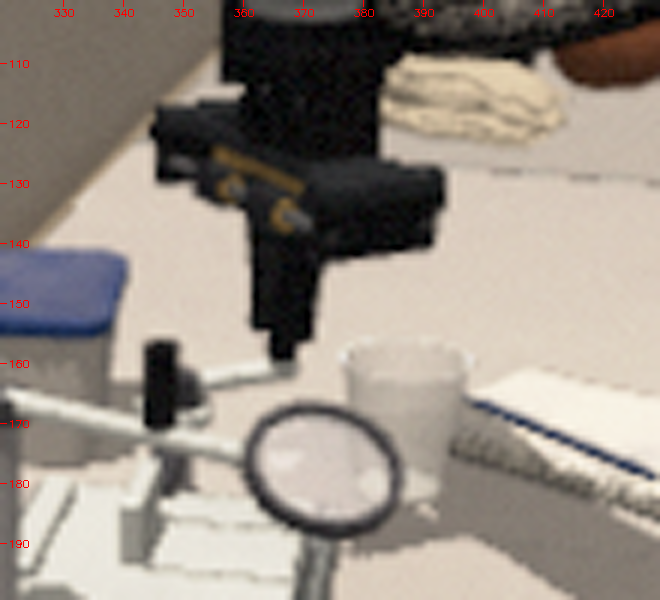

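View pics/d4.png

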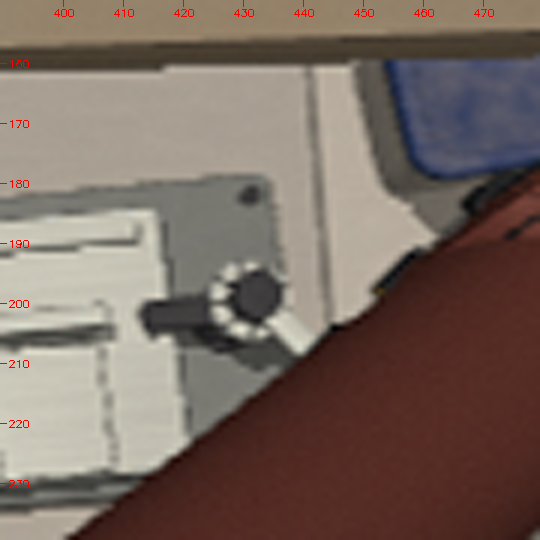

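```bash
python3 - <<'E'
from crank import *
D=np.array([(.612,-.2743),(.6013,-.3082),(.5732,-.3335),(.5362,-.3401),(.5207,-.3367),(.5139,-.3339),(.5014,-.3265),(.4927,-.3181)])
r=least_squares(lambda c:np.hypot(*(D-c[:2]).T)-.07,[.54,-.27]); c=r.x; print(c,r.fun)
r=least_squares(lambda c:np.hypot(*(D-c[:2]).T)-c[2],[.54,-.27,.07]); print(r.x,r.fun)
a=np.arctan2(*(D-c)[:,::-1].T); print(.0615-a)
s=telemetry.get_state(); print(s["contact_force"],s["moment"],s["ee_pos"],s["time_s"])
E
```

```text
[ 0.54269855 -0.27012122] [-5.72676753e-04 -1.13494839e-04  3.36395111e-04  2.79876842e-04
  1.18973296e-04 -2.07922706e-05 -1.13396949e-04 -7.04844941e-04]
[ 0.54316655 -0.27162512  0.06879939] [ 8.60189868e-05 -1.17362995e-04 -2.06876888e-05  2.89674577e-05
  4.45386290e-05  9.70957564e-06  1.62175742e-04 -1.93359706e-04]
[0.1217257  0.63772933 1.18375565 1.72489533 1.95141702 2.0564286
 2.26451564 2.43830621]
[6.42292026 5.41974182 2.86700886] [ 1.15083966 -1.52610696 -0.16240605] [ 0.49183293 -0.31732505  0.11894493] 15.0
```

```bash
sed -i 's/^ax=.*/ax=np.array([.5430,-.2709,.132])/' crank.py; python3 crank.py 2.6 2; python3 -c "
from crank import *
print(telemetry.get_state()['contact_force'])"
```

```text
[ 0.49183293 -0.31732505  0.11894493] 0.017426441553095813 [6.42292026 5.41974182 2.86700886] tot (np.float64(2.4662465173780044), np.float64(0.06908946923594934))
off [ 0.00067433  0.00061184 -0.01305507]
[-0.1, -0.5, 0.0, 0.0, -0.4, 3.8, 0.0, -0.4, 0.0, 0.0, 0.0, 3.9]
end [ 0.4853 -0.3111  0.1189] psi -55.575348609957956
[6.42292026 5.41974182 2.86700886]
```

Call:
move_arm(
  moves=[0.1, -0.5, 0, 0, 0, 3.8, 0, -0.4, 0, 0, 0, 3.8, 0, 0, 0, 0, 0, 0],
)

```text
time_s: 15.3
ee_pos: [0.4867, -0.3106, 0.119]
orientation: [0.955, 0.297, 0.003, -0.001]
contact_force: [8.3, 2.7, 0.8]
finger_gap: 0.0181
```

```bash
python3 crank.py 2.6 2; python3 -c "
from crank import *
s=telemetry.get_state();a=p[2]-tot(cur()[0])[0];F=s['contact_force'];print('tang',F[0]*np.sin(a)-F[1]*np.cos(a),'rad',F[0]*np.cos(a)+F[1]*np.sin(a))"
```

```text
[ 0.48668078 -0.31063542  0.11900658] 0.018078397319037025 [8.25270638 2.69155006 0.8346594 ] tot (np.float64(2.5886587313567415), np.float64(0.06892574852610912))
off [ 0.00087777  0.0006193  -0.01299342]
[-0.1, 0.0, 0.0, 0.0, -0.4, 0.3, 0.0, -0.1, 0.0, 0.0, 0.0, 0.3]
end [ 0.4853 -0.3104  0.119 ] psi -56.05501154621249
tang -2.5583874825960806 rad -8.294953755508146
```

Call:
move_arm(
  moves=[0, 0, 0, 0, 0, 0, 0, 0, 0, 0, 0, 0, 0, 0, 0, 0, 0, 0],
  gripper=110,
)

```text
time_s: 15.6
ee_pos: [0.4834, -0.3121, 0.1183]
orientation: [0.955, 0.296, 0.001, -0.001]
contact_force: [-0.1, 0.5, 0.3]
finger_gap: 0.0338
```

Call:
move_arm(
  moves=[0, 0, -3, 0, 0, 0, 0, 0, -4, 0, 0, 0, 0, 0, -4, 0, 0, 0],
)

```text
time_s: 15.9
ee_pos: [0.4827, -0.3125, 0.2293]
orientation: [0.955, 0.296, 0.001, -0.001]
contact_force: [1.6, 0.7, 0.1]
finger_gap: 0.0485
```

```bash
python3 - <<'E'
from crank import *
S=capture("side");T=capture("top")
gcrop(S,(320,100,430,200),"pics/e1.png",6);gcrop(T,(370,150,480,240),"pics/e2.png",6)
print(cur()[0], telemetry.get_state()["finger_gap"])
for t in (2.1,2.6,3.3): 
    h=hand(t); print(t, proj(S,[h+[0,0,-.028],h+[0,0,.018]]).round(1).tolist(),proj(T,[h+[0,0,-.028],h+[0,0,.018]]).round(1).tolist())
E
```

```text
[ 0.48453084 -0.31468674  0.23314547] 0.048823642663063466
2.1 [[361.4, 157.5], [362.0, 144.7]] [[452.3, 207.6], [456.8, 205.3]]
2.6 [[367.8, 160.4], [368.5, 147.3]] [[445.8, 215.9], [450.1, 213.8]]
3.3 [[368.9, 165.4], [369.7, 151.9]] [[431.5, 220.0], [435.2, 218.1]]
```

View pics/e1.png

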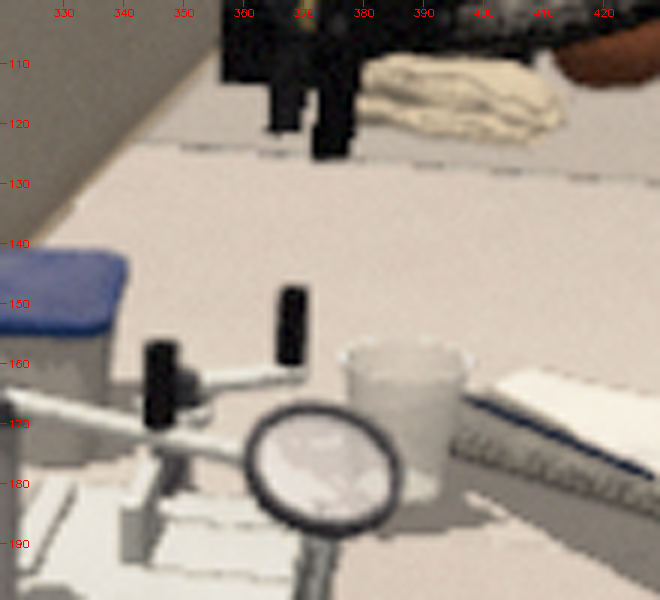

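View pics/e2.png

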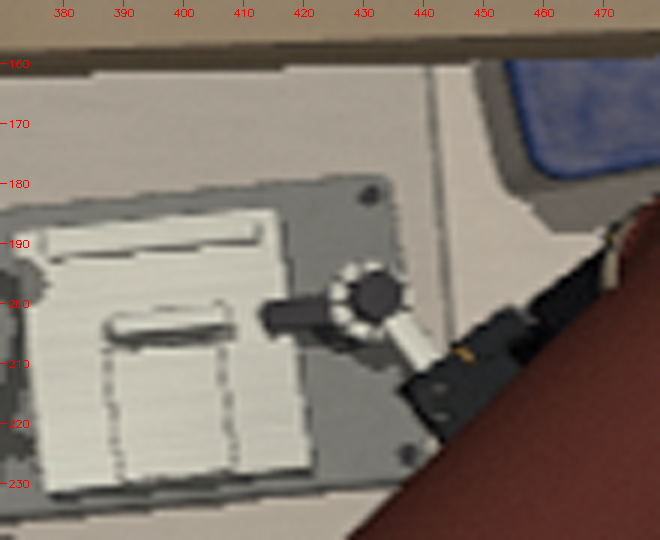

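```bash
python3 - <<'E'
from crank import *
S=capture("side");T=capture("top")
gcrop(S,(228,255,290,320),"pics/b1.png",9,5);gcrop(T,(230,170,300,210),"pics/b2.png",11,5)
for c,n in ((T,"T"),(S,"S")):
    for r in regions_of("broad_tile",c)[:2]:
        m=r["pixels"]; print(n,r["score"],r["rect"],m.sum())
E
```

```text
T 0.74 [238.3, 179.7, 252.7, 203.6] 285
S 0.62 [234.1, 269.4, 273.4, 312.8] 722
```

View pics/b1.png

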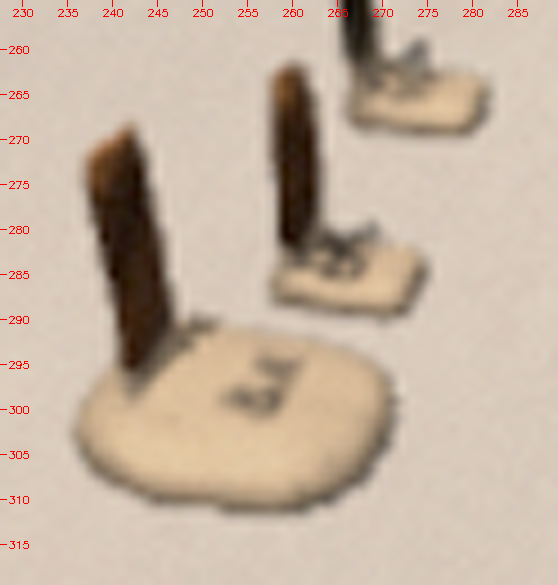

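View pics/b2.png

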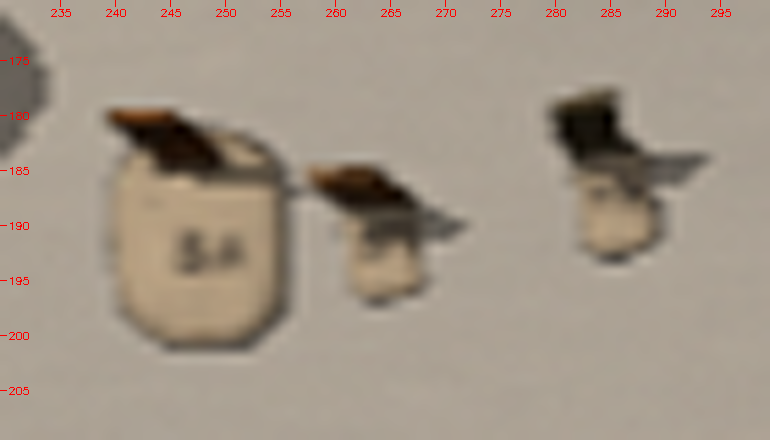

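```bash
python3 - <<'E'
from crank import *
S=capture("side");T=capture("top")
o=[(T,(16,15.5,16),(243.7,185.2)),(T,(16,-15.5,16),(249.8,185.2)),(T,(28,15.5,84),(239.3,179.5)),(T,(28,-15.5,84),(245.5,179.5)),(T,(-36.5,0,14),(247.7,201.2)),
(S,(16,15.5,16),(242.2,297)),(S,(16,-15.5,16),(246.5,290.5)),(S,(16,15.5,84),(239.3,273.3)),(S,(16,-15.5,84),(243,269)),(S,(28,15.5,84),(237,272.5))]
for oo in (o,o[:5],o[5:]):
    p_,r=fit(oo,[.58,.34,0]); print(p_.round(4),r.round(1).tolist())
pp,_=fit(o,[.58,.34,0])
t=np.linspace(0,2*np.pi,49)
def se(z,n=3): 
    P=[(36.5*np.sign(np.cos(a))*abs(np.cos(a))**(2/n),28.5*np.sign(np.sin(a))*abs(np.sin(a))**(2/n),z) for a in t]; return list(zip(P[:-1],P[1:]))
M=se(16)+se(2)+box(16,28,-15.5,15.5,16,84)
over(S,(228,255,290,320),"pics/b3.png",9,[(pp,M,0)]);over(T,(230,170,300,210),"pics/b4.png",11,[(pp,M,0)])
E
```

```text
[0.609  0.3523 0.1056] [[-1.6, 0.8], [1.0, -0.4], [-2.3, -1.2], [0.6, -2.5], [0.3, -1.2], [0.3, 3.3], [1.0, 0.5], [0.4, -0.0], [2.0, -4.4], [-3.0, 0.2]]
[0.6055 0.3513 0.0416] [[-1.1, 1.5], [1.5, 0.9], [-1.5, -0.6], [1.4, -1.2], [-0.1, -0.2]]
[0.6112 0.3499 0.2086] [[0.4, 2.9], [-0.3, 0.0], [0.5, -0.4], [0.6, -4.9], [-3.1, 0.2]]
```

View pics/b3.png

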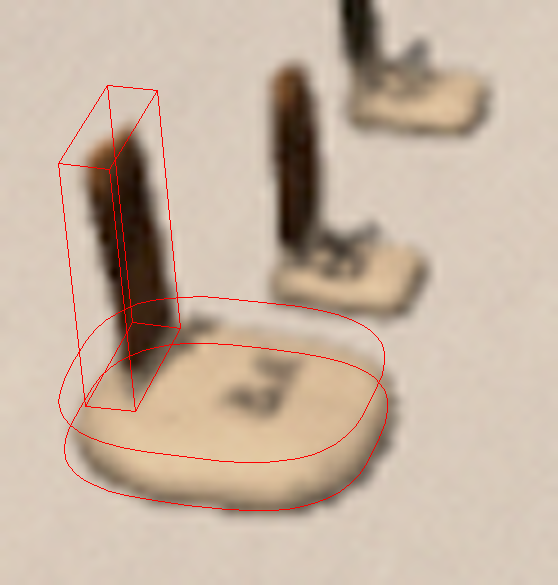

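View pics/b4.png

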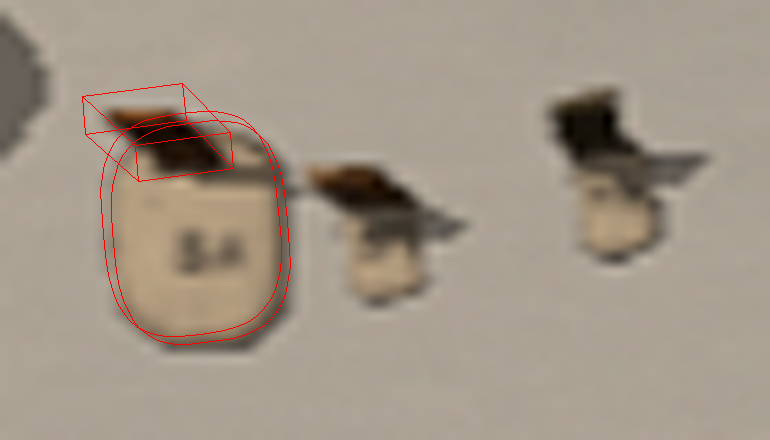

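```bash
python3 - <<'E'
from crank import *
S=capture("side");T=capture("top")
for z in (.008,.016): print("T left/right/front/back edge",[atz(T,u,z).round(4)[:2].tolist() for u in ((240,192),(255.6,192),(247.8,201.3),(248.5,181))])
print("axis dir", atz(T,(248,185),.016)-atz(T,(248,200),.016))
print("S extents",[atz(S,u,z).round(4)[:2].tolist() for u,z in (((236,302),.008),((271.3,299),.008),((255,311.3),.004),((253,290.8),.016))])
# upright: top & base tri
for n,u,v in [("top near-back",(239.3,179.6),(237,272.5)),("top far",(245.5,179.6),(242.2,268.3)),("base near front",(243.7,185.2),(242.2,297)),("base far front",(249.8,185.2),(246.5,290.5))]:
    X=tri([T,S],[u,v]); print(n,X.round(4),(proj(T,X)-u).round(1),(proj(S,X)-v).round(1))
im=T["frame"][174:206,234:262]; im=cv2.resize(im,None,fx=20,fy=18,interpolation=cv2.INTER_NEAREST); cv2.imwrite("pics/b5.png",np.clip(im[:,:,::-1].astype(float)*1.8,0,255).astype(np.uint8))
im=S["frame"][262:316,230:276]; im=cv2.resize(im,None,fx=11,fy=11,interpolation=cv2.INTER_NEAREST); cv2.imwrite("pics/b6.png",np.clip(255*(im[:,:,::-1]/255.)**.6,0,255).astype(np.uint8))
E
```

```text
T left/right/front/back edge [[0.6035, 0.3786], [0.6018, 0.3228], [0.5691, 0.3504], [0.6426, 0.3486]]
T left/right/front/back edge [[0.6018, 0.3766], [0.6002, 0.3212], [0.5676, 0.3486], [0.6407, 0.3468]]
axis dir [0.05400225 0.00050042 0.        ]
S extents [[0.6389, 0.3695], [0.5715, 0.3401], [0.5908, 0.3808], [0.6155, 0.3348]]
top near-back [0.6318 0.3639 0.0803] [[-0.1 -0.2]] [[0.3 0.1]]
top far [0.6313 0.3434 0.0769] [[0. 0.]] [[-0. -0.]]
base near front [0.626  0.3633 0.0189] [[-0.1 -0.2]] [[0.3 0.1]]
base far front [0.6258 0.3417 0.0194] [[-0.1 -0.3]] [[0.6 0.1]]
```

View pics/b5.png

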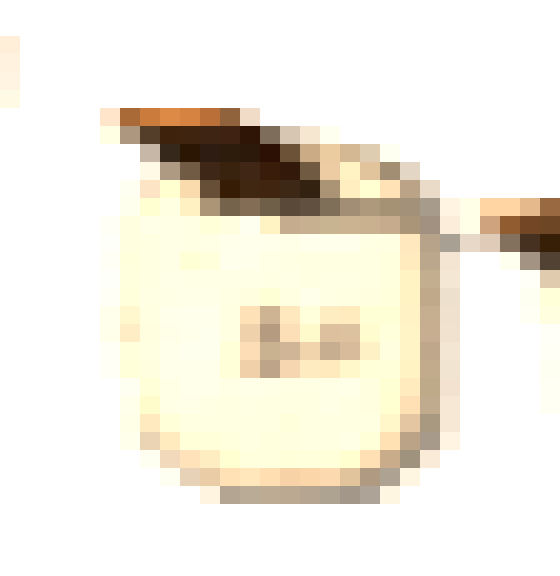

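View pics/b6.png

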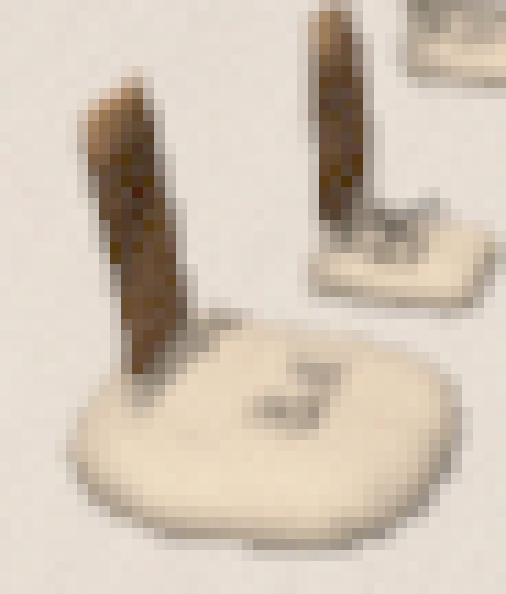

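```bash
python3 - <<'E'
from crank import *
S=capture("side");T=capture("top")
print("wall",[atz(S,u,0).round(3) for u in ((290,185),(222,250),(150,318))])
X=tri([T,S],[(217,168),(197,300)]);print("jar",X,proj(T,X),proj(S,X))
P,Rr=cur();print(P)
plan(P,Rr,[((.50,-.10,.30),np.radians(-30),None),((.6,.2,.28),0,None),((.628,.352,.17),0,None)])
E
```

```text
wall [array([ 0.751, -0.266,  0.   ]), array([0.773, 0.185, 0.   ]), array([0.788, 0.453, 0.   ])]
jar [0.67747859 0.44512315 0.06440224] [[217.13620675 168.30521416]] [[196.40008598 299.86580885]]
[ 0.48334878 -0.31222427  0.22794967]
[2.7, -3.3, -1.4, 0.0, 0.0, -5.1, 3.0, -3.1, -1.4, 0.0, 0.0, -5.1, 3.2, -2.8, -1.4, 0.0, -0.1, -5.1, 3.4, -2.5, -1.5, 0.0, 0.0, -5.1, 3.7, -2.1, -1.4, -0.1, -0.1, -5.1]
[3.9, -0.8, 0.2, 0.0, 0.0, -3.8, 3.9, -0.5, 0.2, 0.0, 0.0, -3.7, 3.9, -0.3, 0.3, 0.0, 0.0, -3.8, 4.0, 0.0, 0.2, 0.0, 0.0, -3.7, 3.9, 0.2, 0.3, 0.0, 0.0, -3.8]
[3.9, 0.5, 0.2, 0.0, 0.0, -3.7, 3.9, 0.7, 0.3, 0.0, 0.0, -3.8, 3.9, 1.0, 0.2, 0.0, 0.0, -3.7, 3.0, 0.6, 2.2, 0.0, 0.0, 0.0, 3.0, 0.6, 2.2, 0.0, 0.0, 0.0]
[3.1, 0.5, 2.2, 0.0, 0.0, 0.0, 3.0, 0.6, 2.2, 0.0, 0.0, 0.0, 3.1, 0.5, 2.2, 0.0, 0.0, 0.0]
end [0.6277 0.3524 0.1704] psi -0.006418150464921923
```

Call:
move_arm(
  moves=[2.7, -3.3, -1.4, 0, 0, -5.1, 3.0, -3.1, -1.4, 0, 0, -5.1, 3.2, -2.8, -1.4, 0, 0, -5.1, 3.4, -2.5, -1.5, 0, 0, -5.1, 3.7, -2.1, -1.4, 0, 0, -5.1],
)

```text
time_s: 17.0
ee_pos: [0.5003, -0.1055, 0.2985]
orientation: [0.869, 0.495, 0.002, -0.001]
contact_force: [0.8, 1.0, -0.5]
finger_gap: 0.0495
```

Call:
move_arm(
  moves=[3.9, -0.8, 0.2, 0.0, 0.0, -3.8, 3.9, -0.5, 0.2, 0.0, 0.0, -3.7, 3.9, -0.3, 0.3, 0.0, 0.0, -3.8, 4.0, 0.0, 0.2, 0.0, 0.0, -3.7, 3.9, 0.2, 0.3, 0.0, 0.0, -3.8],
)

```text
time_s: 17.5
ee_pos: [0.5658, 0.0821, 0.2866]
orientation: [0.776, 0.631, 0.001, -0.001]
contact_force: [0.3, -0.2, 0.8]
finger_gap: 0.0496
```

Call:
move_arm(
  moves=[3.9, 0.5, 0.2, 0.0, 0.0, -3.7, 3.9, 0.7, 0.3, 0.0, 0.0, -3.8, 3.9, 1.0, 0.2, 0.0, 0.0, -3.7, 3.0, 0.6, 2.2, 0.0, 0.0, 0.0, 3.0, 0.6, 2.2, 0.0, 0.0, 0.0],
)

```text
time_s: 18.0
ee_pos: [0.6173, 0.2545, 0.236]
orientation: [0.712, 0.703, 0.002, -0.0]
contact_force: [0.4, -0.2, -1.2]
finger_gap: 0.0495
```

Call:
move_arm(
  moves=[3.1, 0.5, 2.2, 0.0, 0.0, 0.0, 3.0, 0.6, 2.2, 0.0, 0.0, 0.0, 3.1, 0.5, 2.2, 0.0, 0.0, 0.0, 0, 0, 0, 0, 0, 0, 0, 0, 0, 0, 0, 0],
)

```text
time_s: 18.5
ee_pos: [0.6336, 0.3453, 0.1698]
orientation: [0.711, 0.703, 0.001, -0.0]
contact_force: [0.0, -1.4, -0.6]
finger_gap: 0.0496
```

```bash
python3 - <<'E'
from crank import *
P,Rr=cur(); print(P,Rr.as_euler('xyz',degrees=True),telemetry.get_state()["q"].round(2))
plan(P,Rr,[((.628,.352,.1),0,None)])
S=capture("side")
cv2.imwrite("pics/m1.png",S["frame"][:,:,::-1])
E
```

```text
[0.6335806  0.34528912 0.16982346] [ 1.79975484e+02 -7.71512929e-02  8.93145668e+01] [-1.13  0.66  0.92  1.36 -0.53  1.37 -0.22]
[0.3, -0.3, 3.5, 0.0, 0.0, -0.3, 0.4, -0.3, 3.5, 0.0, -0.1, -0.4]
end [0.6277 0.3524 0.0998] psi 0.014533468246200575
```

View pics/m1.png

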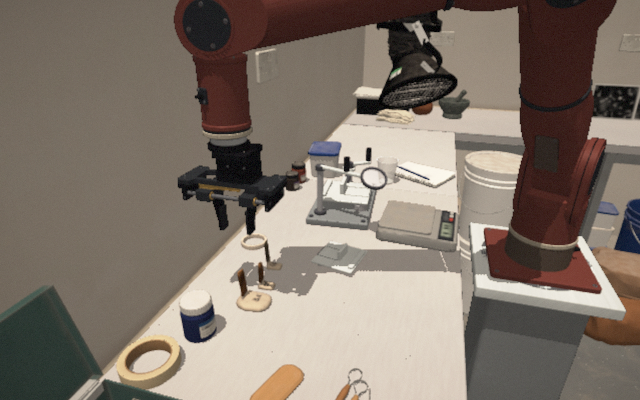

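Call:
move_arm(
  moves=[0.3, -0.2, 3.5, 0, 0, -0.3, 0.3, -0.2, 2.5, 0, 0, -0.4, 0, 0, 0, 0, 0, 0, 0, 0, 0, 0, 0, 0],
)

```text
time_s: 18.95
ee_pos: [0.6308, 0.3502, 0.1127]
orientation: [0.708, 0.706, 0.002, -0.0]
contact_force: [0.4, -0.1, 1.2]
finger_gap: 0.0494
```

```bash
python3 - <<'E'
from crank import *
P,Rr=cur(); print(P,Rr.as_euler('xyz',degrees=True))
S=capture("side");T=capture("top")
gcrop(S,(220,225,320,320),"pics/m2.png",6);gcrop(T,(225,165,305,215),"pics/m3.png",9)
print(cur()[0]); plan(*cur(),[((.628,.352,.055),0,None)])
E
```

```text
[0.63084116 0.3502294  0.1126688 ] [179.84629717  -0.20326455  89.86378231]
[0.63159006 0.35062869 0.11369639]
[0.1, -0.2, 2.9, 0.1, -0.1, -0.1, 0.0, -0.2, 3.0, 0.2, -0.2, 0.0]
end [0.6278 0.3519 0.0547] psi -0.025192566384474174
```

View pics/m2.png

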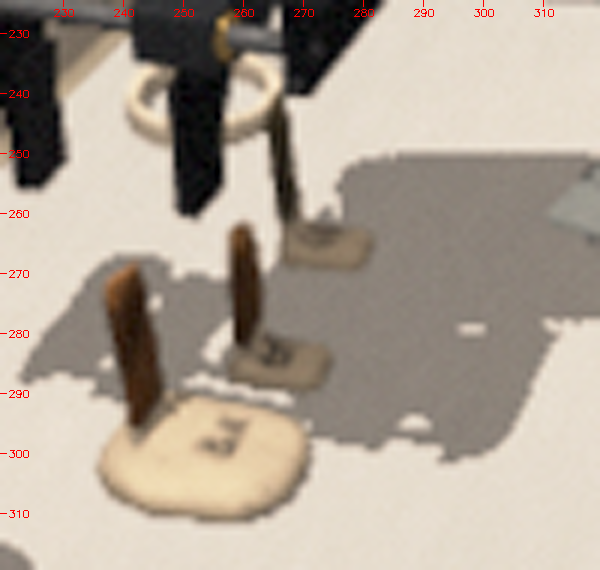

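View pics/m3.png

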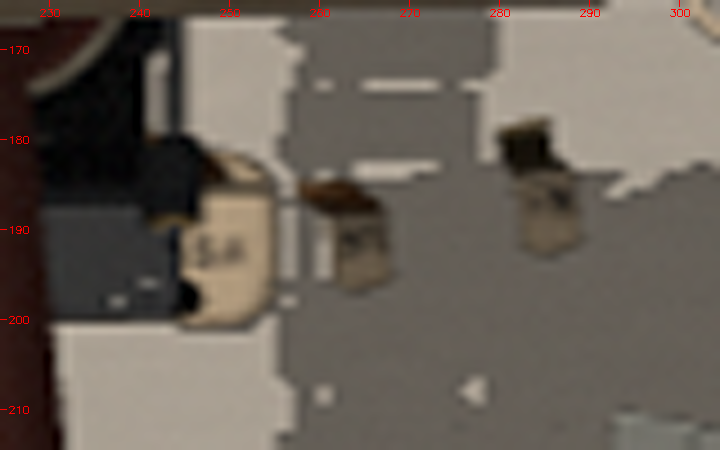

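Call:
move_arm(
  moves=[0.1, -0.2, 2.9, 0, 0, 0, 0, -0.1, 3.0, 0, 0, 0, 0, 0, 0, 0, 0, 0],
)

```text
time_s: 19.35
ee_pos: [0.6257, 0.3518, 0.05]
orientation: [0.708, 0.707, -0.0, -0.001]
contact_force: [-0.7, 0.7, -1.6]
finger_gap: 0.0496
```

Call:
move_arm(
  moves=[0, 0, 0, 0, 0, 0, 0, 0, 0, 0, 0, 0, 0, 0, 0, 0, 0, 0, 0, 0, 0, 0, 0, 0, 0, 0, 0, 0, 0, 0],
  gripper=255,
  force=15,
)

```text
time_s: 19.85
ee_pos: [0.6276, 0.3526, 0.0529]
orientation: [0.707, 0.707, 0.002, -0.001]
contact_force: [-0.5, -0.0, 0.7]
finger_gap: 0.0171
```

Call:
move_arm(
  moves=[0, 0, 0, 0, 0, 0],
)

```text
time_s: 19.95
ee_pos: [0.6275, 0.3525, 0.0525]
orientation: [0.707, 0.707, 0.002, -0.001]
contact_force: [0.2, -0.9, -0.1]
finger_gap: 0.0097
```

```bash
python3 - <<'E'
from crank import *
P,Rr=cur(); print(P,Rr.as_euler('xyz',degrees=True))
S=capture("side")
gcrop(S,(220,215,320,320),"pics/m4.png",5.6)
E
```

```text
[0.62750788 0.35250733 0.05254486] [179.87432661  -0.21033514  89.94519619]
```

View pics/m4.png

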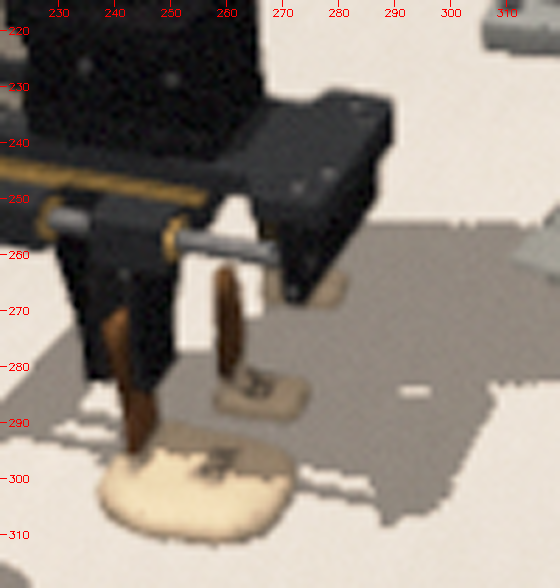

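Call:
move_arm(
  moves=[0, 0, 0, 0, 0, 0, 0, 0, 0, 0, 0, 0, 0, 0, -0.5, 0, 0, 0, 0, 0, -2, 0, 0, 0, 0, 0, -3, 0, 0, 0],
)

```text
time_s: 20.5
ee_pos: [0.626, 0.3519, 0.1059]
orientation: [0.707, 0.707, 0.0, -0.001]
contact_force: [0.7, 0.4, 0.0]
finger_gap: 0.008
```

```bash
python3 - <<'E'
from crank import *
P,Rr=cur(); print(P,Rr.as_euler('xyz',degrees=True))
S=capture("side")
gcrop(S,(220,205,320,310),"pics/m5.png",5.6)
E
```

```text
[0.62596772 0.35188109 0.10587613] [-1.79933081e+02 -7.58199643e-02  8.99420269e+01]
```

View pics/m5.png

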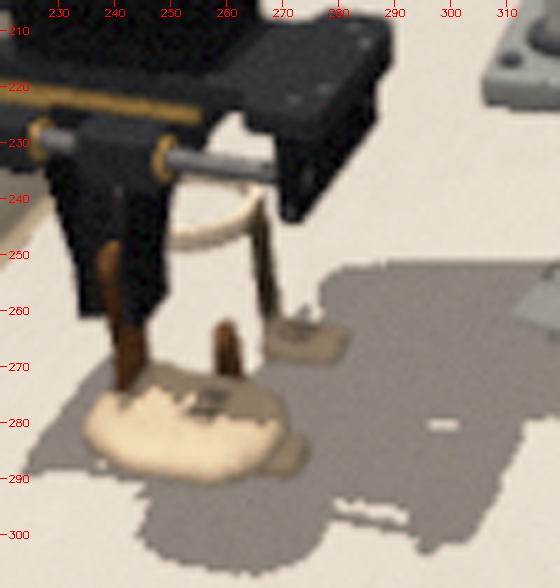

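```bash
python3 - <<'E'
from crank import *
P,Rr=cur(); print(P, telemetry.get_state()["finger_gap"])
plan(P,Rr,[((.60,.30,.29),0,None),((.505,-.1628,.29),.0615,None)],v=4.2)
E
```

```text
[0.62892242 0.35254562 0.11275954] 0.00838166995173248
[-1.0, -0.6, -3.6, 0.1, -0.1, 0.0, -1.0, -0.6, -3.5, 0.1, 0.0, 0.0, -1.1, -0.5, -3.6, 0.0, -0.1, 0.0, -1.1, -0.6, -3.5, 0.1, 0.0, 0.0, -1.0, -0.5, -3.5, 0.0, -0.1, -0.1]
[-3.9, -0.8, 0.0, 0.0, 0.0, -0.3, -3.8, -0.8, 0.0, 0.0, 0.0, -0.3, -3.8, -0.8, 0.0, 0.0, 0.0, -0.3, -3.8, -0.9, 0.0, 0.0, 0.0, -0.3, -3.9, -0.9, 0.0, 0.0, 0.0, -0.3]
[-3.8, -0.9, 0.0, 0.0, 0.0, -0.3, -3.8, -0.9, 0.0, 0.0, 0.0, -0.3, -3.8, -0.9, 0.0, 0.0, 0.0, -0.3, -3.9, -1.0, 0.0, 0.0, 0.0, -0.3, -3.8, -1.0, 0.0, 0.0, 0.0, -0.3]
[-3.8, -1.0, 0.0, 0.0, 0.0, -0.2, -3.9, -1.0, -0.1, 0.0, 0.0, -0.3]
end [ 0.5048 -0.163   0.2905] psi 3.5292967554590122
```

Lift straight first (a narrow tile stands next to it), then travel.

Call:
move_arm(
  moves=[0, 0, -3.6, 0, 0, 0, 0, -0.5, -3.6, 0, 0, 0, -1.5, -0.9, -3.6, 0, 0, 0, -1.8, -0.8, -3.6, 0, 0, 0, -1.9, -0.6, -3.4, 0, 0, 0],
  force=25,
)

```text
time_s: 21.05
ee_pos: [0.5984, 0.2992, 0.2865]
orientation: [0.707, 0.707, 0.002, -0.001]
contact_force: [0.8, 0.7, -0.8]
finger_gap: 0.0075
```

Call:
move_arm(
  moves=[-3.9, -0.8, 0.0, 0.0, 0.0, -0.3, -3.8, -0.8, 0.0, 0.0, 0.0, -0.3, -3.8, -0.8, 0.0, 0.0, 0.0, -0.3, -3.8, -0.9, 0.0, 0.0, 0.0, -0.3, -3.9, -0.9, 0.0, 0.0, 0.0, -0.3],
)

```text
time_s: 21.55
ee_pos: [0.5582, 0.1058, 0.2841]
orientation: [0.698, 0.716, 0.002, -0.001]
contact_force: [1.0, -1.2, 0.4]
finger_gap: 0.0076
```

Call:
move_arm(
  moves=[-3.8, -0.9, 0.0, 0.0, 0.0, -0.3, -3.8, -0.9, 0.0, 0.0, 0.0, -0.3, -3.8, -0.9, 0.0, 0.0, 0.0, -0.3, -3.9, -1.0, 0.0, 0.0, 0.0, -0.3, -3.8, -1.0, 0.0, 0.0, 0.0, -0.3],
)

```text
time_s: 22.05
ee_pos: [0.5179, -0.0871, 0.2835]
orientation: [0.689, 0.725, 0.002, -0.001]
contact_force: [1.5, -0.5, -0.2]
finger_gap: 0.0076
```

Call:
move_arm(
  moves=[-3.8, -1.0, 0.0, 0.0, 0.0, -0.2, -3.9, -1.0, 0, 0.0, 0.0, -0.3, 0, 0, 0, 0, 0, 0, 0, 0, 0, 0, 0, 0],
)

```text
time_s: 22.45
ee_pos: [0.5022, -0.1644, 0.2832]
orientation: [0.687, 0.727, 0.002, -0.001]
contact_force: [-0.0, 1.4, -0.5]
finger_gap: 0.0079
```

```bash
python3 - <<'E'
from crank import *
P,Rr=cur(); print(P,Rr.as_euler('xyz',degrees=True), telemetry.get_state()["finger_gap"])
S=capture("side");T=capture("top")
gcrop(S,(300,60,410,230),"pics/n1.png",3.5);gcrop(T,(330,155,460,255),"pics/n2.png",6)
print(cur()[0])
E
```

```text
[ 0.50220782 -0.16437994  0.2832298 ] [179.8702037   -0.21816692  93.26816846] 0.007913935951623497
[ 0.50294653 -0.1621875   0.28312696]
```

View pics/n1.png

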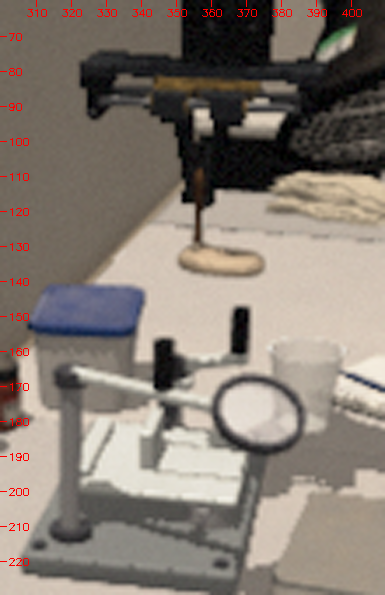

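View pics/n2.png

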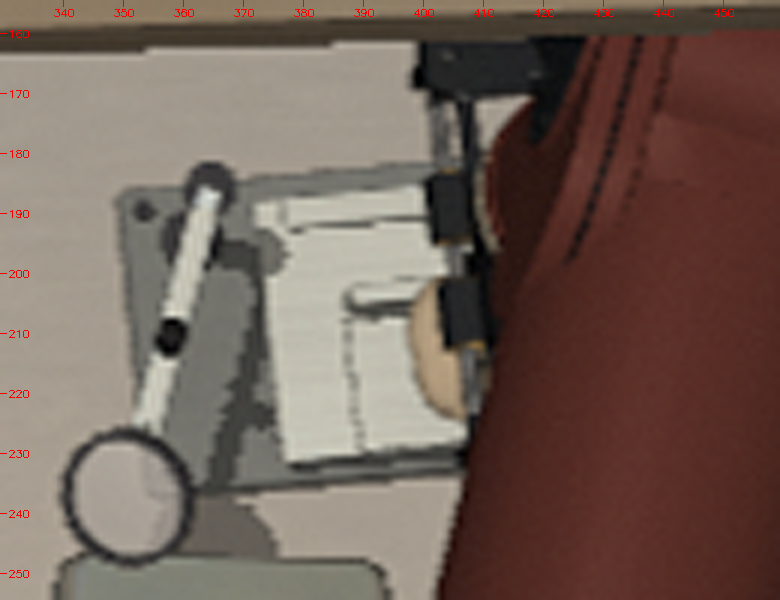

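Call:
move_arm(
  moves=[0, 0.3, 4.1, 0, 0, -0.3, 0, 0.2, 4.1, 0, 0, 0, 0, 0, 4.1, 0, 0, 0, 0, 0, 3, 0, 0, 0, 0, 0, 0, 0, 0, 0],
)

```text
time_s: 23.05
ee_pos: [0.5058, -0.1602, 0.1267]
orientation: [0.683, 0.731, -0.0, -0.003]
contact_force: [-0.8, 0.4, 0.1]
finger_gap: 0.0078
```

Call:
move_arm(
  moves=[0, 0, 0, 0, 0, 0, 0, 0, 0, 0, 0, 0, 0, 0, 0, 0, 0, 0, 0, 0, 0, 0, 0, 0],
)

```text
time_s: 23.45
ee_pos: [0.5087, -0.1622, 0.1314]
orientation: [0.683, 0.73, 0.003, 0.0]
contact_force: [-1.1, -0.4, 0.3]
finger_gap: 0.0081
```

```bash
cat > look.py <<'E'
from crank import *
tag=sys.argv[1]
P,Rr=cur(); psi=np.arctan2(*Rr.as_matrix()[[1,0],1]); print(P,np.degrees(psi),telemetry.get_state()["finger_gap"],telemetry.get_state()["contact_force"])
S=capture("side");T=capture("top"); print(cur()[0])
t=np.linspace(0,2*np.pi,49)
def se(z,n=3): 
    Q=[(36.5*np.sign(np.cos(a))*abs(np.cos(a))**(2/n),28.5*np.sign(np.sin(a))*abs(np.sin(a))**(2/n),z) for a in t]; return list(zip(Q[:-1],Q[1:]))
tp=[P[0]-.022*np.cos(psi),P[1]-.022*np.sin(psi),psi]
it=[(tp,se(16)+se(2),P[2]-.0525)] if len(sys.argv)>2 else []
fr=box(-83,-8,-32,32,24,24)[:4]
d=np.array([.5345,-.1614,.0615]); it.append((d,fr,.028))
over(S,(320,140,400,230),"pics/%s_s.png"%tag,6.5,it);over(T,(360,180,440,250),"pics/%s_t.png"%tag,8,it)
gcrop(S,(320,140,400,230),"pics/%s_s0.png"%tag,6.5);gcrop(T,(360,180,440,250),"pics/%s_t0.png"%tag,8)
E
python3 look.py n3 1
```

```text
[ 0.50873644 -0.16222994  0.13139571] 3.7764890447219983 0.008067003082118092 [-1.07443258 -0.42367397  0.26826679]
[ 0.50832451 -0.16224562  0.13087672]
```

View pics/n3_s.png

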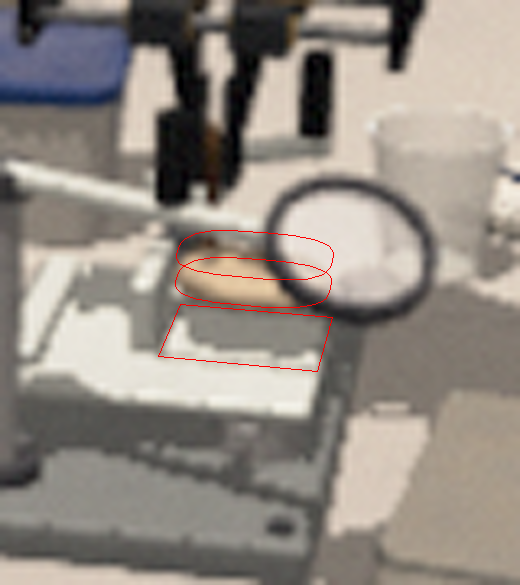

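View pics/n3_t.png

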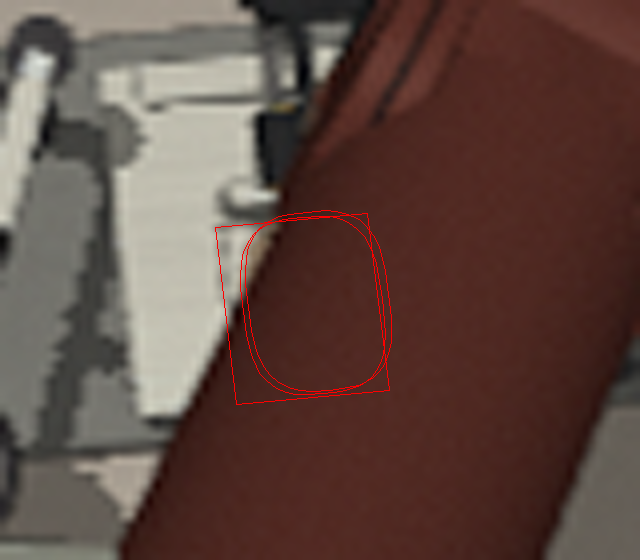

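```bash
python3 - <<'E'
from crank import *
S=capture("side");T=capture("top")
e=lambda x,y:(370+x/6-.5,150+y/6-.5)
o=[(T,(-8,32,52),e(108,345)),(T,(-83,32,52),e(125,480)),(T,(-8,-32,52),e(223,350)),(T,(-83,-32,52),e(238,472)),
(T,(-85,75,52),e(47,495)),(T,(-85,-75,52),e(311,470)),(T,(65,75,52),e(16,234)),(T,(65,-75,52),e(278,210))]
v=lambda x,y:(300+x/6-.5,140+y/6-.5)
p_,r=fit(o,[.53,-.16,0]);print(p_.round(4),r.round(1).tolist())
p_,r=fit(o[4:],[.53,-.16,0]);print(p_.round(4),r.round(1).tolist())
print([ (proj(T,pose2([.5345,-.1614,.0615],m))[0]-u).round(1).tolist() for c,m,u in o])
E
```

```text
[ 0.534  -0.1643  0.0633] [[-0.2, 1.1], [-0.4, 0.7], [-0.4, -1.5], [-0.0, 0.3], [-0.2, -0.1], [0.8, 0.1], [0.1, -0.4], [0.4, -0.4]]
[ 0.5334 -0.1633  0.0648] [[-0.4, 0.2], [0.5, 0.2], [-0.2, -0.2], [0.1, -0.3]]
[[-1.0, 0.9], [-1.3, 0.5], [-1.2, -1.6], [-1.0, 0.2], [-1.1, -0.2], [-0.1, -0.0], [-0.8, -0.5], [-0.4, -0.5]]
```

```bash
python3 - <<'E'
from crank import *
S=capture("side");T=capture("top")
h1=atz(T,(335+123/6.5-.5,165+163/6.5-.5),.022);h2=atz(T,(335+669/6.5-.5,165+395/6.5-.5),.022)
print("holes",h1,h2,"mid",(h1+h2)/2)
e=lambda x,y:(370+x/6-.5,150+y/6-.5)
g=np.array([atz(T,e(*q),.052) for q in ((47,495),(311,470),(16,234),(278,210))]); print(g, g.mean(0))
# seat centres in top
for q,z,m in (((381,176),.028,(50,0)),((304,390),.039,(-60,55)),((512,370),.039,(-60,-55))):
    X=atz(T,(335+q[0]/6.5-.5,165+q[1]/6.5-.5),z); print(m,X, pose2([.5345,-.1614,.0615],[(*m,0)])[0])
E
```

```text
holes [ 0.59717403 -0.02297704  0.022     ] [ 0.46444206 -0.30378087  0.022     ] mid [ 0.53080804 -0.16337895  0.022     ]
[[ 0.44422276 -0.09539072  0.052     ]
 [ 0.45419432 -0.2419442   0.052     ]
 [ 0.59280663 -0.08504185  0.052     ]
 [ 0.60216435 -0.23339076  0.052     ]] [ 0.52334701 -0.16394188  0.052     ]
(50, 0) [ 0.58472992 -0.15919113  0.028     ] [ 0.58440547 -0.15832694  0.        ]
(-60, 55) [ 0.47041821 -0.11134862  0.039     ] [ 0.47123306 -0.11019165  0.        ]
(-60, -55) [ 0.47789492 -0.21938014  0.039     ] [ 0.4779938 -0.2199837  0.       ]
```

Call:
move_arm(
  moves=[0, 0.1, 1.2, 0, 0, 0.2, 0, 0, 0.8, 0, 0, 0, 0, 0, 0, 0, 0, 0, 0, 0, 0, 0, 0, 0],
)

```text
time_s: 24.15
ee_pos: [0.5086, -0.1624, 0.1098]
orientation: [0.685, 0.728, 0.001, -0.001]
contact_force: [0.2, 0.8, -0.7]
finger_gap: 0.0075
```

Call:
move_arm(
  moves=[0, 0, 0.3, 0, 0, 0, 0, 0, 0, 0, 0, 0, 0, 0, 0, 0, 0, 0],
)

```text
time_s: 24.45
ee_pos: [0.509, -0.1623, 0.1073]
orientation: [0.685, 0.729, 0.002, -0.001]
contact_force: [0.1, -0.2, -0.4]
finger_gap: 0.0079
```

```bash
python3 look.py n4 1
```

```text
[ 0.50897698 -0.16225954  0.1072919 ] 3.544609527873955 0.007891176293481633 [ 0.14810032 -0.24241785 -0.40190426]
[ 0.50905087 -0.16224894  0.10738466]
```

View pics/n4_s0.png

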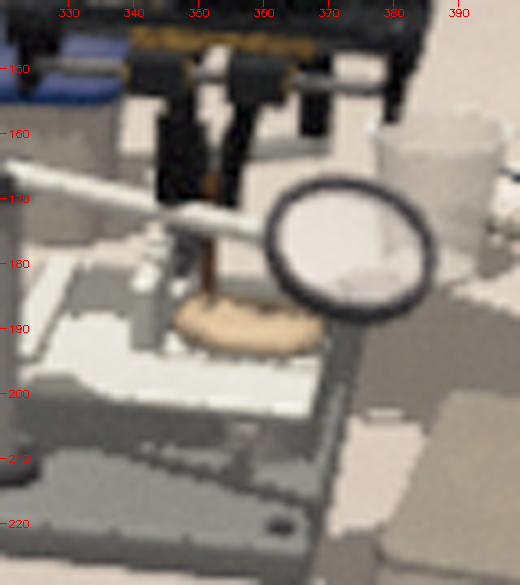

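View pics/n4_t0.png

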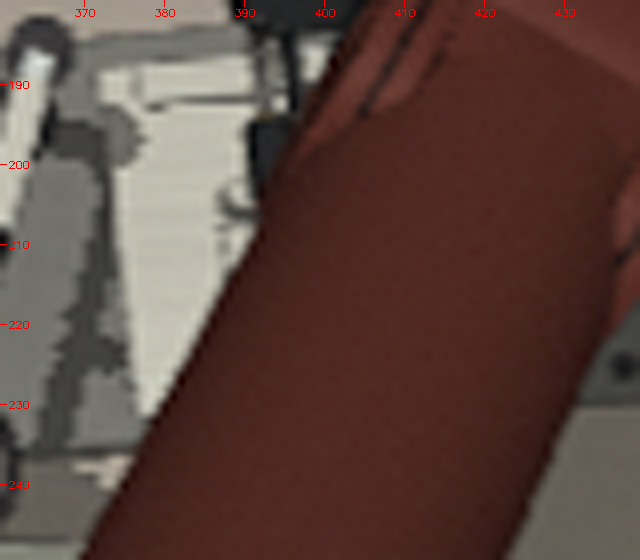

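Call:
move_arm(
  moves=[0, 0, 0.2, 0, 0, 0, 0, 0, 0, 0, 0, 0, 0, 0, 0, 0, 0, 0],
)

```text
time_s: 24.85
ee_pos: [0.5099, -0.1624, 0.106]
orientation: [0.685, 0.729, 0.002, 0.0]
contact_force: [-0.1, 0.3, 6.5]
finger_gap: 0.0076
```

Call:
move_arm(
  moves=[0, 0, 0.1, 0, 0, 0, 0, 0, 0, 0, 0, 0],
)

```text
time_s: 25.05
ee_pos: [0.5104, -0.1624, 0.1053]
orientation: [0.685, 0.729, 0.003, 0.001]
contact_force: [0.9, 1.2, 9.6]
finger_gap: 0.0078
```

Call:
move_arm(
  moves=[0, 0, -0.2, 0, 0, 0, 0, 0, 0, 0, 0, 0],
)

```text
time_s: 25.25
ee_pos: [0.5093, -0.1623, 0.1065]
orientation: [0.685, 0.729, 0.002, -0.0]
contact_force: [1.3, 0.7, 3.0]
finger_gap: 0.008
```

Call:
move_arm(
  moves=[0, 0, 0, 0, 0, 0, 0, 0, 0, 0, 0, 0, 0, 0, 0, 0, 0, 0, 0, 0, 0, 0, 0, 0],
  gripper=125,
)

```text
time_s: 25.65
ee_pos: [0.5088, -0.1622, 0.1061]
orientation: [0.685, 0.729, 0.002, -0.001]
contact_force: [0.1, 0.4, 0.5]
finger_gap: 0.0321
```

```bash
python3 look.py n5
```

```text
[ 0.50882025 -0.1621798   0.10610031] 3.5447302556633753 0.03213111129711583 [0.05430663 0.40357031 0.45982902]
[ 0.50886014 -0.16220914  0.10615242]
```

View pics/n5_s0.png

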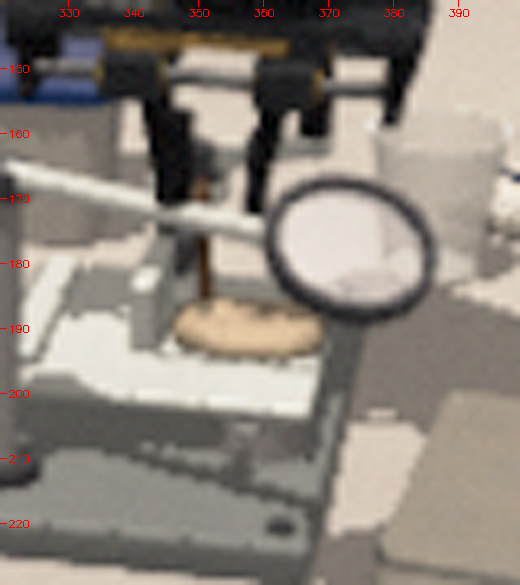

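Tile stands free between the open fingers. Rise straight and move aside for an unobstructed look.

Call:
move_arm(
  moves=[0, 0, -2, 0, 0, 0, 0, 0, -4, 0, 0, 0, 0, 0, -4, 0, 0, 0, 0, 0, -4, 0, 0, 0, 0, 0, -4, 0, 0, 0],
)

```text
time_s: 26.25
ee_pos: [0.5083, -0.1631, 0.2877]
orientation: [0.685, 0.728, 0.002, -0.001]
contact_force: [0.4, 0.7, -0.0]
finger_gap: 0.0442
```

```bash
python3 - <<'E'
from crank import *
plan(*cur(),[((.49,.10,.29),.0615,None)])
E
```

```text
[4.4, 0.0, 0.0, 0.0, 0.0, 0.0, 4.4, 0.0, 0.0, 0.0, 0.0, 0.0, 4.4, -0.1, 0.0, 0.0, -0.1, 0.0, 4.4, 0.0, -0.1, 0.0, 0.0, 0.0, 4.4, -0.1, 0.0, 0.1, -0.1, 0.0]
[4.4, 0.0, -0.1, 0.0, 0.0, 0.0]
end [0.4901 0.1003 0.2904] psi 3.5104544267586255
```

Call:
move_arm(
  moves=[4.4, 0, 0, 0, 0, 0, 4.4, 0, 0, 0, 0, 0, 4.4, 0, 0, 0, 0, 0, 4.4, 0, 0, 0, 0, 0, 4.4, 0, 0, 0, 0, 0],
)

```text
time_s: 26.75
ee_pos: [0.4947, 0.0556, 0.2874]
orientation: [0.685, 0.729, 0.003, -0.001]
contact_force: [1.1, -0.3, -0.4]
finger_gap: 0.0443
```

```bash
python3 look.py n6
```

```text
[0.49473798 0.05558996 0.28743201] 3.5617710269263374 0.04432235395263443 [ 1.07654913 -0.28944918 -0.43790294]
[0.49419269 0.06050805 0.28689735]
```

View pics/n6_t0.png

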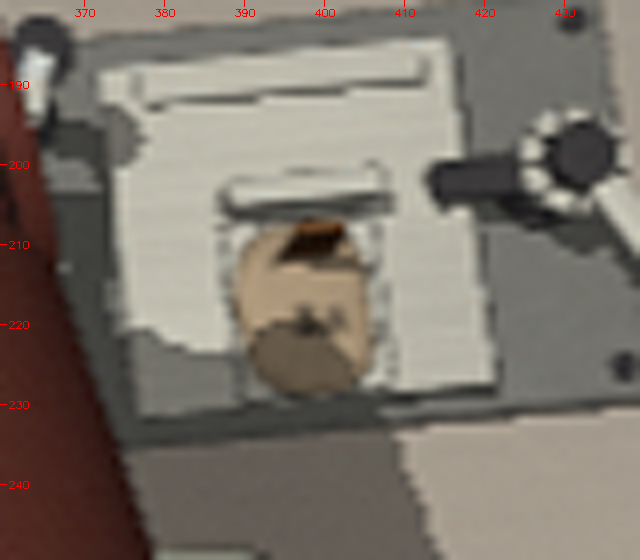

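View pics/n6_s0.png

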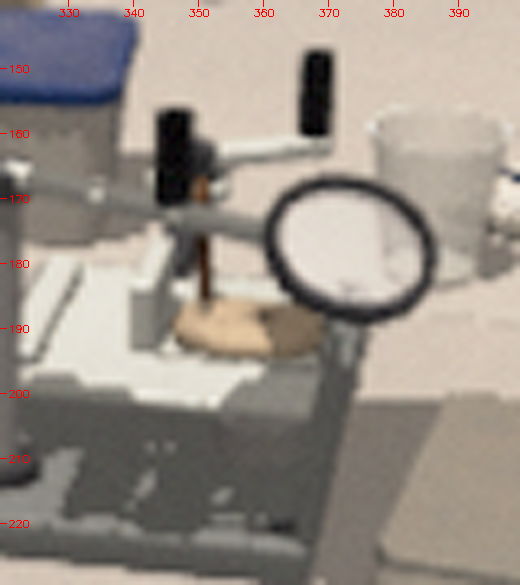

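```bash
cat > tilefit.py <<'E'
from crank import *
T=capture("top")
im=T["frame"].astype(float)
print(im[215,395],im[225,397],im[215,380],im[205,398])
# saturation ratio
sat=(im[...,0]-im[...,2])/(im[...,0]+1)
sub=sat[195:240,380:420]; v=np.clip(sub*600,0,255).astype(np.uint8)
cv2.imwrite("pics/sat.png",cv2.resize(v,None,fx=14,fy=13,interpolation=cv2.INTER_NEAREST))
np.save("sat.npy",sat)
E
python3 tilefit.py
```

```text
[172. 149. 122.] [100.  88.  72.] [191. 190. 175.] [67. 67. 62.]
```

View pics/sat.png

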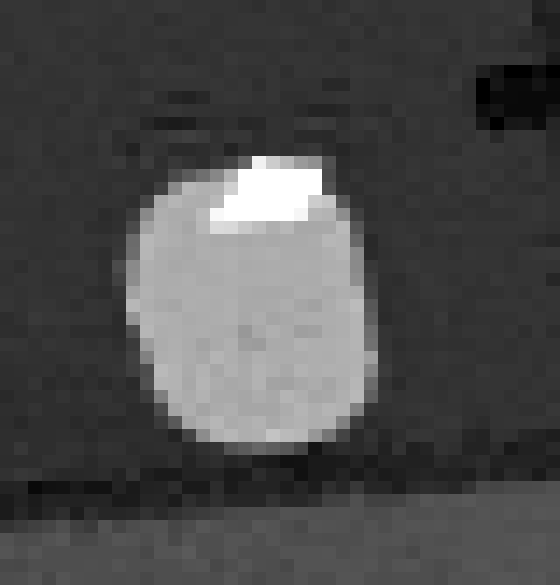

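```bash
cat > tf2.py <<'E'
from crank import *
from scipy.optimize import minimize
def foot(p,n,zs,z0,ins):
    t=np.linspace(0,2*np.pi,72,endpoint=False); Q=[]
    for z,i in zip(zs,ins):
        Q+= [((36.5-i)*np.sign(np.cos(a))*abs(np.cos(a))**(2/n),(28.5-i)*np.sign(np.sin(a))*abs(np.sin(a))**(2/n),z) for a in t]
    return pose2(p,Q)+[0,0,z0]
def cov(c,p,z0,win,n,SS=8):
    l,t,R,b=win
    U=proj(c,foot(p,n,(2,8,14),z0,(2,0,2))); H=cv2.convexHull(U.astype(np.float32))[:,0]
    m=np.zeros(((b-t)*SS,(R-l)*SS),np.uint8)
    cv2.fillPoly(m,[np.round(((H+.5-[l,t])*SS-.5)*16).astype(np.int32)],255,shift=4)
    return cv2.resize(m,(R-l,b-t),interpolation=cv2.INTER_AREA)/255.
def fitfoot(c,fr,p0,z0,win,bg=.085,fg=.28,n=3.):
    l,t,R,b=win
    im=fr.astype(float); sat=(im[...,0]-im[...,2])/(im[...,0]+1)
    obs=np.clip((sat-bg)/(fg-bg),0,1)[t:b,l:R]
    # ignore upright upper part rows handled by weight
    best=None
    for n in (2.2,2.6,3.,3.5):
      for yaw in (p0[2]-.1,p0[2],p0[2]+.1):
        f=lambda q:np.sum((cov(c,[q[0]/1000,q[1]/1000,q[2]/100],z0,win,n)-obs)**2)
        r=minimize(f,[p0[0]*1000,p0[1]*1000,yaw*100],method='Nelder-Mead',options=dict(xatol=.05,fatol=1e-3,initial_simplex=np.array([[p0[0]*1000,p0[1]*1000,yaw*100],[p0[0]*1000+4,p0[1]*1000,yaw*100],[p0[0]*1000,p0[1]*1000+4,yaw*100],[p0[0]*1000,p0[1]*1000,yaw*100+8]])))
        if best is None or r.fun<best[0]: best=(r.fun,n,r.x)
      print(n,best)
    return best
if __name__=="__main__":
    T=capture("top")
    fitfoot(T,T["frame"],[.489,-.165,.06],.052,(383,205,412,234))
    T0=cv2.imread("pics/top0.png")[:,:,::-1]
    print("bench"); fitfoot(T,T0,[.605,.35,0],0,(234,178,260,206),bg=.13,fg=.28)
E
python3 tf2.py; python3 - <<'E'
import cv2
im=cv2.imread("pics/top0.png")[:,:,::-1].astype(float)
s=(im[...,0]-im[...,2])/(im[...,0]+1); print(s[192,230:262].round(2))
E
```

```text
2.2 (np.float64(10.117798663415694), 2.2, array([ 488.34033739, -163.6497019 ,    7.85906167]))
2.6 (np.float64(6.942094018154702), 2.6, array([ 488.56290981, -163.94597486,    9.29629211]))
3.0 (np.float64(6.942094018154702), 2.6, array([ 488.56290981, -163.94597486,    9.29629211]))
3.5 (np.float64(6.942094018154702), 2.6, array([ 488.56290981, -163.94597486,    9.29629211]))
bench
2.2 (np.float64(27.00589582144964), 2.2, array([606.74703111, 351.63102601,  11.98361107]))
2.6 (np.float64(22.348399499732558), 2.6, array([606.68159188, 351.29064808,   7.10852806]))
3.0 (np.float64(22.348399499732558), 2.6, array([606.68159188, 351.29064808,   7.10852806]))
3.5 (np.float64(22.348399499732558), 2.6, array([606.68159188, 351.29064808,   7.10852806]))
[0.13 0.13 0.13 0.14 0.15 0.15 0.15 0.13 0.13 0.14 0.26 0.29 0.29 0.3
 0.29 0.29 0.28 0.29 0.29 0.29 0.29 0.29 0.29 0.3  0.3  0.28 0.14 0.13
 0.14 0.14 0.13 0.21]
```

```bash
python3 - <<'E'
from crank import *
P,Rr=cur(); print(P)
plan(P,Rr,[((.509,-.1624,.287),.062,None),((.509,-.1624,.107),.062,None)])
E
```

```text
[0.49507936 0.0542991  0.28700981]
[-4.3, 0.0, 0.0, 0.0, 0.0, 0.0, -4.4, 0.0, 0.0, 0.0, 0.0, 0.0, -4.3, 0.0, 0.0, 0.0, 0.0, 0.0, -4.4, 0.0, 0.0, 0.0, -0.1, 0.1, -4.3, 0.0, 0.0, 0.1, 0.0, 0.0]
[0.0, 0.0, 4.5, 0.0, 0.0, 0.0, 0.0, 0.0, 4.5, 0.0, 0.0, 0.0, 0.0, 0.0, 4.5, 0.0, 0.0, 0.0, 0.0, 0.0, 4.5, 0.0, 0.0, 0.0]
end [ 0.5088 -0.1621  0.1065] psi 3.5527278511355163
```

Call:
move_arm(
  moves=[-4.3, 0, 0, 0, 0, 0, -4.4, 0, 0, 0, 0, 0, -4.3, 0, 0, 0, 0, 0, -4.4, 0, 0, 0, 0, 0, -4.3, 0, 0, 0, 0, 0],
)

```text
time_s: 27.45
ee_pos: [0.508, -0.1623, 0.2879]
orientation: [0.685, 0.728, 0.004, -0.0]
contact_force: [-0.4, 1.5, 1.5]
finger_gap: 0.0444
```

Call:
move_arm(
  moves=[0, 0, 2, 0, 0, 0, 0, 0, 4.5, 0, 0, 0, 0, 0, 4, 0, 0, 0, 0, 0, 3.5, 0, 0, 0, 0, 0, 0, 0, 0, 0],
)

```text
time_s: 27.95
ee_pos: [0.5053, -0.1598, 0.1435]
orientation: [0.686, 0.727, -0.001, -0.003]
contact_force: [-0.4, -0.7, 0.6]
finger_gap: 0.0444
```

Call:
move_arm(
  moves=[0, 0, 0, 0, 0, 0, 0, 0, 0, 0, 0, 0, 0, 0, 0, 0, 0, 0],
)

```text
time_s: 28.25
ee_pos: [0.5096, -0.1591, 0.1485]
orientation: [0.685, 0.729, 0.003, 0.0]
contact_force: [-0.6, -0.3, 1.1]
finger_gap: 0.0442
```

Call:
move_arm(
  moves=[-0.3, 0, 2, 0, 0, 0, 0, 0, 2, 0, 0, 0, 0, 0, 0, 0, 0, 0, 0, 0, 0, 0, 0, 0],
)

```text
time_s: 28.65
ee_pos: [0.5092, -0.1617, 0.1078]
orientation: [0.685, 0.729, 0.002, -0.0]
contact_force: [0.3, -0.6, -0.5]
finger_gap: 0.0446
```

Call:
move_arm(
  moves=[0, 0, 0, 0, 0, 0, 0, 0, 0, 0, 0, 0, 0, 0, 0, 0, 0, 0, 0, 0, 0, 0, 0, 0, 0, 0, 0, 0, 0, 0],
  gripper=255,
  force=15,
)

```text
time_s: 29.15
ee_pos: [0.509, -0.1615, 0.1068]
orientation: [0.685, 0.729, 0.002, -0.001]
contact_force: [0.2, 0.7, 0.3]
finger_gap: 0.0122
```

Call:
move_arm(
  moves=[0, 0, 0, 0, 0, 0, 0, 0, 0, 0, 0, 0],
)

```text
time_s: 29.35
ee_pos: [0.5088, -0.1616, 0.1069]
orientation: [0.685, 0.729, 0.002, -0.001]
contact_force: [-0.7, 0.5, 3.4]
finger_gap: 0.0079
```

Call:
move_arm(
  moves=[0, 0, -0.5, 0, 0, 0, -0.3, 0, 0, 0, 0, 1.5, 0, 0, 0, 0, 0, 0, 0, 0, 0, 0, 0, 0],
)

```text
time_s: 29.75
ee_pos: [0.5089, -0.1647, 0.1116]
orientation: [0.695, 0.719, 0.002, -0.001]
contact_force: [-0.4, -0.1, -0.8]
finger_gap: 0.0078
```

Call:
move_arm(
  moves=[0, 0, 0.2, 0, 0, 0, 0, 0, 0.2, 0, 0, 0, 0, 0, 0.1, 0, 0, 0, 0, 0, 0, 0, 0, 0],
)

```text
time_s: 30.15
ee_pos: [0.5098, -0.1646, 0.1071]
orientation: [0.694, 0.72, 0.002, -0.0]
contact_force: [1.6, 0.5, 6.5]
finger_gap: 0.0079
```

Call:
move_arm(
  moves=[0, 0, -0.1, 0, 0, 0, 0, 0, 0, 0, 0, 0],
)

```text
time_s: 30.35
ee_pos: [0.5091, -0.1645, 0.1078]
orientation: [0.694, 0.72, 0.002, -0.001]
contact_force: [0.1, 0.7, 3.1]
finger_gap: 0.008
```

Call:
move_arm(
  moves=[0, 0, 0, 0, 0, 0, 0, 0, 0, 0, 0, 0, 0, 0, 0, 0, 0, 0, 0, 0, 0, 0, 0, 0],
  gripper=125,
)

```text
time_s: 30.75
ee_pos: [0.5088, -0.1645, 0.1075]
orientation: [0.695, 0.719, 0.002, -0.001]
contact_force: [0.0, 0.1, 1.2]
finger_gap: 0.0321
```

Call:
move_arm(
  moves=[0, 0, -2, 0, 0, 0, 0, 0, -4, 0, 0, 0, 0, 0, -4, 0, 0, 0, 0, 0, -4, 0, 0, 0, 0, 0, -4, 0, 0, 0],
)

```text
time_s: 31.25
ee_pos: [0.5083, -0.1654, 0.2891]
orientation: [0.695, 0.719, 0.002, -0.001]
contact_force: [1.3, 0.0, -0.7]
finger_gap: 0.0445
```

Call:
move_arm(
  moves=[4.4, 0, 0, 0, 0, 0, 4.4, 0, 0, 0, 0, 0, 4.4, 0, 0, 0, 0, 0, 4.4, 0, 0, 0, 0, 0, 4.4, 0, 0, 0, 0, 0],
)

```text
time_s: 31.75
ee_pos: [0.5005, 0.0532, 0.2888]
orientation: [0.694, 0.72, 0.003, -0.001]
contact_force: [1.5, -0.5, 0.2]
finger_gap: 0.0446
```

```bash
python3 look.py n7; python3 - <<'E'
from tf2 import *
T=capture("top")
fitfoot(T,T["frame"],[.489,-.165,.06],.052,(383,205,412,234))
E
```

```text
[0.50053816 0.05322633 0.28883086] 2.049452507304294 0.04462651897559072 [ 1.48804797 -0.49782632  0.1730091 ]
[0.5000762  0.05820821 0.28829861]
2.2 (np.float64(10.224298922281287), 2.2, array([ 488.21676528, -166.48927779,    5.07594955]))
2.6 (np.float64(5.965805265686389), 2.6, array([ 488.49636555, -166.55781538,    5.32684461]))
3.0 (np.float64(5.965805265686389), 2.6, array([ 488.49636555, -166.55781538,    5.32684461]))
3.5 (np.float64(5.965805265686389), 2.6, array([ 488.49636555, -166.55781538,    5.32684461]))
```

View pics/n7_t0.png

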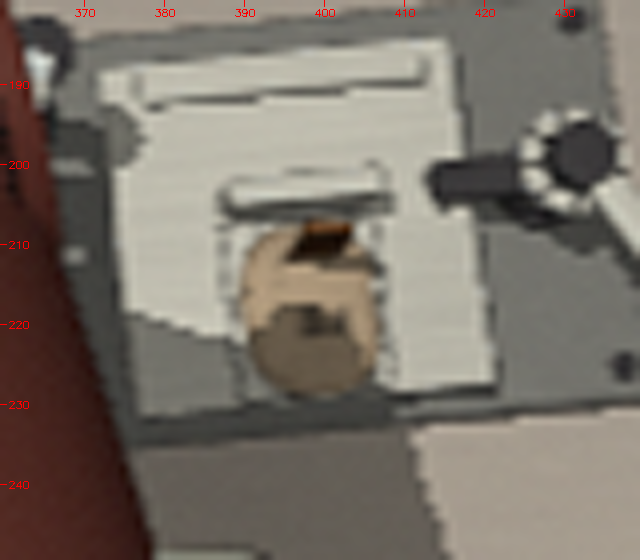

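```bash
python3 - <<'E'
from crank import *
S=capture("side");T=capture("top")
K1=atz(T,(358.2,210.2),.205);K2=atz(S,(346,157),.212);K3=tri([T,S],[(358.2,210.2),(346.2,158)])
L=pose2(p,[(50,110,194)])[0]
for K in (K1,K2,K3): print(K.round(4),np.hypot(*(K-L)[:2]),np.degrees(np.arctan2(*(K-L)[1::-1])))
print("axis",L,cur()[0])
a=np.radians(164); K=L+.085*np.array([np.cos(a),np.sin(a),0]); print(K)
plan(*cur(),[((K[0],K[1],.27),np.radians(-106),None),((K[0],K[1],.181),np.radians(-106),None)])
E
```

```text
[ 0.4966 -0.0244  0.205 ] 0.08456916093392838 163.42613637073524
[ 0.4974 -0.0199  0.212 ] 0.08517158577396848 160.3255673347483
[ 0.497  -0.0241  0.2077] 0.0843003412815175 163.15786025849317
axis [ 0.57764474 -0.0485349   0.194     ] [0.50106385 0.05049898 0.2884991 ]
[ 0.49593749 -0.02510572  0.194     ]
[-0.6, -0.1, 0.1, 0.0, 0.0, 8.3, -0.6, 0.0, 0.1, 0.0, 0.0, 8.3, -0.6, 0.1, 0.1, 0.0, 0.0, 8.3, -0.5, 0.2, 0.2, 0.0, 0.0, 8.3, -0.5, 0.3, 0.1, 0.0, 0.0, 8.3]
[-0.5, 0.3, 0.2, 0.0, 0.0, 8.3, -0.4, 0.4, 0.1, 0.0, 0.0, 8.3, -0.4, 0.5, 0.2, 0.0, 0.0, 8.3, -0.3, 0.5, 0.1, 0.0, 0.0, 8.3, -0.2, 0.5, 0.2, 0.0, 0.0, 8.3]
[-0.1, 0.6, 0.1, -0.1, 0.0, 8.3, 0.0, 0.6, 0.2, 0.0, 0.0, 8.3, 0.0, 0.5, 0.1, -0.1, -0.1, 8.4, 0.0, 0.0, 4.5, 0.0, 0.0, 0.0, 0.0, 0.0, 4.4, 0.0, 0.0, 0.0]
end [ 0.4956 -0.0247  0.1813] psi -106.00859853261356
```

Call:
move_arm(
  moves=[-0.6, -0.1, 0.1, 0.0, 0.0, 8.3, -0.6, 0.0, 0.1, 0.0, 0.0, 8.3, -0.6, 0.1, 0.1, 0.0, 0.0, 8.3, -0.5, 0.2, 0.2, 0.0, 0.0, 8.3, -0.5, 0.3, 0.1, 0.0, 0.0, 8.3],
)

```text
time_s: 32.5
ee_pos: [0.4989, 0.0198, 0.2824]
orientation: [0.906, 0.423, 0.001, -0.001]
contact_force: [0.3, 0.5, -0.0]
finger_gap: 0.0442
```

Call:
move_arm(
  moves=[-0.5, 0.3, 0.2, 0.0, 0.0, 8.3, -0.4, 0.4, 0.1, 0.0, 0.0, 8.3, -0.4, 0.5, 0.2, 0.0, 0.0, 8.3, -0.3, 0.5, 0.1, 0.0, 0.0, 8.3, -0.2, 0.5, 0.2, 0.0, 0.0, 8.3],
)

```text
time_s: 33.0
ee_pos: [0.4963, -0.0092, 0.2744]
orientation: [0.997, 0.074, 0.001, -0.002]
contact_force: [-0.9, -0.5, 0.0]
finger_gap: 0.0445
```

Call:
move_arm(
  moves=[-0.1, 0.6, 0.1, 0, 0.0, 8.3, 0.0, 0.6, 0.2, 0.0, 0.0, 8.3, 0.0, 0.5, 0.1, 0, 0, 8.4, 0, 0, 0, 0, 0, 0, 0, 0, 0, 0, 0, 0],
)

```text
time_s: 33.5
ee_pos: [0.4956, -0.025, 0.2704]
orientation: [0.99, -0.138, 0.0, -0.002]
contact_force: [-0.5, 1.8, -0.2]
finger_gap: 0.0446
```

```bash
python3 - <<'E'
from crank import *
S=capture("side");T=capture("top");gcrop(S,(300,100,410,210),"pics/q1.png",5.3);gcrop(T,(320,170,420,260),"pics/q2.png",6)
s=telemetry.get_state();print(s["ee_pos"],s["q"].round(2))
plan(*cur(),[((.4964,-.0245,.181),np.radians(-106),None)])
E
```

```text
[ 0.49573129 -0.02417935  0.27041291] [-1.06 -0.08  0.99  1.79  0.07  1.39 -1.93]
[0.0, 0.0, 4.5, -0.1, 0.0, 0.1, 0.1, 0.0, 4.4, -0.1, 0.0, 0.1]
end [ 0.4968 -0.0242  0.1814] psi -106.02104914288086
```

View pics/q1.png

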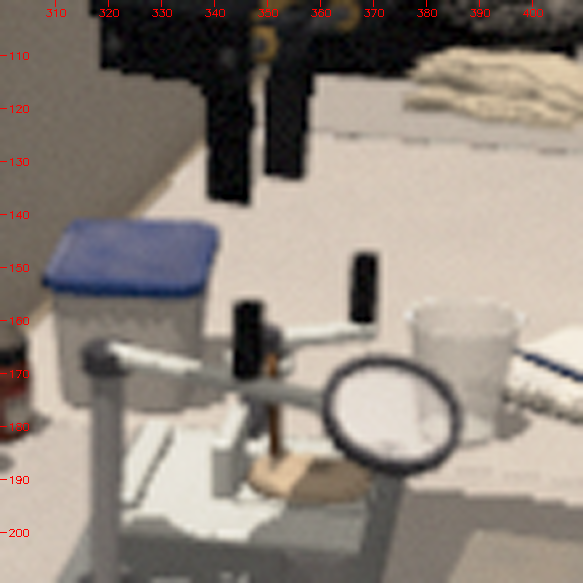

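View pics/q2.png

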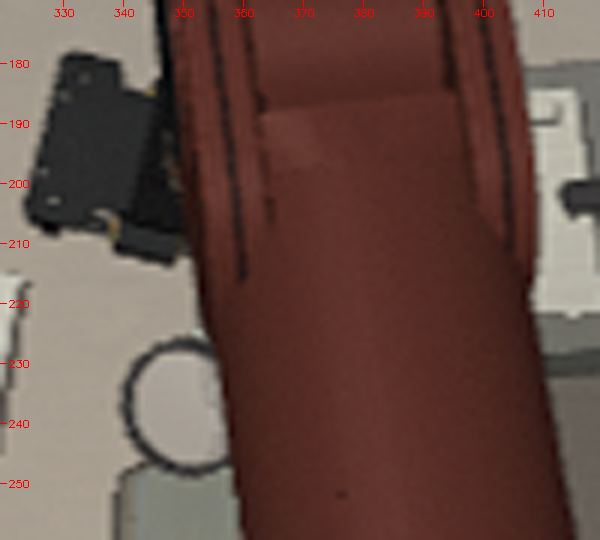

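Call:
move_arm(
  moves=[0, 0, 3.5, 0, 0, 0, 0.1, 0, 3.5, 0, 0, 0, 0, 0, 1.5, 0, 0, 0, 0, 0, 0, 0, 0, 0, 0, 0, 0, 0, 0, 0],
)

```text
time_s: 34.1
ee_pos: [0.4971, -0.0239, 0.1859]
orientation: [0.99, -0.138, 0.001, -0.002]
contact_force: [-0.3, -0.8, 0.2]
finger_gap: 0.0444
```

Call:
move_arm(
  moves=[0, 0, 0, 0, 0, 0, 0, 0, 0, 0, 0, 0, 0, 0, 0, 0, 0, 0, 0, 0, 0, 0, 0, 0, 0, 0, 0, 0, 0, 0],
  gripper=255,
  force=12,
)

```text
time_s: 34.6
ee_pos: [0.4969, -0.0238, 0.1856]
orientation: [0.99, -0.139, 0.001, -0.002]
contact_force: [-1.4, -0.0, 2.4]
finger_gap: 0.0151
```

```bash
cat > lens.py <<'E'
from crank import *
L=pose2(p,[(50,110,194)])[0]
if __name__=="__main__":
    P,Rr=cur(); s=telemetry.get_state(); d=P-L; a0=np.arctan2(d[1],d[0])%(2*np.pi); print(P,"gap",s["finger_gap"],"F",s["contact_force"],"ang",np.degrees(a0),"r",np.hypot(*d[:2]),Rr.as_quat())
    a1=np.radians(float(sys.argv[1])); n=int(sys.argv[2]); psi0=np.arctan2(*Rr.as_matrix()[[1,0],1]); r=np.hypot(*d[:2])
    plan(P,Rr,[(np.r_[L[:2]+r*np.array([np.cos(a),np.sin(a)]),P[2]],psi0+a-a0,1) for a in np.linspace(a0,a1,n+1)[1:]])
E
python3 lens.py 225 10
```

```text
[ 0.49689739 -0.02383577  0.18556963] gap 0.015144991841345878 F [-1.43560632 -0.00841189  2.44155212] ang 162.99209121234531 r 0.08444040051192082 [ 9.90292668e-01 -1.38982080e-01  6.43208877e-04 -1.99997460e-03]
[0.0, 0.9, 0.0, -0.2, -0.1, -6.2, 0.1, 0.9, 0.0, 0.0, 0.0, -6.2, 0.0, 0.9, 0.0, 0.0, 0.0, -6.2, 0.0, 0.9, 0.0, 0.0, 0.0, -6.2, 0.1, 1.0, 0.0, -0.1, 0.0, -6.2]
[0.0, 0.9, 0.0, 0.0, 0.0, -6.2, 0.0, 0.9, 0.0, 0.0, 0.0, -6.2, 0.1, 0.9, 0.0, 0.0, 0.0, -6.2, 0.0, 0.9, 0.0, 0.0, 0.0, -6.2, 0.0, 0.9, 0.0, 0.0, 0.0, -6.2]
end [ 0.5176 -0.1082  0.1855] psi -43.97777632685567
```

Call:
move_arm(
  moves=[0, 0.9, 0, 0, 0, -6.2, 0.1, 0.9, 0, 0, 0, -6.2, 0, 0.9, 0, 0, 0, -6.2, 0, 0.9, 0, 0, 0, -6.2, 0.1, 0.9, 0, 0, 0, -6.2],
)

```text
time_s: 35.1
ee_pos: [0.4955, -0.0687, 0.1855]
orientation: [0.991, 0.133, 0.001, -0.002]
contact_force: [-6.0, 0.1, 9.1]
finger_gap: 0.0156
```

```bash
python3 lens.py 214 5
```

```text
[ 0.49546712 -0.06869952  0.18548129] gap 0.01557099215849221 F [-5.98785578  0.14922728  9.08019717] ang 193.7867588360775 r 0.08461543779872696 [ 9.91135711e-01  1.32836509e-01  5.08818515e-04 -2.05053349e-03]
[0.0, 0.6, 0.0, -0.2, -0.1, -4.0, 0.0, 0.6, 0.0, 0.0, 0.0, -4.1, 0.0, 0.6, 0.0, 0.0, 0.0, -4.0, 0.0, 0.6, 0.0, 0.0, 0.0, -4.1, 0.0, 0.6, 0.0, 0.0, 0.0, -4.0]
end [ 0.5073 -0.0961  0.1854] psi -54.53286670461562
```

Call:
move_arm(
  moves=[0, 0.8, -0.1, 0, 0, -5.5, 0.1, 0.8, -0.1, 0, 0, -5.5, 0, 0.8, 0, 0, 0, -5.5, 0, 0.6, 0, 0, 0, -4],
)

```text
time_s: 35.5
ee_pos: [0.5069, -0.0957, 0.1858]
orientation: [0.952, 0.307, -0.0, -0.002]
contact_force: [-1.3, -0.5, -8.0]
finger_gap: 0.0154
```

```bash
python3 lens.py 225 3;python3 - <<'E'
from crank import *
S=capture("side");gcrop(S,(310,110,410,210),"pics/q3.png",5.8)
E
```

```text
[ 0.5069472  -0.09573956  0.18575548] gap 0.01540733740544331 F [-1.34264345 -0.54478976 -8.04974421] ang 213.7309915917749 r 0.08500836606812631 [ 9.51811843e-01  3.06676389e-01 -3.70555252e-04 -1.91596880e-03]
[0.0, 0.6, 0.0, -0.2, 0.0, -3.8, 0.0, 0.5, 0.0, 0.0, 0.0, -3.7, 0.0, 0.6, 0.0, 0.0, 0.0, -3.8]
end [ 0.5177 -0.1088  0.1857] psi -42.98188484480012
```

View pics/q3.png

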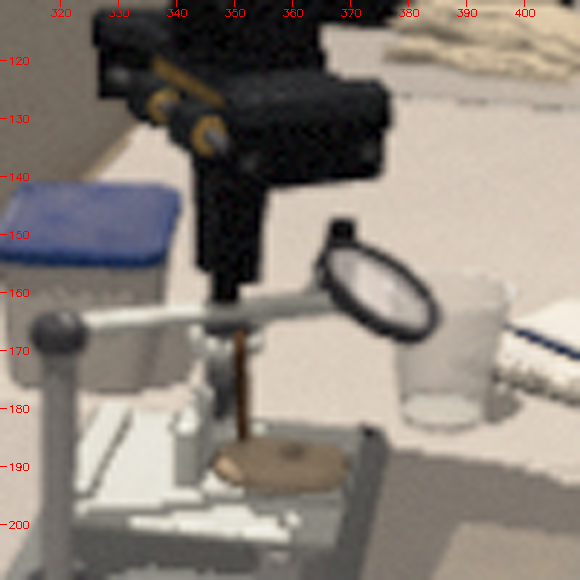

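Call:
move_arm(
  moves=[0, 0.6, 0.1, 0, 0, -3.8, 0, 0.5, 0, 0, 0, -3.8, 0, 0.6, 0, 0, 0, -3.8],
)

```text
time_s: 35.85
ee_pos: [0.518, -0.1094, 0.1857]
orientation: [0.917, 0.398, 0.0, -0.002]
contact_force: [-4.8, -1.8, -1.1]
finger_gap: 0.0156
```

```bash
python3 lens.py 235 4
```

```text
[ 0.51795673 -0.10935627  0.1856522 ] gap 0.01558801741441254 F [-4.80969835 -1.81120697 -1.06160823] ang 225.53884032134553 r 0.0852167644320262 [ 9.17274983e-01  3.98251331e-01  5.03806176e-05 -1.57515550e-03]
[0.0, 0.4, 0.0, -0.2, -0.1, -2.4, 0.0, 0.3, 0.0, 0.0, 0.0, -2.3, 0.0, 0.4, 0.0, 0.0, 0.0, -2.4, 0.0, 0.3, 0.0, 0.0, 0.0, -2.4]
end [ 0.5287 -0.1183  0.1856] psi -33.562114838410025
```

Call:
move_arm(
  moves=[0, 0.4, 0, 0, 0, -2.4, 0, 0.3, 0, 0, 0, -2.4, 0, 0, 0, 0, 0, 0],
)

```text
time_s: 36.15
ee_pos: [0.5205, -0.1107, 0.1853]
orientation: [0.9, 0.437, -0.002, -0.006]
contact_force: [-21.6, 11.1, 17.0]
finger_gap: 0.0189
```

Call:
move_arm(
  moves=[0, 0.3, 0, 0, 0, -2.2, 0, 0, 0, 0, 0, 0],
)

```text
time_s: 36.35
ee_pos: [0.5229, -0.1121, 0.1853]
orientation: [0.891, 0.454, -0.002, -0.006]
contact_force: [-19.7, 11.1, 15.6]
finger_gap: 0.0247
```

```bash
python3 lens.py 235 4
```

```text
[ 0.52294783 -0.11209263  0.18527643] gap 0.024726063553905085 F [-19.72089183  11.08477157  15.62060832] ang 229.2851653026505 r 0.08385306899517327 [ 0.89103557  0.45389323 -0.00154024 -0.0058465 ]
[0.0, 0.2, 0.0, -0.7, -0.2, -1.4, 0.0, 0.2, 0.0, 0.0, 0.0, -1.5, 0.0, 0.2, 0.0, 0.0, 0.0, -1.4, -0.1, 0.2, 0.0, 0.0, 0.0, -1.4]
end [ 0.5291 -0.1174  0.1853] psi -30.31118408904227
```

Call:
move_arm(
  moves=[0, -0.4, 0, 0, 0, 0, 0, 0, 0, 0, 0, 0],
)

```text
time_s: 36.55
ee_pos: [0.5194, -0.1095, 0.1853]
orientation: [0.891, 0.453, -0.002, -0.006]
contact_force: [-21.1, 11.8, 14.9]
finger_gap: 0.0164
```

Call:
move_arm(
  moves=[0, 0, 0, 0, 0, 0, 0, 0, 0, 0, 0, 0, 0, 0, 0, 0, 0, 0, 0, 0, 0, 0, 0, 0],
  gripper=110,
)

```text
time_s: 36.95
ee_pos: [0.5239, -0.1128, 0.1863]
orientation: [0.891, 0.453, 0.002, -0.001]
contact_force: [0.8, 0.6, -0.4]
finger_gap: 0.04
```

```bash
python3 lens.py 235 4;python3 - <<'E'
from crank import *
S=capture("side");gcrop(S,(310,110,410,210),"pics/q4.png",5.8)
E
```

```text
[ 0.52392076 -0.11277048  0.18633691] gap 0.03997653743817315 F [ 0.78513526  0.595432   -0.43746164] ang 230.09228538948548 r 0.08374052724614532 [ 0.89145921  0.45309636  0.00182828 -0.00090465]
[0.0, 0.2, 0.0, 0.0, -0.2, -1.2, 0.0, 0.2, 0.0, 0.0, 0.0, -1.3, 0.0, 0.1, 0.0, 0.0, 0.0, -1.2, 0.0, 0.2, 0.0, 0.0, 0.0, -1.2]
end [ 0.5297 -0.1167  0.1863] psi -31.214854123020356
```

View pics/q4.png

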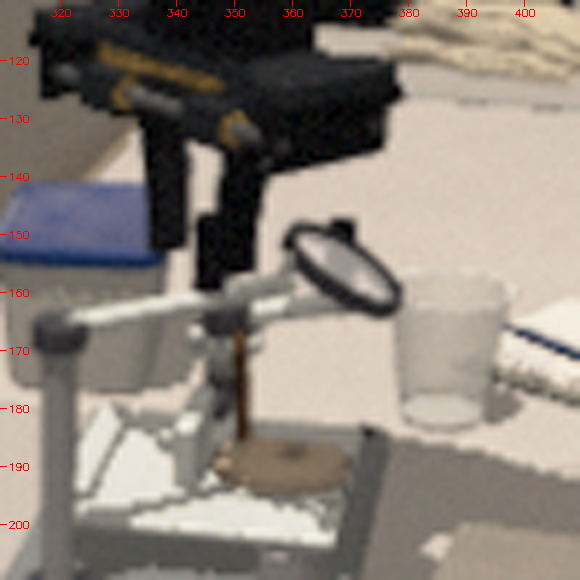

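Call:
move_arm(
  moves=[0, 0, -3, 0, 0, 0, 0, 0, -4, 0, 0, 0, 0, 0, -4, 0, 0, 0],
)

```text
time_s: 37.3
ee_pos: [0.5231, -0.1134, 0.2974]
orientation: [0.892, 0.453, 0.001, -0.001]
contact_force: [0.0, -0.1, -0.5]
finger_gap: 0.0491
```

```bash
python3 - <<'E'
from crank import *
plan(*cur(),[((.45,.20,.30),np.radians(-25),None)])
E
```

```text
[2.6, -3.0, 0.0, 0.0, 0.0, -1.4, 2.7, -3.0, 0.0, 0.0, 0.0, -1.4, 2.8, -2.9, 0.0, 0.0, 0.0, -1.4, 2.8, -2.9, 0.0, 0.0, 0.0, -1.4, 2.9, -2.8, 0.0, 0.0, 0.0, -1.4]
[3.0, -2.7, -0.1, 0.0, -0.1, -1.4, 3.1, -2.6, 0.0, 0.0, 0.0, -1.4, 3.1, -2.6, -0.1, 0.0, -0.1, -1.3]
end [0.4498 0.2004 0.3002] psi -25.043507280070944
```

Call:
move_arm(
  moves=[2.6, -3.0, 0.0, 0.0, 0.0, -1.4, 2.7, -3.0, 0.0, 0.0, 0.0, -1.4, 2.8, -2.9, 0.0, 0.0, 0.0, -1.4, 2.8, -2.9, 0.0, 0.0, 0.0, -1.4, 2.9, -2.8, 0.0, 0.0, 0.0, -1.4],
)

```text
time_s: 37.8
ee_pos: [0.4765, 0.0838, 0.2971]
orientation: [0.862, 0.507, 0.002, -0.001]
contact_force: [1.1, -0.1, 0.4]
finger_gap: 0.0493
```

Call:
move_arm(
  moves=[3.0, -2.7, 0, 0.0, 0, -1.4, 3.1, -2.6, 0.0, 0.0, 0.0, -1.4, 3.1, -2.6, 0, 0.0, 0, -1.3],
)

```text
time_s: 38.1
ee_pos: [0.4494, 0.2021, 0.2973]
orientation: [0.843, 0.538, 0.002, -0.001]
contact_force: [0.5, 0.3, -0.2]
finger_gap: 0.0494
```

```bash
python3 - <<'E'
from crank import *
S=capture("side");T=capture("top")
gcrop(S,(300,130,400,230),"pics/r1.png",5.8);gcrop(T,(340,160,450,250),"pics/r2.png",6.5)
E
```

```text
(no output)
```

View pics/r1.png

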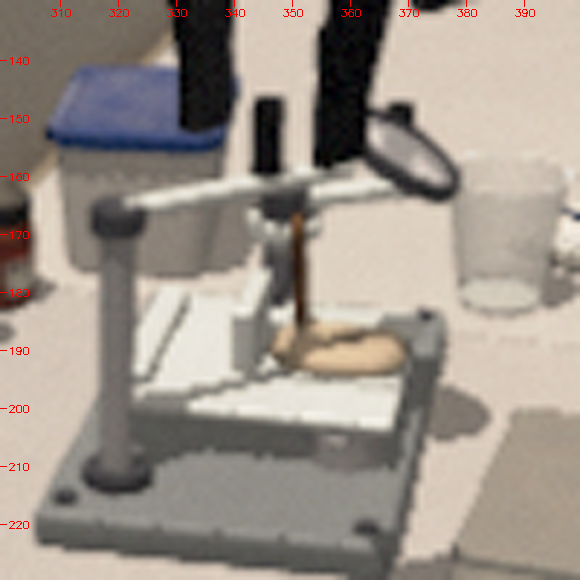

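View pics/r2.png

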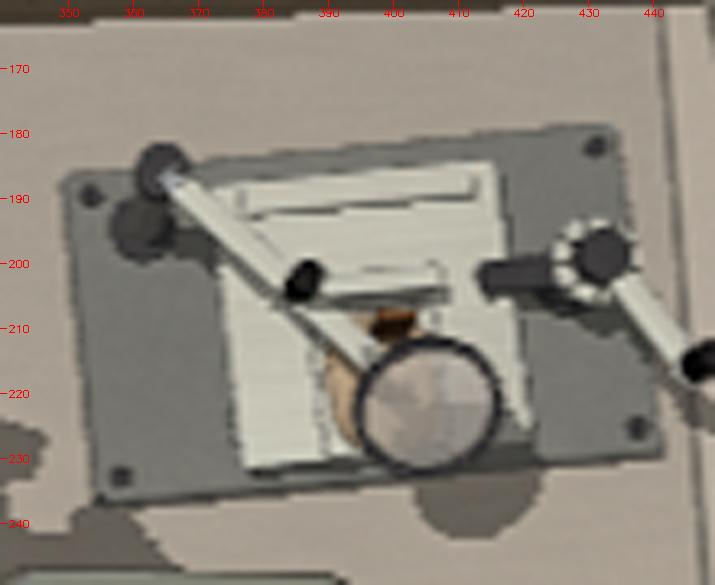

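```bash
python3 - <<'E'
from lens import *
T=capture("top");S=capture("side")
K=atz(T,(340+303/6.5-.5,160+279/6.5-.5),.205); d=K-L; print(np.degrees(np.arctan2(d[1],d[0]))%360,np.hypot(*d[:2]))
C=atz(T,(340+428/6.5-.5,160+405/6.5-.5),.158); print("lens",C, np.degrees(np.arctan2(*(C-L)[1::-1]))%360,np.hypot(*(C-L)[:2]))
K=atz(S,(346,147.5),.212); d=K-L; print(np.degrees(np.arctan2(d[1],d[0]))%360,np.hypot(*d[:2]))
gcrop(S,(220,240,300,320),"pics/r3.png",6); s=telemetry.get_state(); print(s["time_s"],s["ee_pos"])
h=[(431.5,198)]
from tf2 import fitfoot
E
```

```text
224.79337748476766 0.08461511203140988
lens [ 0.46353171 -0.1703163   0.158     ] 226.8618960336278 0.16689065959395613
219.06651032138734 0.08002900303127362
38.3 [0.44967767 0.20115314 0.29692592]
```

View pics/r3.png

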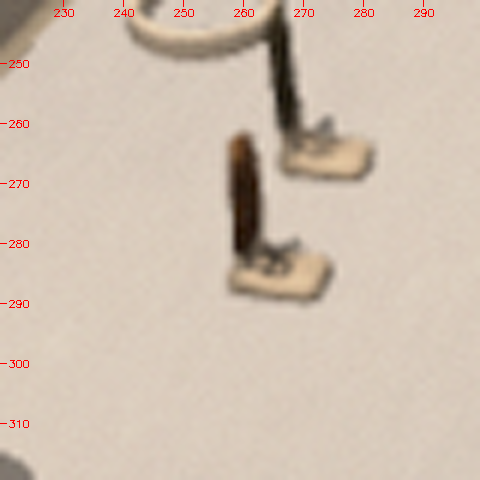

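```bash
python3 - <<'E'
from crank import *
plan(*cur(),[((.522,-.1135,.297),np.radians(-44.5),None)])
E
```

```text
[-3.2, 2.5, 0.0, 0.0, 0.0, 2.4, -3.1, 2.6, 0.0, 0.0, 0.0, 2.5, -3.0, 2.7, 0.0, 0.0, 0.0, 2.4, -2.8, 2.9, 0.0, 0.0, 0.0, 2.5, -2.7, 3.0, 0.0, 0.0, 0.0, 2.4]
[-2.6, 3.1, 0.0, 0.0, -0.1, 2.5, -2.4, 3.2, 0.0, 0.0, 0.0, 2.4, -2.4, 3.3, -0.1, 0.0, -0.1, 2.5]
end [ 0.522  -0.114   0.2973] psi -44.506602314703876
```

Call:
move_arm(
  moves=[-3.2, 2.5, 0.0, 0.0, 0.0, 2.4, -3.1, 2.6, 0.0, 0.0, 0.0, 2.5, -3.0, 2.7, 0.0, 0.0, 0.0, 2.4, -2.8, 2.9, 0.0, 0.0, 0.0, 2.5, -2.7, 3.0, 0.0, 0.0, 0.0, 2.4],
)

```text
time_s: 38.8
ee_pos: [0.4951, 0.0001, 0.2967]
orientation: [0.897, 0.443, 0.002, -0.001]
contact_force: [0.1, -0.3, 0.0]
finger_gap: 0.0492
```

Call:
move_arm(
  moves=[-2.6, 3.1, 0.0, 0.0, 0, 2.5, -2.4, 3.2, 0.0, 0.0, 0.0, 2.4, -2.4, 3.3, 0, 0.0, 0, 2.5, 0, 0, 0, 0, 0, 0, 0, 0, 0, 0, 0, 0],
)

```text
time_s: 39.3
ee_pos: [0.5212, -0.1171, 0.2961]
orientation: [0.923, 0.384, 0.001, -0.001]
contact_force: [0.7, 0.2, -0.1]
finger_gap: 0.0494
```

Call:
move_arm(
  moves=[0, 0, 2, 0, 0, 0, 0, 0, 3, 0, 0, 0, 0, 0, 0, 0, 0, 0, 0, 0, 0, 0, 0, 0],
)

```text
time_s: 39.7
ee_pos: [0.5215, -0.114, 0.2466]
orientation: [0.922, 0.386, 0.001, -0.002]
contact_force: [0.2, -0.2, 0.3]
finger_gap: 0.0495
```

```bash
python3 lens.py 235 4;python3 - <<'E'
from crank import *
S=capture("side");gcrop(S,(300,100,400,200),"pics/r4.png",5.8)
E
```

```text
[ 0.52152769 -0.11396975  0.24656676] gap 0.04946561347126872 F [ 0.19432578 -0.1582035   0.29213676] ang 229.3835495460392 r 0.08620233695443212 [ 0.92234275  0.38636779  0.00114924 -0.00156891]
[0.0, 0.2, 0.0, -0.1, -0.2, -1.4, 0.0, 0.2, 0.0, 0.0, 0.0, -1.4, 0.1, 0.2, 0.0, 0.0, 0.0, -1.4, 0.0, 0.2, 0.0, 0.0, 0.0, -1.4]
end [ 0.5281 -0.1186  0.2466] psi -38.94251849782315
```

View pics/r4.png

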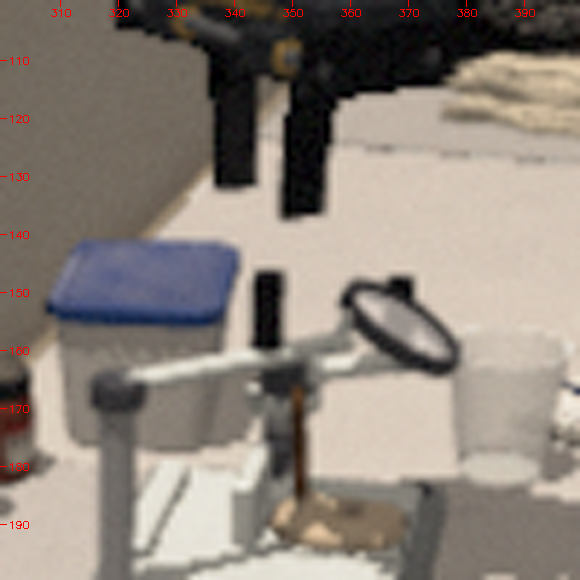

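Call:
move_arm(
  moves=[0, 0, 3, 0, 0, 0, 0, 0, 2.8, 0, 0, 0, 0, 0, 0, 0, 0, 0, 0, 0.4, 0, 0, 0, 0, 0, 0.3, 0, 0, 0, 0],
)

```text
time_s: 40.25
ee_pos: [0.5282, -0.1196, 0.1901]
orientation: [0.922, 0.386, 0.003, -0.001]
contact_force: [0.4, 0.1, 0.7]
finger_gap: 0.0498
```

Call:
move_arm(
  moves=[0, 0.3, 0, 0, 0, 0, 0, 0, 0, 0, 0, 0],
)

```text
time_s: 40.45
ee_pos: [0.5298, -0.1218, 0.189]
orientation: [0.923, 0.386, 0.002, -0.001]
contact_force: [-0.3, -1.1, -0.3]
finger_gap: 0.0494
```

Call:
move_arm(
  moves=[0, 0.2, 0, 0, 0, 0, 0, 0, 0, 0, 0, 0],
)

```text
time_s: 40.65
ee_pos: [0.5301, -0.1222, 0.1882]
orientation: [0.922, 0.386, 0.001, -0.002]
contact_force: [-3.4, 3.7, 2.5]
finger_gap: 0.0496
```

Call:
move_arm(
  moves=[0, 0.2, 0, 0, 0, 0, 0, 0, 0, 0, 0, 0],
)

```text
time_s: 40.85
ee_pos: [0.5303, -0.1223, 0.1879]
orientation: [0.922, 0.387, 0.0, -0.004]
contact_force: [-9.3, 7.1, 10.7]
finger_gap: 0.0495
```

Call:
move_arm(
  moves=[0, 0.1, 0, 0, 0, 0, 0, 0, 0, 0, 0, 0],
)

```text
time_s: 41.05
ee_pos: [0.5304, -0.1223, 0.1877]
orientation: [0.922, 0.387, -0.0, -0.004]
contact_force: [-14.2, 9.7, 12.6]
finger_gap: 0.0493
```

Call:
move_arm(
  moves=[0, -0.5, 0, 0, 0, 0, 0, -0.5, 0, 0, 0, 0, 0, 0, 0, 0, 0, 0, 0, 0, -2.5, 0, 0, 0, 0, 0, -4, 0, 0, 0],
)

```text
time_s: 41.55
ee_pos: [0.5241, -0.1178, 0.2522]
orientation: [0.922, 0.386, -0.0, -0.002]
contact_force: [0.7, -0.2, 0.3]
finger_gap: 0.0493
```

Call:
move_arm(
  moves=[0, 0, -4, 0, 0, 0, 2.6, -3, 0, 0, 0, 0, 2.7, -3, 0, 0, 0, 0, 2.8, -2.9, 0, 0, 0, 0, 2.8, -2.9, 0, 0, 0, 0],
)

```text
time_s: 42.05
ee_pos: [0.5177, 0.0438, 0.294]
orientation: [0.922, 0.386, 0.002, -0.002]
contact_force: [0.6, 1.2, -0.6]
finger_gap: 0.0497
```

Call:
move_arm(
  moves=[2.9, -2.8, 0, 0, 0, 0, 3, -2.7, 0, 0, 0, 0, 3, -2.7, 0, 0, 0, 0, 3, -2.7, 0, 0, 0, 0, 0, 0, 0, 0, 0, 0],
)

```text
time_s: 42.55
ee_pos: [0.5226, 0.2105, 0.2933]
orientation: [0.921, 0.39, 0.001, -0.001]
contact_force: [0.1, -0.2, -0.5]
finger_gap: 0.0493
```

```bash
python3 - <<'E'
from lens import *
S=capture("side");T=capture("top")
it=[([.5340,-.1630,.0625],STAGE,.028)]
gcrop(S,(300,130,400,230),"pics/v1.png",5.8);over(T,(340,160,450,250),"pics/v2.png",6.5,it);gcrop(T,(340,160,450,250),"pics/v3.png",6.5)
over(S,(300,130,400,230),"pics/v4.png",5.8,it)
print(cur()[0],telemetry.get_state()["contact_force"])
E
```

```text
[0.52367641 0.20421014 0.29387212] [ 0.07237624 -0.9533953  -1.09686509]
```

View pics/v3.png

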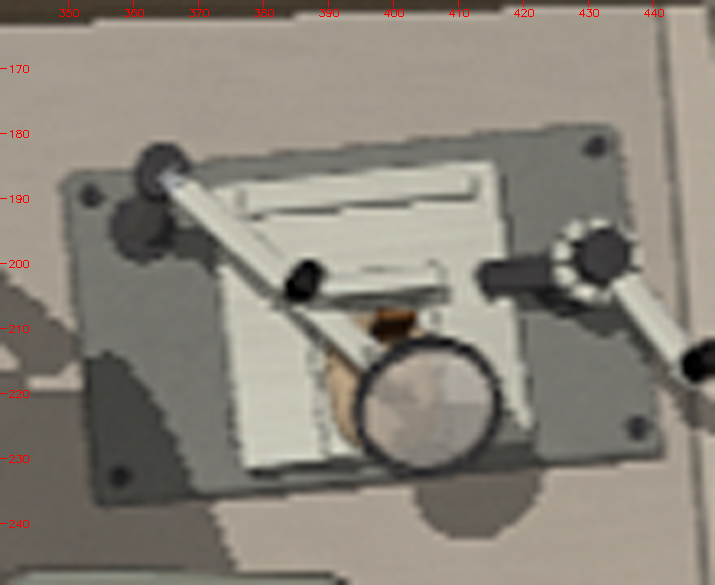

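View pics/v4.png

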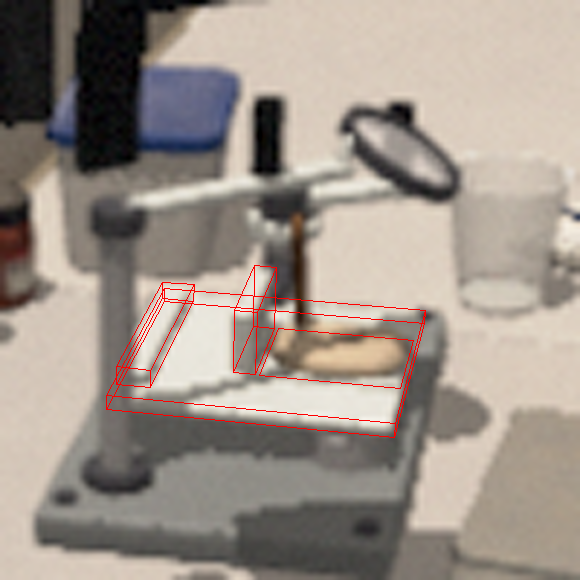

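```bash
python3 - <<'E'
from h import *
T=capture("top")
e=lambda q:(340+q[0]/6.5-.5,160+q[1]/6.5-.5)
H=np.array([atz(T,e(q),.022) for q in ((91,196),(121,476),(595,146),(637,427))]);print(H.mean(0))
G=np.array([atz(T,e(q),.052) for q in ((214,190),(245,467),(494,163),(530,430))]);m=G.mean(0);print(m, m[:2]+[.00998,.0006])
for A in (H,G): print([np.arctan2(*(A[i]-A[j])[1::-1]) for i,j in ((0,1),(2,3))],[np.arctan2(-(A[i]-A[j])[0],(A[i]-A[j])[1]) for i,j in ((0,2),(1,3))])
E
```

```text
[ 0.53094947 -0.16341634  0.022     ]
[ 0.52545727 -0.16365328  0.052     ] [ 0.53543727 -0.16305328]
[np.float64(0.06667698927825884), np.float64(0.07247939727095211)] [np.float64(0.07066416516182253), np.float64(0.0681540676207325)]
[np.float64(0.06280396259374987), np.float64(0.06550164533431771)] [np.float64(0.06789226436771884), np.float64(0.1026271500712845)]
```

```bash
python3 -c "
from plant import finish_job
print(finish_job())"
```

```text
the job is handed in; nothing more can be done
None
```

The inspection stand is set up and handed in after about 43 s of the 72 s allowed. The gripper is open and clear of everything.

- **Stage:** the larger plate sits in its seats. In both views the plate edges lie on the predicted seated outline. From the top camera it matches the stand to within about 0.5 mm in y and 0.01 rad in yaw. A last check by the stand's corner holes was about 4 mm off in x. I put that down to the holes not being symmetric about the stand's origin. The seats measured earlier agreed in x.
- **Clamp:** I turned the crank to about 2.6 rad in total, so the spindle is at its stop (1.9) plus one notch (0.70). The resistance dropped past the notch, and the released handle sits where one click predicts. The hook lies over the stage's right edge.
- **Tile:** my first placing was about 2.5 mm and 0.03 rad off, so I regripped it and set it again. It then measured within 1 mm of the frame centre and about 0.01 rad of square to the backrest. I did not measure it again after the lens swing, but the last pictures show it standing in place. Its upright gripped at 8 mm instead of the stated 12 mm.
- **Lens arm:** it is at its stop. A second push from behind did not move it at about 17 N sideways.
- **Narrow tiles:** both still stand in the picture taken after the first lens swing; the later moves stayed high and well clear of them.

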